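Pack the cutting dies and clamp the case

TASK

Pack up the sticker-cutting dies: take the stack apart, lay each of the two dies flat in its own bay of the open case, blades up, and put the spacer plate from between them squarely on the pile of plates on the other side. Then shut the lid, swing the wire loop of the draw latch over the keeper on the lid and press the latch lever down over centre until it is fully home, so that the lid is clamped. Set the dies and the plate down gently rather than dropping them, and leave the other things on the table where they are.

Things in the scene. Friction and masses are not known exactly. Their poses are not given: they have to be found in the camera images.
- case: Grey hard case, tub open, fixed to the table: 150 (x) x 260 (y) x 115 tall, walls 6. Origin: centre of its underside. Its -x side is the front with the latch, towards the robot; +x the back with the lid hinge. Inside, a foam floor 60 above the table, split by a divider along x at y = 0 (4 thick, top 90 above the table) into a left (+y) and a right bay, each 138 (x) x 122 (y).
- left_bay (a point): centre of the left bay's foam floor (60 above the table; case frame x 0, y +63)
- right_bay (a point): centre of the right bay's foam floor (60 above the table; case frame x 0, y -63)
- lid (a joint): lid angle, rad: 0 shut, 1.57 upright, at most 1.85. A stiff friction hinge (0.3 N m): the lid stays where it is left and must be pushed all the way down. The lid is a shell 32 tall; shut, its top is 147 above the table. Lid mass 300 g.
- lid_hinge (a point): middle of the lid's hinge axis, which runs along the case's y at the back top edge of the tub (case frame x +75, z 115)
- lid_edge (a point): middle of the lid's front outer edge: 150 from the hinge along the lid, and 32 off to the outer face (shut: case frame x -75, z 147). A folded carrying handle (130 long along y, 26 wide, 12 high) lies on the outer face, its middle 75 from the hinge; from 90 to 150 the outer face is plain.
- latch_lever (a joint): latch lever angle, rad: 0 home (straight down along the case's front), 1.57 sticking straight out to the front, grows as it is lifted, at most 2.4. Stays where left (friction 0.05 N m). With the loop hooked, spring tension comes on near 1.0, peaks at about 0.2 N m, dead centre is near 0.2, and below that the spring pulls it home.
- lever_axis (a point): centre of the lever's hinge axis, which runs along the case's y: 16 in front of the case's front face, 92 above the table (case frame x -91, y 0)
- lever_end (a point): middle of the lever's free end, 60 from its axis. The lever is a steel strip 26 wide (along y) and 3.5 thick, its outer face (the top face when it sticks out) 6 off the plane through the axis.
- latch_loop (a joint): wire loop's angle about its pins on the lever, rad: 0 when clamped (lever down, loop up), negative folding towards the lever, stop at -2.15. It hangs loose: with the lever out it rests on the stop, leaning up and out to the front; pushed up and back past upright it falls against the keeper and stays. The loop leans back (towards the case's +x) from straight up by lever + loop - 0.1.
- loop_bar (a point): middle of the loop's cross bar along y: steel wire 4.4 thick, loop 41 wide outside, the bar 52.5 from the loop's pins (sprung, stretches up to 7). The pins sit on the lever, 20 from its axis, at an angle (same sense as the lever's) of lever - 0.26 rad.
- keeper_seat (a point): where the bar's centre sits when hooked, on the lid's front: a hook 26 wide, open at the top, between a back plate (3.5 behind this point, up to 12 above it) and a lip (3.5 in front, top 4 above, outer face 6.5 in front). Lid shut: right above the lever axis, 128 above the table. The bar comes over the lip from the front and drops in as the lever comes down.
- die_top_mid (a point): centre of the upper cutting die of the stack: plywood board 100 (x) x 50 (y) x 16 with steel cutting rules in two rings standing up to 22 in all (rings area 74 x 36); this point is 11 above its underside. z up, blades up. 140 g.
- die_low_mid (a point): centre of the lower die, at the bottom of the stack, on the table: same sizes, rules in a rectangle; this point is 11 above its underside.
- spacer_mid (a point): centre of the spacer plate between the two dies: pale rigid plate 110 (x) x 60 (y) x 6. 50 g.
- pile_top_mid (a point): centre of the upper of two equal plates (110 x 60 x 6) that lie on the table as the plate pile; the spacer plate goes on it, long side along long side
- pile_low_mid (a point): centre of the lower plate of the pile, on the table
- water_bottle_mid (a point): bystander: clear water bottle, 64 dia. x 200 tall, standing; point at half height. Leave alone.
- juice_bottle_mid (a point): bystander: amber glass bottle, 62 dia. x 190 tall, standing; point at half height. Leave alone.
- stamp_mid (a point): bystander: wooden-handled hand stamp, 44 dia. x 88 tall, standing on its face; point at half height. Leave alone.
- tape_mid (a point): bystander: roll of tape lying flat, 96 dia. x 24; point at half height. Leave alone.
- marker_mid (a point): bystander: marker pen lying flat, 135 x 15 x 15 (long axis its own x); point at half height. Leave alone.
- sketchbook_mid (a point): bystander: black sketchbook lying flat, 200 x 140 x 14; point at half height. Leave alone.
- cutter_mid (a point): bystander: snap-off cutter knife lying flat, 130 x 20 x 12 plus 25 of blade; point at half height. Leave alone.
There are look-alikes about, which are no part of the job. Leave any turquoise look-alike of the part that bears die_top_mid alone.

How it is judged:
By the outcome, as a careful person would: the job done as asked, in the order asked, and still so for the second after the job is handed in, with the robot touching nothing.
It also fails if it takes over 72 s, if anything falls off the work surface, if the arm or the gripper's body presses on something with over 40 N, if the wrist force passes 120 N, or if a joint passes its speed limit or range.

ROBOT

A 6-joint arm with a two-finger parallel gripper is mounted at the origin on the work surface. World frame = base frame: x ahead of the robot, y to its left, z up, the work surface at z = 0. Lengths are in mm, angles in rad, forces in N, time in s.
With the tool pointing down it reaches from about 400 to 925 mm from the base axis. Payload 12.5 kg.
Tool frame: the origin (TCP) lies on the mounting face of the last link; the fingertips stand 190 mm ahead of it and the grasp point (between the pads) lies 171 mm ahead of it (env.grasp_offset is the distance from the TCP to the grasp point, in mm); z points along the fingers, y is the direction in which the jaws open and shut (so a half turn about z gives the same grasp; the last joint's range is limited). The gripper opens to 95 mm and grips with 3 to 60 N. Pads are 20 mm wide; open, the fingers measure 119 mm over their backs; the gripper's body (75 mm by 180 mm) begins 59 mm behind the grasp point.
Start: joints at [-1.253, 0.491, 1.559, -0, 1.092, -0.106], TCP at [257.036, -569.7, 404.761] pointing down, gripper open.
Joint ranges: [-3.1, 3.1], [-0.84, 2.19], [0.05, 2.79], [-1.13, 4.28], [0.06, 2.93], [-2.69, 2.69]. Speed limits (rad/s): [2.22, 2.22, 2.79, 3.14, 3.14, 3.14].

INTERFACE

Orientations are given as [roll, pitch, yaw] about the fixed x, y, z axes, in that order (R = Rz(yaw) Ry(pitch) Rx(roll)).
In Python, from cell import env, viewer gives the robot as it stands.
- The arm moves only by the tool play_rows, never from a script. Its argument "increments" is a list of rows, each an object of numbers: "dx", "dy", "dz": the shift along the tool's x, y, z in mm; "rx", "ry", "rz": the turn, a rotation vector about the tool's x, y, z in units of 6 degrees (1.0 is 6 degrees). A call has 1 to 8 rows; each row is the pose to reach, as a shift and turn from the pose measured when the call began, along the tool's axes at that moment; what a row does not reach only later rows make up. A row lasts 1/12 s, in which the tool goes at most 41.7 mm and 7.16 degrees, less where a joint would pass 70% of its speed; a pose out of reach is approached as far as the arm can. A call with a gripper value outside its range is refused whole. "fingers" is the opening, from 0 (shut) to 1 (fully open), set as the call begins (left out, the last holds). The fingers move at their own pace and stop on an object; the grip force is fixed at half the most. Time passes only in rows, so rows that repeat a pose let the fingers close. It gives the time, the measured TCP pose, the force and the opening at its end, in the units of the state.
- env.state(): the state, without advancing time (a new reading comes with each control period).
- viewer.read_camera(name): name is "side" or "top"; returns a dict with "image" (400x640x3 uint8, red, green, blue), "fx", "fy", "cx", "cy" (pixels), "rvec" (rotation vector, rad) and "tvec" (3), from world to camera coordinates, as OpenCV has them. Camera axes: x right, y down, z forward; pixel columns grow to the right and rows downward; lengths in mm; the calibration is good to about 2 mm. A picture is of the moment at which its call begins. There is no depth.
- env.job_done(): hands the job in, once; it reports no verdict.
The state is a dict: "t": time; "joints": joint angles; "qvel": joint speeds; "tau": joint torques, N m; "eef_pos": TCP position; "tcp_rot": TCP orientation; "ft_force": force on the tool from outside, world axes, zero at the start; "moment": the same for the moment, N m; "opening": opening from 0.0 (shut) to 1.0 (fully open).
Only numpy, scipy, OpenCV 4.12 (cv2) and the standard library are available. Lean on these libraries where they do the work, as an engineer would, in place of code of your own. Each camera call takes 0.05 s, during which the arm holds its last target.

## Working session

There is one attempt and no reset: what is moved stays moved. The work goes in short steps, Python scripts to look and compute and a tool call to move; the robot and the scene stay as the last step left them, time stands still between calls to the robot, and variables do not carry over. Pictures are saved under pics/ and viewed, and the job is handed in when it is done.

Besides the shell and the picture viewer there is one more tool, called after "Call:" by a JSON object that holds its "method" and its "body". play_rows: Moves the arm, as the interface text tells. Its arguments: {"type":"object","properties":{"increments":{"type":"array","items":{"type":"object","properties":{"dx":{"type":"number"},"dy":{"type":"number"},"dz":{"type":"number"},"rx":{"type":"number"},"ry":{"type":"number"},"rz":{"type":"number"}}}},"fingers":{"type":"number"}},"required":["increments"]}

```bash
ls -la; mkdir -p pics; python3 - <<'E'
from cell import env, viewer
import cv2,numpy as np
print(env.state(), env.grasp_offset)
for n in("side","top"):
    c=viewer.read_camera(n); cv2.imwrite(f"pics/{n}0.png",c["image"][:,:,::-1])
    print(n,{k:c[k] for k in c if k!="image"})
E
```

```text
total 12
drwxr-xr-x  3 agent agent 4096 Dec  7 14:01 .
drwxr-xr-x 23 root  root  4096 Dec  7 14:01 ..
drwxr-xr-x  2 agent agent 4096 Dec  7 14:01 pics
{'t': 0.0, 'joints': array([-1.25260247e+00,  4.91538314e-01,  1.55942353e+00,  3.14427481e-05,
        1.09170193e+00, -1.05607340e-01]), 'qvel': array([ 7.97937195e-04, -6.20775279e-05, -7.87602296e-04, -1.76161999e-03,
       -1.09953334e-03, -1.34075195e-04]), 'tau': array([-2.12609986e-03, -6.12652159e+01, -2.58186185e+01,  6.91409293e-02,
        4.82073217e-02, -8.38770256e-05]), 'eef_pos': array([ 257.02710445, -569.67132315,  404.18376427]), 'tcp_rot': array([-3.14053044e+00, -1.40640238e-04,  4.23786614e-01]), 'ft_force': array([ 0.36004162,  0.25355011, -0.20444566]), 'moment': array([0.00768357, 0.01147287, 0.00580754]), 'opening': 0.9960077546976424} 171.3
side {'fx': 405.3977282173575, 'fy': 405.3977282173575, 'cx': 319.9590889933879, 'cy': 207.39535528175455, 'rvec': array([ 0.35922578, -2.75458222,  1.26959761]), 'tvec': array([ 461.70064192,  191.15466749, 1032.22874247])}
top {'fx': 481.3074408619421, 'fy': 481.3074408619421, 'cx': 317.21334266090975, 'cy': 194.84936771532648, 'rvec': array([ 2.16012402, -2.13148439,  0.18768232]), 'tvec': array([ -30.41044268,  503.64305675, 1599.83147733])}
```

View pics/side0.png

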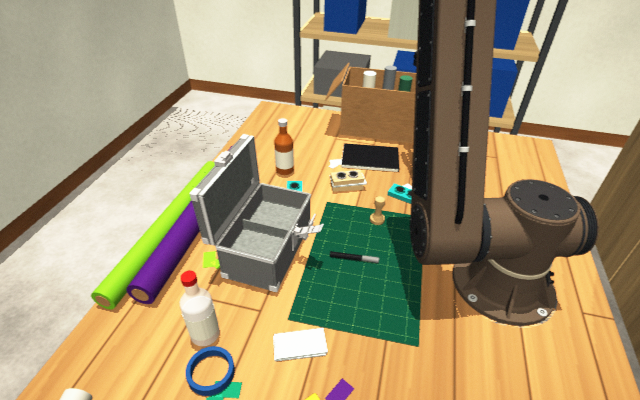

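View pics/top0.png

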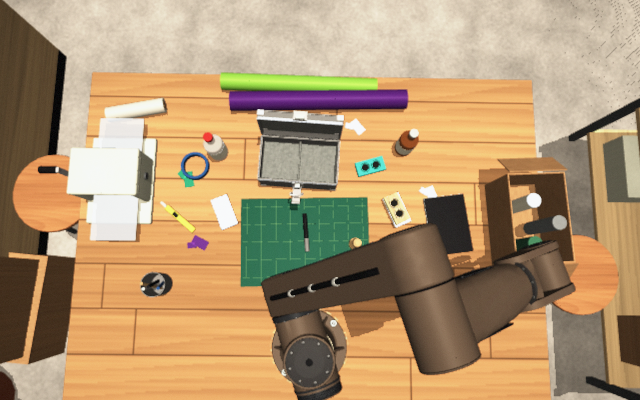

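```bash
cat > h.py <<'E'
import cv2,numpy as np,sys
from scipy.optimize import least_squares
from scipy.spatial.transform import Rotation as R
from cell import env, viewer
def cam(n):
    return viewer.read_camera(n)
def K(c): return np.array([[c["fx"],0,c["cx"]],[0,c["fy"],c["cy"]],[0,0,1]])
def proj(c,P):
    return cv2.projectPoints(np.asarray(P,float).reshape(-1,3),c["rvec"],c["tvec"],K(c),None)[0].reshape(-1,2)
def tri(cs,px):
    # several cams and pixels -> point, residual
    f=lambda p:np.concatenate([(proj(c,p)[0]-q) for c,q in zip(cs,px)])
    r=least_squares(f,[600,0,50]); return r.x,r.fun
def plane(c,px,z):
    Rm=cv2.Rodrigues(c["rvec"])[0]; C=-Rm.T@c["tvec"]
    d=Rm.T@np.linalg.inv(K(c))@np.array([px[0],px[1],1.]); return C+d*(z-C[2])/d[2]
def crop(c,u0,v0,w,h,s,name,segs=[]):
    im=c["image"][v0:v0+h,u0:u0+w,::-1]
    im=cv2.resize(im,None,fx=s,fy=s,interpolation=cv2.INTER_CUBIC)
    for a,b,col in segs:
        q=lambda p:tuple(int(round((p[i]-(u0,v0)[i]+.5)*s)) for i in(0,1))
        cv2.line(im,q(a),q(b),col,1)
    cv2.imwrite("pics/"+name,im)
def box(x,y,z,yaw,L,W,H):
    # z = underside
    P=np.array([[sx*L/2,sy*W/2,sz] for sz in(0,H) for sx,sy in((-1,-1),(1,-1),(1,1),(-1,1))])
    c,s=np.cos(yaw),np.sin(yaw)
    return P@np.array([[c,s,0],[-s,c,0],[0,0,1]])+[x,y,z]
E_=[(0,1),(1,2),(2,3),(3,0),(4,5),(5,6),(6,7),(7,4),(0,4),(1,5),(2,6),(3,7)]
def bsegs(c,P,col=(0,0,255)):
    q=proj(c,P); return [(q[a],q[b],col) for a,b in E_]
E
python3 - <<'E'
from h import *
s=cam("side");t=cam("top")
crop(s,315,130,120,85,6,"s1.png"); crop(t,340,140,140,110,5,"t1.png")
crop(s,190,130,140,160,4,"s2.png"); crop(t,245,95,120,120,5,"t2.png")
E
```

```text
(no output)
```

View pics/s1.png

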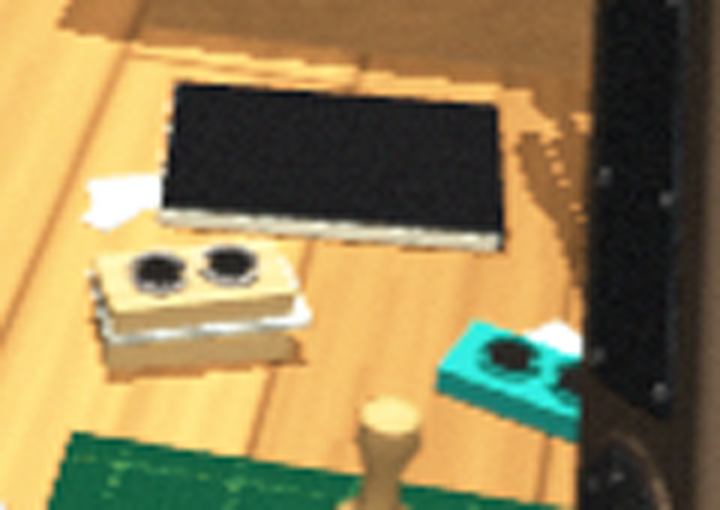

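View pics/t1.png

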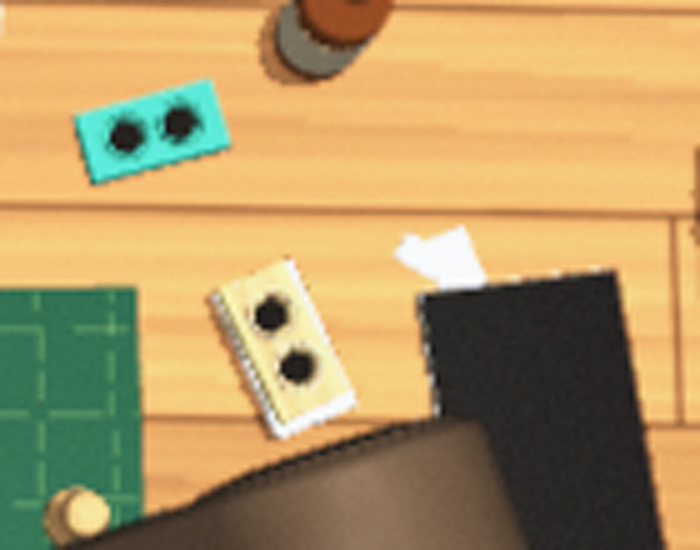

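View pics/s2.png

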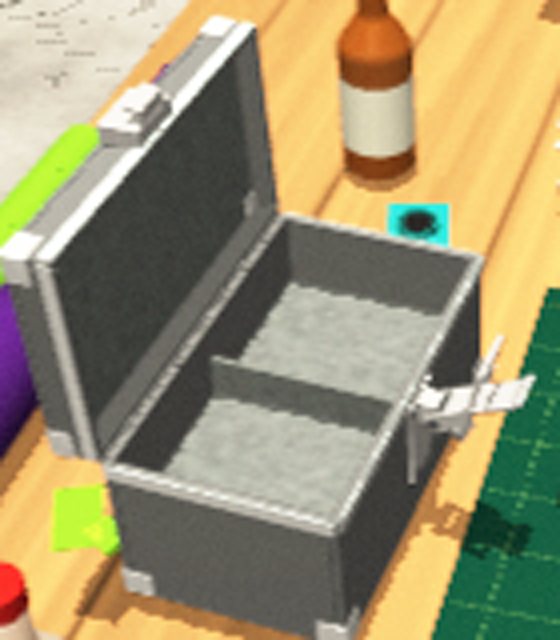

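View pics/t2.png

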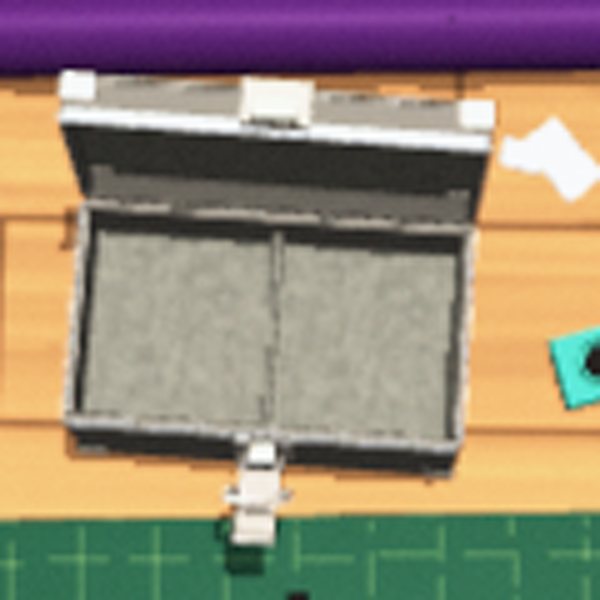

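```bash
python3 - <<'E'
from h import *
s=cam("side");t=cam("top")
S=lambda u,v:np.array([315+u/6-.5,130+v/6-.5]); T=lambda u,v:np.array([340+u/5-.5,140+v/5-.5])
# top face corners of top board: order top(far-right in top img), left, bottom, right
tp=[T(290,260),T(220,292),T(283,425),T(351,388)]
# side: which corners: project guess later
P=[plane(t,p,44) for p in tp]; print(np.round(P,1))
print("side proj",[ (proj(s,p)[0]-[315,130]+.5)*6 for p in P])
crop(s,250,310,100,70,7,"s3.png"); crop(t,195,180,60,60,10,"t3.png")
E
```

```text
[[ 519.  -297.5   44. ]
 [ 496.2 -249.4   44. ]
 [ 406.  -291.2   44. ]
 [ 431.7 -337.7   44. ]]
side proj [array([ 94.94944253, 245.32724392]), array([116.25126577, 303.67043975]), array([299.63279378, 286.03484769]), array([267.26828558, 229.62801078])]
```

View pics/s3.png

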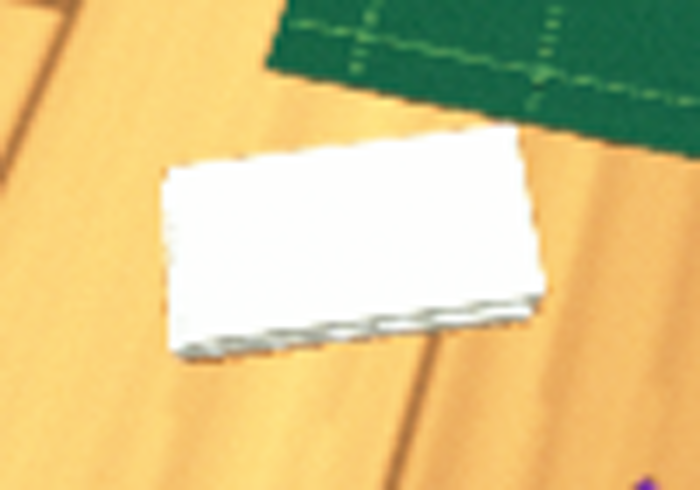

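View pics/t3.png

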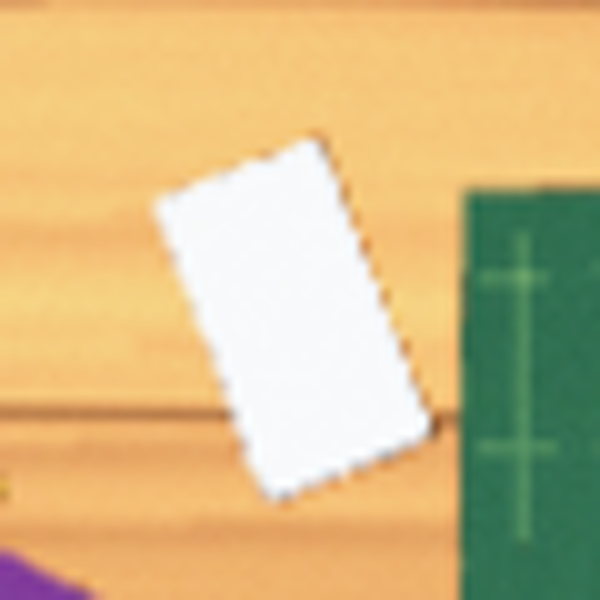

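```bash
cat >> h.py <<'E'
def fit(cs_obs,L,W,x0,zfree=True,H=0):
    # cs_obs: list (cam, [(corner idx, px)]) corners of flat rect, order (-,-),(+,-),(+,+),(-,+)
    def f(p):
        P=box(p[0],p[1],p[3],p[2],L,W,0)[:4]; r=[]
        for c,o in cs_obs:
            q=proj(c,P)
            for i,px in o: r+=list(q[i]-px)
        return np.array(r+[0 if zfree else (p[3]-x0[3])*100])
    r=least_squares(f,x0); return r.x,r.fun
E
python3 - <<'E'
from h import *
s=cam("side");t=cam("top")
S=lambda u,v:np.array([315+u/6-.5,130+v/6-.5]); T=lambda u,v:np.array([340+u/5-.5,140+v/5-.5])
yaw=np.arctan2(41.8,90.2)
# box corners with yaw along +x: (+,-)=519,-297 ; (+,+)=496,-249; (-,+)=406,-291;(-,-)=431,-337
ot=[(1,T(290,260)),(2,T(220,292)),(3,T(283,425)),(0,T(351,388))]
os_=[(1,S(97,257)),(2,S(117,318)),(3,S(300,290)),(0,S(283,247))]
for z,fr in((44,True),(44,False)):
    x,r=fit([(t,ot),(s,os_)],100,50,[463,-294,yaw,z],fr); print(np.round(x,3),np.round(r,1))
x,r=fit([(t,ot)],100,50,[463,-294,yaw,44],False);print(np.round(x,3),np.round(r,1))
S=lambda u,v:np.array([250+u/7-.5,310+v/7-.5]); T=lambda u,v:np.array([195+u/10-.5,180+v/10-.5])
q=[T(157,203),T(320,138),T(433,432),T(277,500)]
P=[plane(t,p,12) for p in q];print(np.round(P,1))
print("side",[(proj(s,p)[0]-[250,310]+.5)*7 for p in P])
yaw=np.arctan2(P[1][1]-P[2][1],P[1][0]-P[2][0])
ot=[(2,q[0]),(1,q[1]),(0,q[2]),(3,q[3])]
os_=[(2,S(172,352)),(1,S(162,175)),(0,S(517,123)),(3,S(545,297))]
c=np.mean(P,0)
for z,fr in((12,True),(12,False)):
    x,r=fit([(t,ot),(s,os_)],110,60,[c[0],c[1],yaw,z],fr); print(np.round(x,3),np.round(r,1))
x,r=fit([(t,ot)],110,60,[c[0],c[1],yaw,12],False);print(np.round(x,3),np.round(r,1))
E
```

```text
[ 4.62241e+02 -2.95479e+02  4.35000e-01  3.58320e+01] [-0.6  0.6  0.3  0.1  0.4  0.1 -0.   1.5 -0.2  0.2 -0.3 -0.8 -0.3  0.9
 -1.5 -0.9  0. ]
[ 4.61155e+02 -2.91260e+02  4.36000e-01  4.40000e+01] [-1.4  0.6 -0.6  0.1 -0.4  0.2 -0.8  1.6 -0.1 -1.  -0.2 -2.   0.1 -0.4
 -1.2 -2.2 -0. ]
[ 4.63234e+02 -2.93952e+02  4.41000e-01  4.40000e+01] [-0.7 -0.   0.2 -0.5  0.4 -0.4  0.1  0.9 -0. ]
[[485.8 344.7  12. ]
 [509.4 289.7  12. ]
 [407.9 246.8  12. ]
 [383.9 299.1  12. ]]
side [array([181.01282265, 323.77631366]), array([167.78176363, 150.14189095]), array([510.6584581 , 108.93305735]), array([545.10714213, 269.9467005 ])]
[4.47191e+02 2.97365e+02 4.13000e-01 2.31100e+00] [-0.1  0.5 -0.2  0.4  0.1  0.  -0.6 -0.   1.3 -0.7  0.6 -0.3 -1.5  0.7
 -0.9 -0.1  0. ]
[4.45744e+02 3.00484e+02 4.14000e-01 1.20000e+01] [-1.6  0.5 -1.6  0.3 -1.2  0.1 -2.   0.1  1.3 -1.6  0.5 -1.3 -1.1 -0.4
 -0.5 -1.  -0. ]
[4.46743e+02 2.95066e+02 4.12000e-01 1.20000e+01] [ 0.   0.2  0.   0.1  0.4 -0.1 -0.4 -0.1  0. ]
```

```bash
python3 - <<'E'
from h import *
s=cam("side");t=cam("top")
print("base in side",proj(s,[0,0,0]),"top",proj(t,[0,0,0]), proj(t,[0,0,200]))
S=lambda u,v:np.array([190+u/4-.5,130+v/4-.5]); T=lambda u,v:np.array([245+u/5-.5,95+v/5-.5])
# rim outer corners: back-left, front-left, front-right, back-right (top img)
q=[T(82,205),T(66,424),T(462,442),T(476,228)]
P=[plane(t,p,115) for p in q];print(np.round(P,1))
print([np.linalg.norm(P[i][:2]-P[(i+1)%4][:2]) for i in range(4)])
print("side",[(proj(s,p)[0]-[190,130]+.5)*4 for p in P])
yaw=-np.arctan2((P[0]-P[1])[1],1)*0+np.arctan2((P[0]-P[1])[1],(P[0]-P[1])[0])
c=np.mean(P,0)
ot=[(2,q[0]),(3,q[1]),(0,q[2]),(1,q[3])]
os_=[(2,S(108,466)),(3,S(340,530)),(0,S(483,258)),(1,S(285,213))]
for o in ([(t,ot)],[(s,os_)]):
  x,r=fit(o,150,260,[c[0],c[1],yaw,115],False); print(np.round(x,3),np.round(r,1))
x,r=fit([(t,ot),(s,os_)],150,260,[c[0],c[1],yaw,115],True); print(np.round(x,3),np.round(r,1))
for n,c_ in(("side",s),("top",t)):
    B=box(x[0],x[1],0,x[2],150,260,115)
    crop(c_,*((190,130,140,160,4) if n=="side" else (245,95,120,120,5)),n+"_case.png",bsegs(c_,B))
E
```

```text
base in side [[501.28749388 282.46947863]] top [[308.06439632 346.36979608]] [[307.92459526 356.85681907]]
[[688.2 166.2 115. ]
 [540.5 172.1 115. ]
 [532.5 -86.4 115. ]
 [676.8 -94.9 115. ]]
[np.float64(147.77786185526415), np.float64(258.61110396699394), np.float64(144.58659360818143), np.float64(261.3007078333007)]
side [array([108.13699514, 459.85313388]), array([342.55092229, 516.62617413]), array([477.54026776, 247.95415943]), array([284.03209602, 206.36166912])]
[ 6.09564e+02  3.92560e+01 -4.00000e-02  1.15000e+02] [ 0.  -0.5 -0.   0.2  0.4  0.9 -0.4 -0.7 -0. ]
[ 6.05932e+02  4.67920e+01 -5.40000e-02  1.15000e+02] [-1.   0.4  0.4 -0.4  0.9 -0.4 -0.2  0.1 -0. ]
[ 6.10197e+02  3.92500e+01 -4.90000e-02  1.07059e+02] [ 0.5 -0.3  0.1  0.1  0.   1.5 -0.3  0.1 -0.6  0.3  0.3 -0.9 -0.1 -0.2
 -0.8  0.6  0. ]
```

View pics/side_case.png

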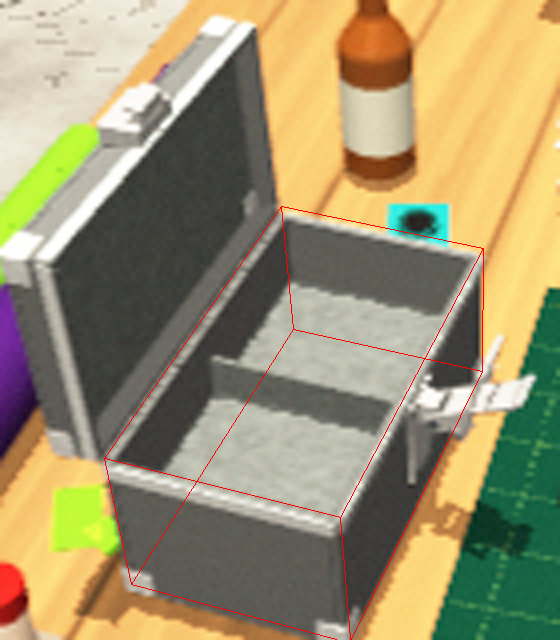

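View pics/top_case.png

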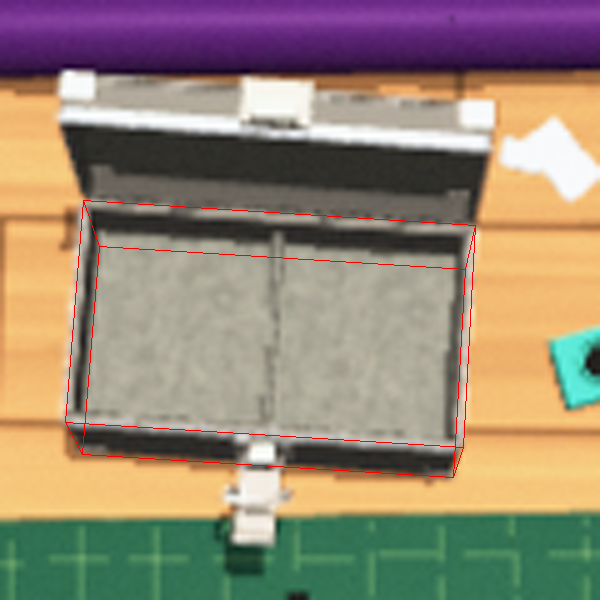

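Call:
{"method": "play_rows", "body": {"increments": [{"dx": 38, "dy": -21, "dz": 0}, {"dx": 76, "dy": -42, "dz": 0}, {"dx": 114, "dy": -63, "dz": 0}, {"dx": 151, "dy": -84, "dz": 10}, {"dx": 189, "dy": -105, "dz": 25}, {"dx": 226, "dy": -125, "dz": 40}, {"dx": 264, "dy": -146, "dz": 55}, {"dx": 300, "dy": -167, "dz": 70}], "fingers": 1}}

```text
invalid input
```

Call:
{"method": "play_rows", "body": {"increments": [{"dz": 5}, {"dz": 5}, {"dz": 5}]}}

```text
invalid input
```

```bash
python3 - <<'E'
from h import *
st=env.state(); print(st["eef_pos"],st["tcp_rot"],st["ft_force"])
s=cam("side");t=cam("top")
cv2.imwrite("pics/s4f.png",s["image"][:,:,::-1]);cv2.imwrite("pics/t4f.png",t["image"][:,:,::-1])
crop(s,300,80,110,110,6,"s4.png");crop(t,330,130,140,110,5,"t4.png")
E
```

```text
[ 257.05046613 -569.69953797  404.72250541] [ 3.14153250e+00 -3.18223521e-06  4.23822761e-01] [-0.08438496 -0.96718723 -0.16113923]
```

View pics/s4f.png

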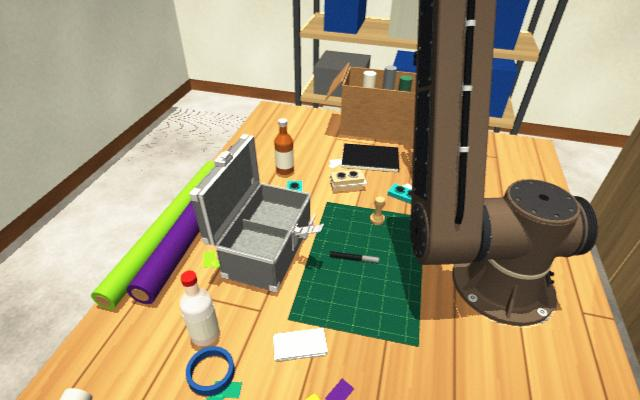

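View pics/t4f.png

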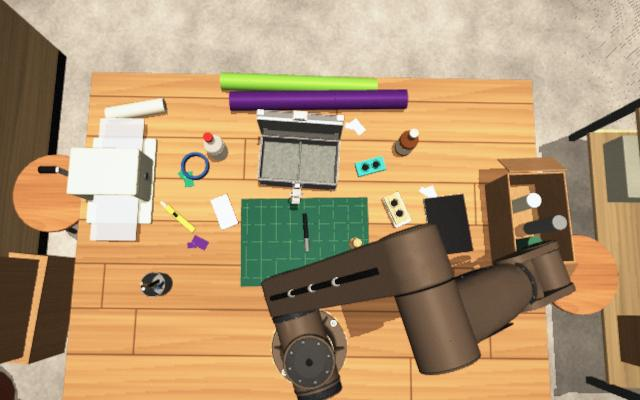

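Call:
{"method": "play_rows", "body": {"increments": [{"dx": 38, "dy": -21, "dz": 0, "rx": 0, "ry": 0, "rz": 0}, {"dx": 76, "dy": -42, "dz": 0, "rx": 0, "ry": 0, "rz": 0}, {"dx": 114, "dy": -63, "dz": 0, "rx": 0, "ry": 0, "rz": 0}, {"dx": 151, "dy": -84, "dz": 10, "rx": 0, "ry": 0, "rz": 0}, {"dx": 189, "dy": -105, "dz": 25, "rx": 0, "ry": 0, "rz": 0}, {"dx": 226, "dy": -125, "dz": 40, "rx": 0, "ry": 0, "rz": 0}, {"dx": 264, "dy": -146, "dz": 55, "rx": 0, "ry": 0, "rz": 0}, {"dx": 300, "dy": -167, "dz": 70, "rx": 0, "ry": 0, "rz": 0}], "fingers": 1}}

```text
t: 1.27
eef_pos: [450.9, -308.7, 341.6]
tcp_rot: [3.141, -0.0, 0.424]
ft_force: [0.9, -0.9, 0.1]
opening: 0.999
```

```bash
python3 - <<'E'
from h import *
for i in range(6): cam("top")
s=cam("side");t=cam("top")
st=env.state(); print(st["t"],st["eef_pos"],st["tcp_rot"],st["ft_force"])
cv2.imwrite("pics/s4f.png",s["image"][:,:,::-1]);cv2.imwrite("pics/t4f.png",t["image"][:,:,::-1])
R_=R.from_euler("xyz",st["tcp_rot"]).as_matrix()
for c in(s,t):
    print(proj(c,[st["eef_pos"]+R_@np.array(v) for v in([10,47,190],[-10,47,190],[10,-47,190],[-10,-47,190])]))
crop(s,290,60,130,130,6,"s4.png");crop(t,330,130,140,110,5,"t4.png")
E
```

```text
1.6667 [ 449.50832489 -311.38173776  342.36283954] [ 3.14059248e+00 -3.07449428e-04  4.22173475e-01] [-1.12624731 -0.62458018  0.2837931 ]
[[348.06943682 134.89240065]
 [354.25408306 134.43957834]
 [355.09458546 151.06864755]
 [361.62102698 150.55161594]]
[[420.42385016 198.8372622 ]
 [423.12318285 204.5585207 ]
 [393.67393497 210.48661442]
 [396.33756421 216.25634022]]
```

View pics/s4f.png

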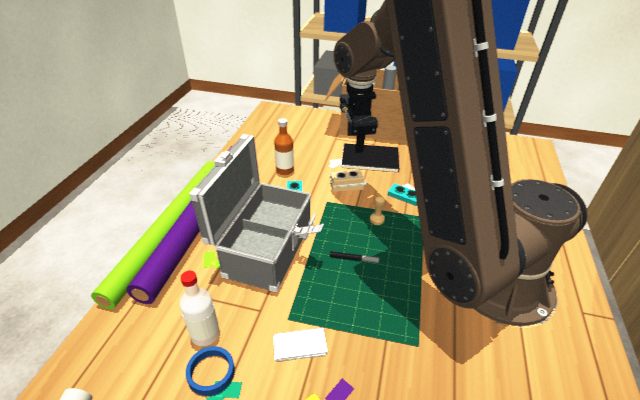

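View pics/t4f.png

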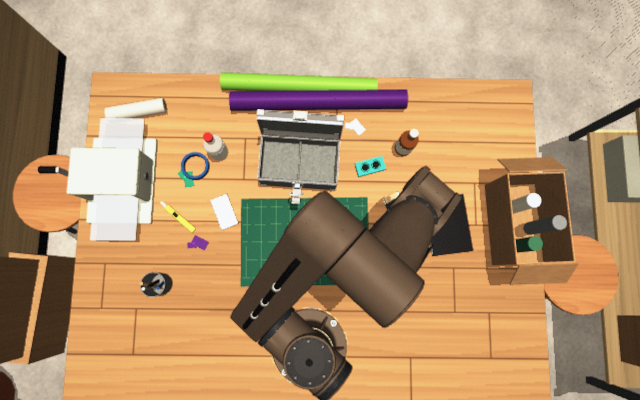

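View pics/s4.png

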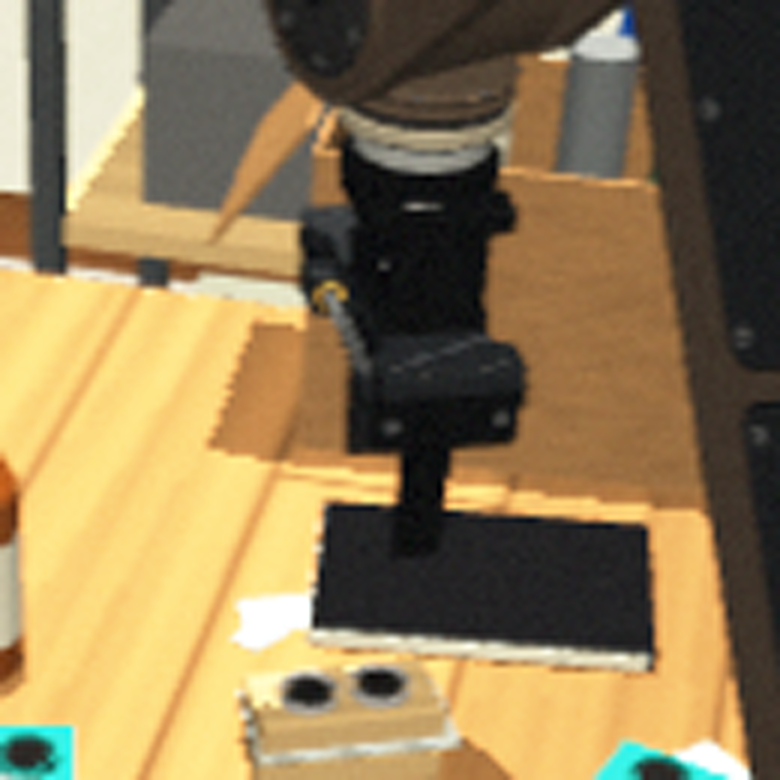

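Call:
{"method": "play_rows", "body": {"increments": [{"dx": 6, "dy": -3, "dz": 22, "rx": 0, "ry": 0, "rz": 0}, {"dx": 13, "dy": -7, "dz": 45, "rx": 0, "ry": 0, "rz": 0}, {"dx": 20, "dy": -10, "dz": 70, "rx": 0, "ry": 0, "rz": 0}, {"dx": 20, "dy": -10, "dz": 80, "rx": 0, "ry": 0, "rz": 0}, {"dx": 20, "dy": -10, "dz": 80, "rx": 0, "ry": 0, "rz": 0}, {"dx": 20, "dy": -10, "dz": 80, "rx": 0, "ry": 0, "rz": 0}]}}

```text
t: 2.17
eef_pos: [463.5, -295.0, 262.7]
tcp_rot: [3.141, -0.0, 0.421]
ft_force: [0.6, 0.5, -0.4]
opening: 1.001
```

```bash
python3 - <<'E'
from h import *
s=cam("side");t=cam("top")
st=env.state(); print(st["t"],st["eef_pos"],st["tcp_rot"],st["ft_force"])
R_=R.from_euler("xyz",st["tcp_rot"]).as_matrix()
for c,o in((s,(300,100,6)),(t,(360,160,8))):
    q=proj(c,[st["eef_pos"]+R_@np.array(v) for v in([10,59.5,190],[-10,59.5,190],[10,-59.5,190],[-10,-59.5,190],[10,-47,190],[-10,-47,190],[10,47,190],[-10,47,190])])
    print(np.round((q-o[:2]+.5)*o[2]))
crop(s,300,100,110,110,6,"s5.png");crop(t,360,160,80,70,8,"t5.png")
E
```

```text
2.2667 [ 463.60803498 -294.87860263  263.60970646] [ 3.13895218e+00 -1.08699504e-03  4.21380729e-01] [-0.5125235  -0.1842308  -0.51208099]
[[245. 338.]
 [281. 335.]
 [294. 467.]
 [332. 463.]
 [289. 452.]
 [326. 449.]
 [250. 351.]
 [286. 348.]]
[[432. 297.]
 [452. 340.]
 [174. 409.]
 [194. 453.]
 [201. 397.]
 [221. 441.]
 [405. 308.]
 [425. 352.]]
```

View pics/s5.png

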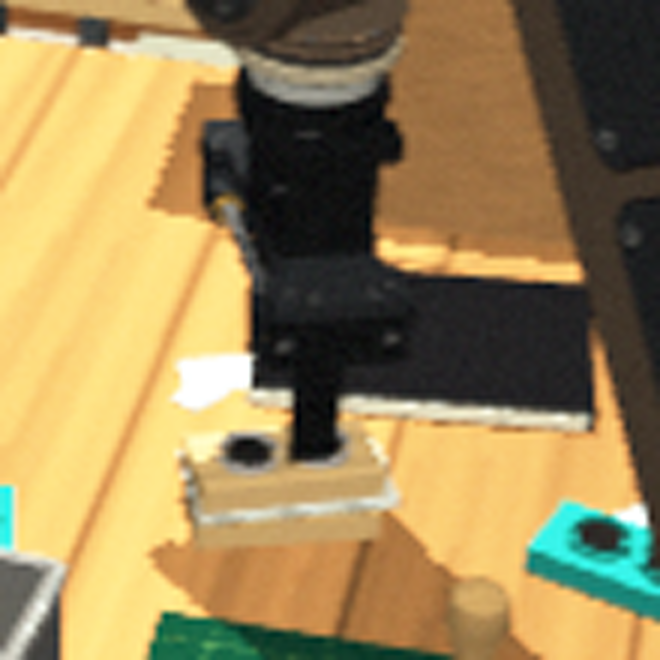

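View pics/t5.png

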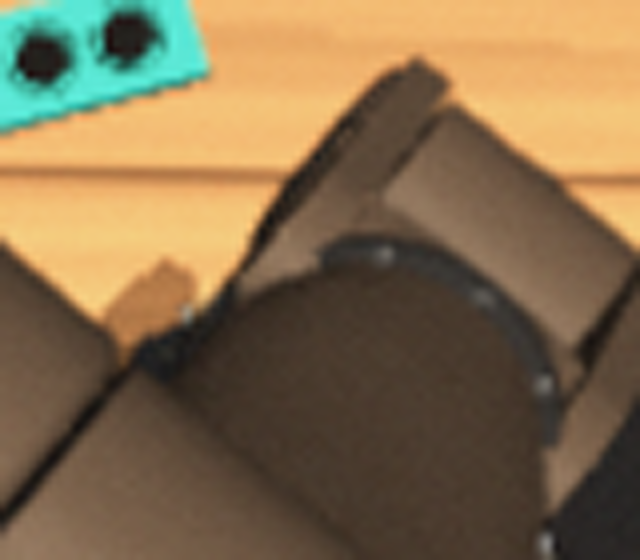

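```bash
python3 - <<'E'
from h import *
s=cam("side");t=cam("top")
S=lambda u,v:np.array([315+u/6-.5,130+v/6-.5])
os_=[(1,S(97,257)),(2,S(117,318)),(3,S(300,290)),(0,S(283,247))]
x,r=fit([(s,os_)],100,50,[463,-294,.43,44],False);print(np.round(x,3),np.round(r,1))
S=lambda u,v:np.array([250+u/7-.5,310+v/7-.5])
os_=[(2,S(172,352)),(1,S(162,175)),(0,S(517,123)),(3,S(545,297))]
x,r=fit([(s,os_)],110,60,[450,300,.41,12],False);print(np.round(x,3),np.round(r,1))
crop(s,440,160,160,180,4,"s6.png");crop(t,250,290,120,110,6,"t6.png")
E
```

```text
[ 4.58645e+02 -2.84124e+02  4.27000e-01  4.40000e+01] [ 0.2  0.3  0.  -0.6  0.5  1.1 -0.7 -0.8  0. ]
[4.45092e+02 3.03107e+02 4.14000e-01 1.20000e+01] [ 1.1 -0.3  0.4 -0.2 -1.1  0.6 -0.5  0.2  0. ]
```

View pics/s6.png

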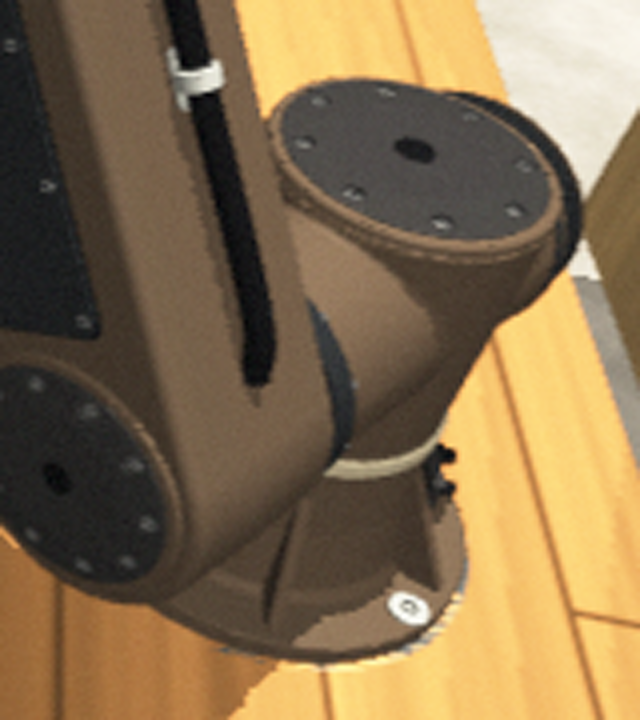

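View pics/t6.png

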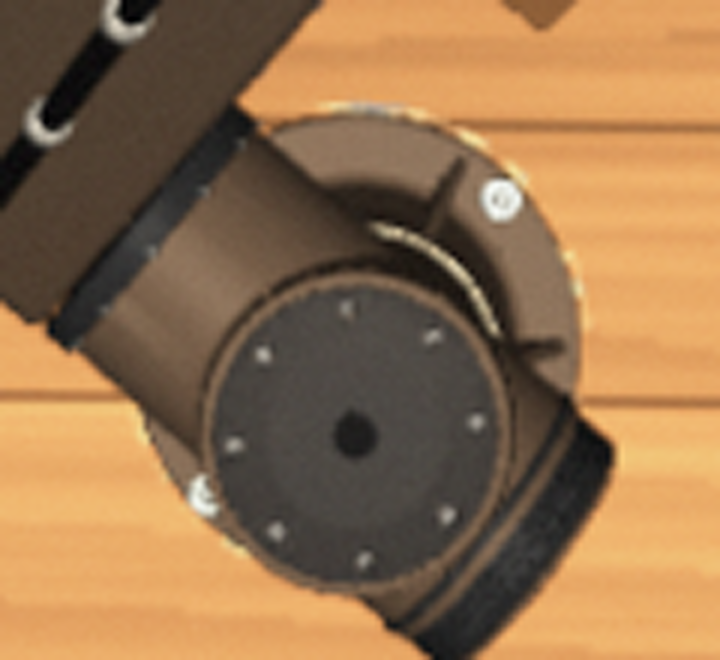

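```bash
python3 - <<'E'
from h import *
s=cam("side");t=cam("top")
for q in((333,322.8),(283.7,372)):
  for z in(10,20,30):
    P=plane(t,q,z); print(np.round(P,1),np.hypot(*P[:2]),proj(s,P))
for c in(s,t):
  print(proj(c,[[0,0,z] for z in(300,350,400,450)]))
  Rm=cv2.Rodrigues(c["rvec"])[0]; print("campos",-Rm.T@c["tvec"])
E
```

```text
[ 78.  -81.9  10. ] 113.09003761906354 [[469.85210541 251.06540635]]
[ 79.  -81.4  20. ] 113.43000312296087 [[470.43303201 248.57028598]]
[ 80.  -80.9  30. ] 113.7800900613797 [[471.02112607 246.04438089]]
[-80.2  78.6  10. ] 112.26386548708243 [[541.06182006 312.37285212]]
[-78.2  78.1  20. ] 110.53069391355795 [[541.73450827 309.49712798]]
[-76.3  77.6  30. ] 108.80758567093935 [[542.41550279 306.58589455]]
[[546.37699099 189.74866368]
 [556.02174382 169.9154564 ]
 [566.48044099 148.40847614]
 [577.86065791 125.00650772]]
campos [298.82472492 756.43601008 808.52465199]
[[307.83881334 363.29165588]
 [307.7908582  366.88895778]
 [307.73897368 370.78101826]
 [307.68265618 375.00561324]]
campos [2.44468736e+02 2.92311994e-01 1.65960141e+03]
```

```bash
python3 - <<'E'
from h import *
s=cam("side");t=cam("top")
for n,a,b in(("matFL",(291,318),(241,198.5)),("matNL",(419.5,341.5),(241,286)),("matFR",(327.5,204),(368,197.5))):
    print(n,tri([s,t],[a,b]), plane(t,b,0),plane(s,a,0))
crop(s,280,190,160,160,5,"s7.png");crop(t,230,185,150,110,5,"t7.png")
E
```

```text
matFL (array([4.87452144e+02, 2.39894374e+02, 1.13641390e-02]), array([-1.1638876 , -0.2685284 ,  0.16884913,  1.78117569])) [493.70675115 240.71317023   0.        ] [484.63158369 239.87763793   0.        ]
matNL (array([192.88706212, 228.78522482,   7.74131368]), array([-0.36933745, -0.08585101, -0.08301736,  0.58846202])) [194.60307424 229.64842865   0.        ] [191.0516696 223.6856184   0.       ]
matFR (array([ 505.18949513, -204.40755012,  -19.41427062]), array([-0.37557431, -0.08670494,  0.03223824,  0.42887061])) [ 503.69014039 -201.93486141    0.        ] [ 499.13257022 -181.78602594    0.        ]
```

View pics/s7.png

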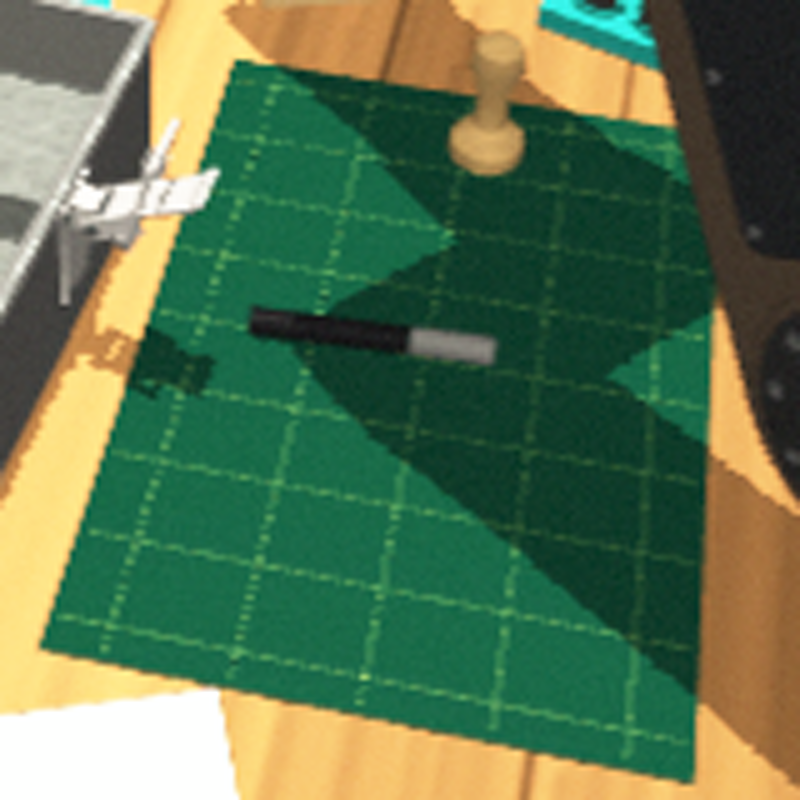

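View pics/t7.png

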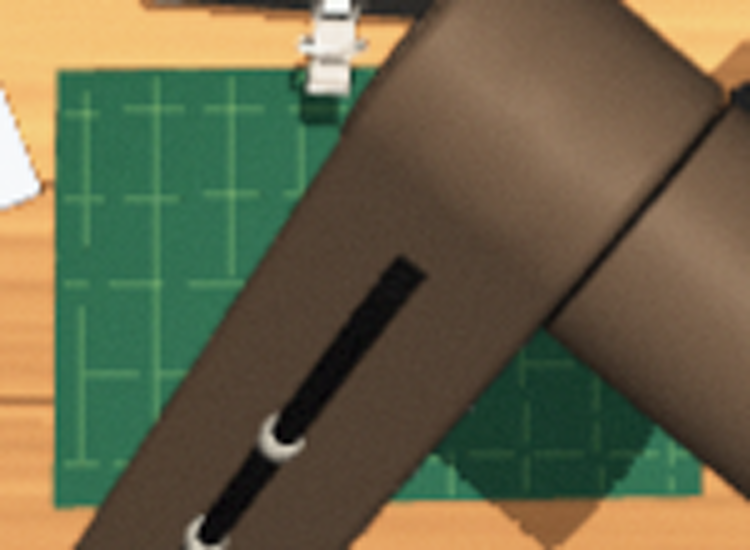

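```bash
python3 - <<'E'
from h import *
s=cam("side");t=cam("top")
for n,a,b in(("matFL",(287.9,319.5),(240.9,198.5)),("matNL",(417.9,345.5),(240.5,285.9)),("matFR",(326.9,201.5),(366.7,197.1))):
    print(n,tri([s,t],[a,b])[0].round(1), plane(t,b,0).round(1),plane(s,a,0).round(1), "s-err",a-proj(s,plane(t,b,0))[0])
E
```

```text
matFL [492.7 241.7  -6.2] [493.7 241.1   0. ] [490.3 245.6   0. ] s-err [0.78748346 1.9512425 ]
matNL [193.7 232.   -3.9] [194.9 231.3   0. ] [193.8 234.5   0. ] s-err [0.40086606 1.38683358]
matFR [ 505.2 -197.9   -4.1] [ 505.  -197.4    0. ] [ 503.8 -193.     0. ] s-err [0.06718296 0.93068624]
```

Call:
{"method": "play_rows", "body": {"increments": [{"dx": 0, "dy": -3, "dz": 15, "rx": 0, "ry": 0, "rz": -0.1}, {"dx": 0, "dy": -6, "dz": 30, "rx": 0, "ry": 0, "rz": -0.1}, {"dx": 0, "dy": -6, "dz": 38, "rx": 0, "ry": 0, "rz": -0.1}, {"dx": 0, "dy": -6, "dz": 40, "rx": 0, "ry": 0, "rz": -0.1}, {"dx": 0, "dy": -6, "dz": 40, "rx": 0, "ry": 0, "rz": -0.1}]}}

```text
t: 3.08
eef_pos: [461.4, -288.8, 222.3]
tcp_rot: [3.141, -0.0, 0.433]
ft_force: [-0.7, -0.1, -0.1]
opening: 1.0
```

```bash
cat > snap.py <<'E'
from h import *
# usage: snap.py name cam u v w h s
a=sys.argv
st=env.state(); print(round(st["t"],2),st["eef_pos"].round(1),st["tcp_rot"].round(3),st["ft_force"].round(1),round(st["opening"],3))
i=1
while i<len(a):
    c=cam(a[i+1]); crop(c,*map(int,a[i+2:i+7]),a[i]+".png"); i+=7
E
python3 snap.py s8 side 310 120 80 80 9
```

```text
3.08 [ 461.4 -288.8  222.3] [ 3.141 -0.     0.433] [-0.7 -0.1 -0.1] 1.0
```

View pics/s8.png

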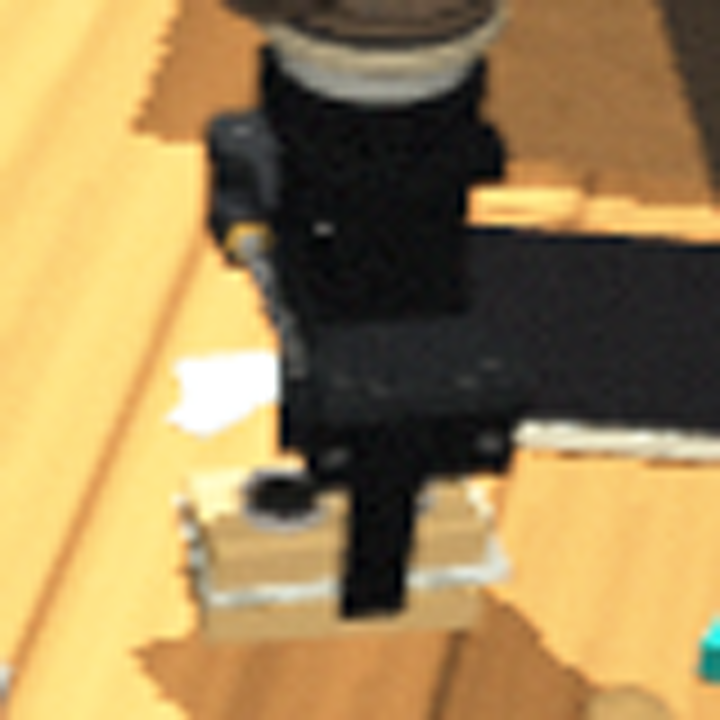

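Call:
{"method": "play_rows", "body": {"increments": [{"dx": 0, "dy": 0, "dz": 0, "rx": 0, "ry": 0, "rz": 0}, {"dx": 0, "dy": 0, "dz": 0, "rx": 0, "ry": 0, "rz": 0}, {"dx": 0, "dy": 0, "dz": 0, "rx": 0, "ry": 0, "rz": 0}, {"dx": 0, "dy": 0, "dz": 0, "rx": 0, "ry": 0, "rz": 0}, {"dx": 0, "dy": 0, "dz": 0, "rx": 0, "ry": 0, "rz": 0}, {"dx": 0, "dy": 0, "dz": 0, "rx": 0, "ry": 0, "rz": 0}], "fingers": 0.4}}

```text
t: 3.63
eef_pos: [461.5, -288.9, 222.9]
tcp_rot: [3.14, -0.001, 0.433]
ft_force: [-0.3, 0.5, 0.5]
opening: 0.635
```

```bash
python3 snap.py s9 side 310 120 80 80 9
```

```text
3.63 [ 461.5 -288.9  222.9] [ 3.14e+00 -1.00e-03  4.33e-01] [-0.3  0.5  0.5] 0.635
```

View pics/s9.png

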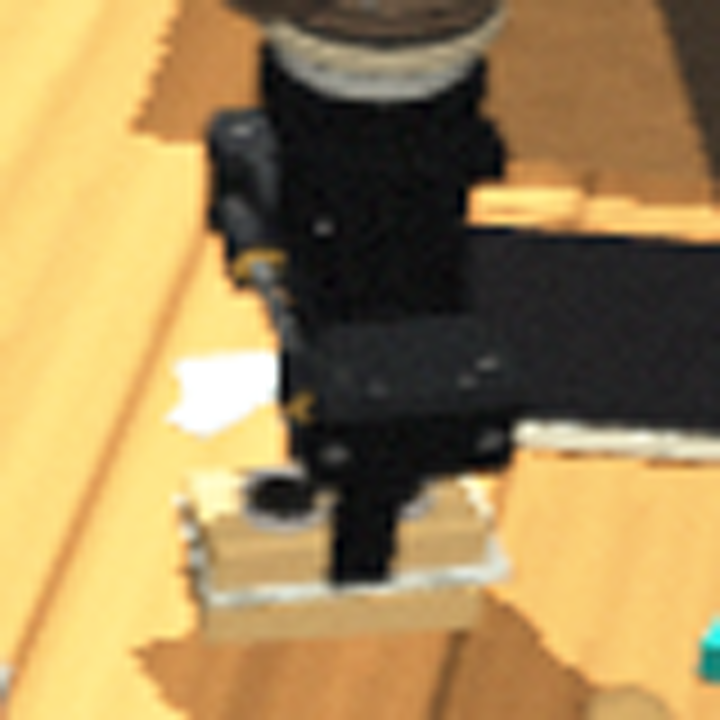

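Call:
{"method": "play_rows", "body": {"increments": [{"dx": 0, "dy": 0, "dz": 0, "rx": 0, "ry": 0, "rz": 0}]}}

```text
t: 3.77
eef_pos: [461.5, -288.9, 222.9]
tcp_rot: [3.14, -0.001, 0.433]
ft_force: [0.1, 0.8, -0.6]
opening: 0.524
```

Call:
{"method": "play_rows", "body": {"increments": [{"dx": 0, "dy": 0, "dz": 0, "rx": 0, "ry": 0, "rz": 0}, {"dx": 0, "dy": 0, "dz": 0, "rx": 0, "ry": 0, "rz": 0}, {"dx": 0, "dy": 0, "dz": -5, "rx": 0, "ry": 0, "rz": 0}, {"dx": 0, "dy": 0, "dz": -10, "rx": 0, "ry": 0, "rz": 0}]}}

```text
t: 4.1
eef_pos: [461.4, -288.9, 233.0]
tcp_rot: [3.141, -0.0, 0.433]
ft_force: [-0.7, -0.0, -1.1]
opening: 0.524
```

```bash
python3 snap.py s10 side 310 120 80 80 9
```

```text
4.1 [ 461.4 -288.9  233. ] [ 3.141 -0.     0.433] [-0.7 -0.  -1.1] 0.524
```

View pics/s10.png

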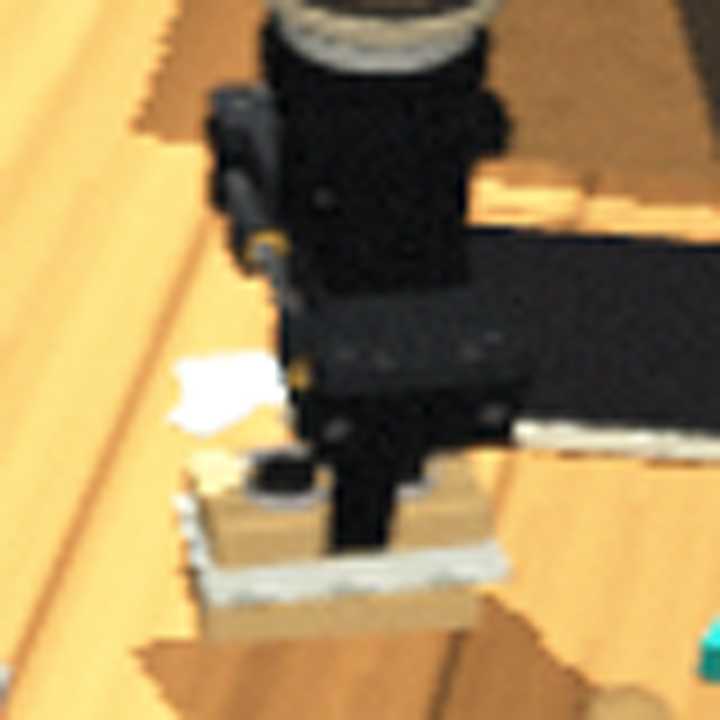

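Call:
{"method": "play_rows", "body": {"increments": [{"dx": 0, "dy": 0, "dz": -30, "rx": 0, "ry": 0, "rz": 0}, {"dx": 0, "dy": 0, "dz": -65, "rx": 0, "ry": 0, "rz": 0}, {"dx": 15, "dy": -12, "dz": -95, "rx": 0, "ry": 0, "rz": 0.5}, {"dx": 45, "dy": -35, "dz": -117, "rx": 0, "ry": 0, "rz": 1.2}, {"dx": 76, "dy": -58, "dz": -117, "rx": 0, "ry": 0, "rz": 2.0}, {"dx": 108, "dy": -82, "dz": -117, "rx": 0, "ry": 0, "rz": 2.8}, {"dx": 140, "dy": -106, "dz": -117, "rx": 0, "ry": 0, "rz": 3.6}, {"dx": 172, "dy": -130, "dz": -117, "rx": 0, "ry": 0, "rz": 4.4}]}}

```text
t: 4.82
eef_pos: [563.4, -96.8, 351.6]
tcp_rot: [3.14, -0.003, -0.032]
ft_force: [1.2, -1.2, -1.2]
opening: 0.523
```

```bash
cat > go.py <<'E'
# usage: go.py x y z yaw : print tool-axis increments to reach the pose (tool down)
from h import *
st=env.state(); p=st["eef_pos"]; Rm=R.from_euler("xyz",st["tcp_rot"])
a=[float(v) for v in sys.argv[1:]]
T=R.from_euler("xyz",[np.pi,0,a[3]]) if len(a)==4 else R.from_euler("xyz",a[3:6])
d=Rm.inv().apply(np.array(a[:3])-p); r=(Rm.inv()*T).as_rotvec()/np.radians(6)
print("t",round(st["t"],2),"pos",p.round(1),st["tcp_rot"].round(3),"F",st["ft_force"].round(1),"op",round(st["opening"],3)); print("d",d.round(1),"r",r.round(2))
E
python3 go.py 605 -20 345 -0.047
```

```text
t 4.82 pos [563.4 -96.8 351.6] [ 3.14e+00 -3.00e-03 -3.20e-02] F [ 1.2 -1.2 -1.2] op 0.523
d [ 39.  -78.1   6.6] r [ 0.02 -0.02  0.14]
```

Call:
{"method": "play_rows", "body": {"increments": [{"dx": 18, "dy": -36, "dz": 3, "rx": 0, "ry": 0, "rz": 0.14}, {"dx": 39, "dy": -78, "dz": 6, "rx": 0, "ry": 0, "rz": 0.14}, {"dx": 39, "dy": -78, "dz": 25, "rx": 0, "ry": 0, "rz": 0.14}, {"dx": 39, "dy": -78, "dz": 40, "rx": 0, "ry": 0, "rz": 0.14}, {"dx": 39, "dy": -78, "dz": 40, "rx": 0, "ry": 0, "rz": 0.14}]}}

```text
t: 5.23
eef_pos: [604.6, -19.1, 309.1]
tcp_rot: [3.14, 0.002, -0.045]
ft_force: [-0.0, -0.7, -2.0]
opening: 0.526
```

```bash
python3 snap.py s11 side 190 90 150 170 4 t11 top 240 90 130 130 5; python3 go.py 605 -20 255 -0.047
```

```text
5.23 [604.6 -19.1 309.1] [ 3.14e+00  2.00e-03 -4.50e-02] [-0.  -0.7 -2. ] 0.526
t 5.33 pos [605.  -20.3 311.7] [ 3.14e+00 -2.00e-03 -4.70e-02] F [ 0.   0.5 -1.1] op 0.525
d [-0.1 -0.4 56.7] r [ 0.02 -0.02 -0.  ]
```

View pics/s11.png

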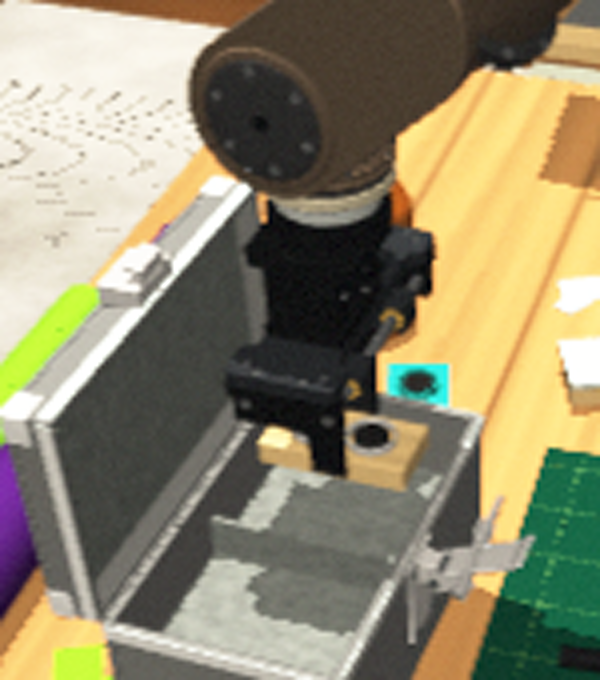

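View pics/t11.png

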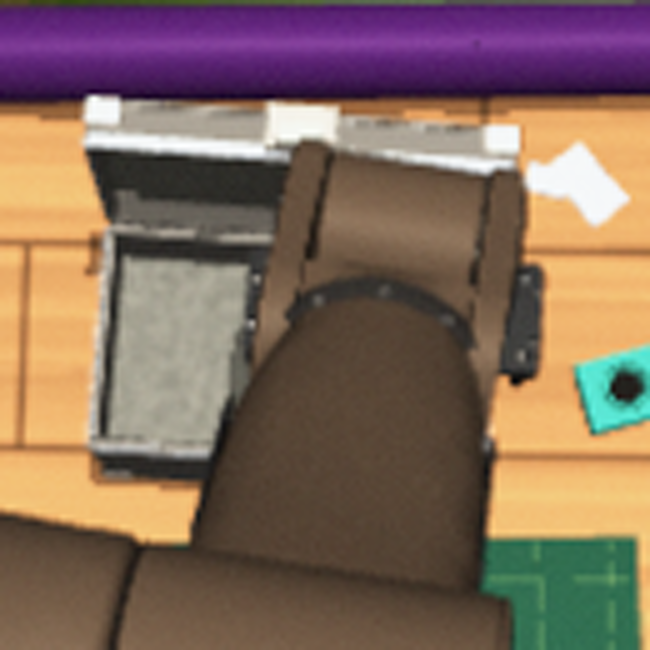

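Call:
{"method": "play_rows", "body": {"increments": [{"dx": 0, "dy": 0, "dz": 18, "rx": 0, "ry": 0, "rz": 0}, {"dx": 0, "dy": 0, "dz": 35, "rx": 0, "ry": 0, "rz": 0}, {"dx": 0, "dy": 0, "dz": 47, "rx": 0, "ry": 0, "rz": 0}, {"dx": 0, "dy": 0, "dz": 53, "rx": 0, "ry": 0, "rz": 0}, {"dx": 0, "dy": 0, "dz": 54, "rx": 0, "ry": 0, "rz": 0}, {"dx": 0, "dy": 0, "dz": 55, "rx": 0, "ry": 0, "rz": 0}]}}

```text
t: 5.83
eef_pos: [605.3, -20.7, 257.3]
tcp_rot: [3.14, -0.002, -0.048]
ft_force: [0.3, -0.1, -1.0]
opening: 0.523
```

```bash
python3 snap.py s12 side 190 90 150 170 4
```

```text
5.83 [605.3 -20.7 257.3] [ 3.14e+00 -2.00e-03 -4.80e-02] [ 0.3 -0.1 -1. ] 0.523
```

View pics/s12.png

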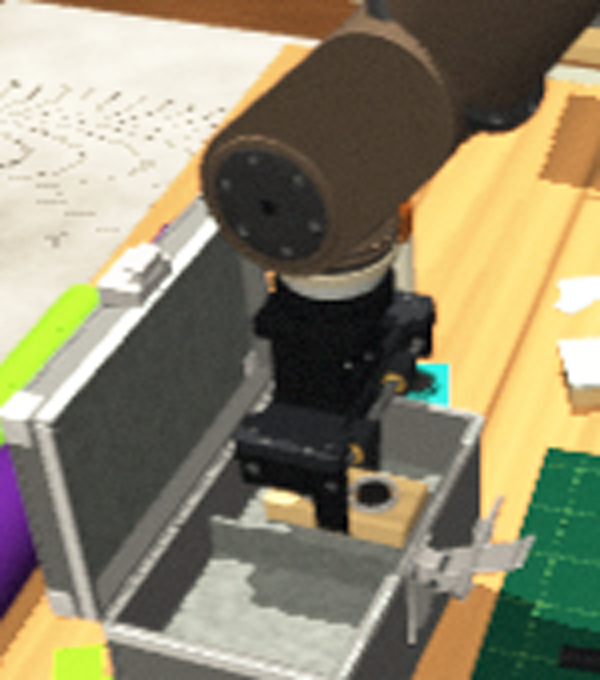

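Down by small steps while watching the force.

Call:
{"method": "play_rows", "body": {"increments": [{"dx": 0, "dy": 0, "dz": 1, "rx": 0, "ry": 0, "rz": 0}, {"dx": 0, "dy": 0, "dz": 2, "rx": 0, "ry": 0, "rz": 0}, {"dx": 0, "dy": 0, "dz": 2.5, "rx": 0, "ry": 0, "rz": 0}]}}

```text
t: 6.13
eef_pos: [605.4, -20.6, 255.3]
tcp_rot: [3.14, -0.003, -0.048]
ft_force: [-0.5, -0.7, -1.3]
opening: 0.521
```

```bash
python3 go.py 605 -20 255 -0.047
```

```text
t 6.13 pos [605.4 -20.6 255.3] [ 3.14e+00 -3.00e-03 -4.80e-02] F [-0.5 -0.7 -1.3] op 0.521
d [-0.4 -0.6  0.3] r [ 0.02 -0.03 -0.01]
```

Call:
{"method": "play_rows", "body": {"increments": [{"dx": 0, "dy": 0, "dz": 0.7, "rx": 0, "ry": 0, "rz": 0}, {"dx": 0, "dy": 0, "dz": 1.4, "rx": 0, "ry": 0, "rz": 0}]}}

```text
t: 6.3
eef_pos: [605.3, -20.6, 254.8]
tcp_rot: [3.14, -0.004, -0.047]
ft_force: [-7.2, -0.0, 18.1]
opening: 0.526
```

Call:
{"method": "play_rows", "body": {"increments": [{"dx": 0, "dy": 0, "dz": 0, "rx": 0, "ry": 0, "rz": 0}, {"dx": 0, "dy": 0, "dz": 0, "rx": 0, "ry": 0, "rz": 0}, {"dx": 0, "dy": 0, "dz": 0, "rx": 0, "ry": 0, "rz": 0}, {"dx": 0, "dy": 0, "dz": -15, "rx": 0, "ry": 0, "rz": 0}, {"dx": 0, "dy": 0, "dz": -45, "rx": 0, "ry": 0, "rz": 0}, {"dx": 0, "dy": 0, "dz": -80, "rx": 0, "ry": 0, "rz": 0}], "fingers": 0.72}}

```text
t: 6.8
eef_pos: [604.9, -20.4, 334.1]
tcp_rot: [3.14, -0.0, -0.047]
ft_force: [-1.3, 0.5, 0.1]
opening: 0.72
```

```bash
python3 snap.py s13 side 190 90 150 170 4 s13b side 310 140 80 70 9;  python3 go.py 461 -289 340 0.433
```

```text
6.8 [604.9 -20.4 334.1] [ 3.14  -0.    -0.047] [-1.3  0.5  0.1] 0.72
t 6.9 pos [605.7 -20.4 339.6] [ 3.139 -0.012 -0.047] F [ 0.7 -0.5 -0.9] op 0.72
d [-131.8  275.1   -1.2] r [ 0.05 -0.1  -4.59]
```

View pics/s13.png

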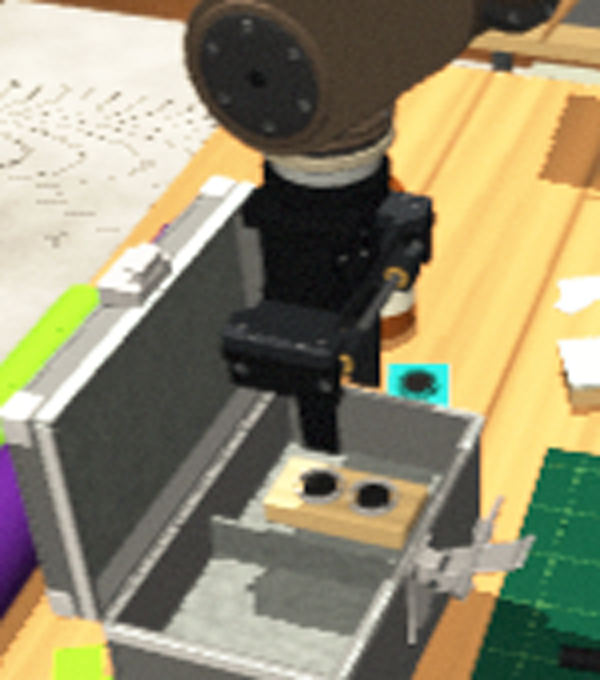

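View pics/s13b.png

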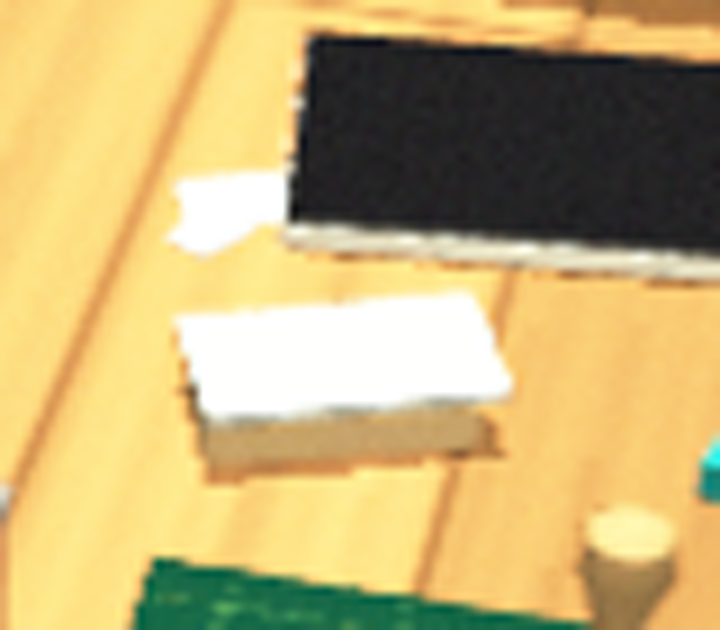

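```bash
cat >> h.py <<'E'
def whiterect(c,u0,v0,w,h,thr=200):
    im=c["image"][v0:v0+h,u0:u0+w].astype(int)
    g=im.min(2)  # white: all channels high
    im8=cv2.resize(g.astype(np.uint8),None,fx=8,fy=8,interpolation=cv2.INTER_CUBIC)
    m=(im8>thr).astype(np.uint8)
    cs,_=cv2.findContours(m,cv2.RETR_EXTERNAL,cv2.CHAIN_APPROX_NONE)
    return [(k.reshape(-1,2)+.5)/8-.5+[u0,v0] for k in sorted(cs,key=cv2.contourArea,reverse=True)]
def quad(k):
    k=np.asarray(k,np.float32)
    h=cv2.convexHull(k)
    for e in np.linspace(.01,.2,60):
        a=cv2.approxPolyDP(h,e*cv2.arcLength(h,True),True)
        if len(a)<=4: break
    a=a.reshape(-1,2); n=len(a)
    # refine: fit lines to contour pts near each edge
    L=[]
    for i in range(n):
        p,q=a[i],a[(i+1)%n]; d=(q-p)/np.linalg.norm(q-p); nn=np.array([-d[1],d[0]])
        t=(k-p)@d; o=(k-p)@nn; sel=(t>.12*np.linalg.norm(q-p))&(t<.88*np.linalg.norm(q-p))&(abs(o)<1.5)
        vx,vy,x,y=cv2.fitLine(k[sel],cv2.DIST_HUBER,0,.01,.01).ravel(); L.append((np.array([x,y]),np.array([vx,vy])))
    out=[]
    for i in range(n):
        (p,d),(q,e)=L[i-1],L[i]; s=np.linalg.solve(np.array([d,-e]).T,q-p); out.append(p+s[0]*d)
    return np.array(out)
E
python3 - <<'E'
from h import *
s=cam("side");t=cam("top")
def rect(c,px,z,L,W):
    P=np.array([plane(c,p,z)[:2] for p in px]); 
    (cx,cy),(w,h),a=cv2.minAreaRect(P.astype(np.float32)); 
    e=[P[(i+1)%4]-P[i] for i in range(4)]; ln=[np.linalg.norm(v) for v in e]
    i=0 if ln[0]>ln[1] else 1; v=e[i]-e[i+2]; yaw=np.arctan2(v[1],v[0])%np.pi
    return P.mean(0).round(1),round(yaw,3),np.round(ln,1)
q=quad(whiterect(t,380,190,34,45,185)[0]); print(q.round(1),rect(t,q,28,0,0))
S=lambda u,v:np.array([310+u/9-.5,140+v/9-.5])
print(rect(s,[S(178,318),S(470,294),S(512,385),S(207,420)],28,0,0))
q=quad(whiterect(t,205,190,36,42,185)[0]); print(q.round(1),rect(t,q,12,0,0))
q=quad(whiterect(s,268,322,64,42,215)[0]); print(q.round(1),rect(s,q,12,0,0))
crop(t,380,180,50,60,10,"t13.png")
E
```

```text
[[397.6 191.2]
 [411.3 220.5]
 [395.3 227.3]
 [381.8 197.9]] (array([ 460.4, -296.1]), np.float64(0.422), array([110.6,  60.3, 110.3,  59.8]))
(array([ 459.4, -289.6]), np.float64(0.437), array([108.9,  56. , 111.4,  60.9]))
[[228.  197.3]
 [222.4 196.8]
 [220.7 196.1]
 [225.6 193. ]] (array([500.5, 297.3]), np.float64(1.832), array([19.5,  6.1, 19.9, 17.4]))
[[323.  327.2]
 [327.1 353.7]
 [274.1 358. ]
 [272.6 333.8]] (array([445.6, 302.8]), np.float64(0.379), array([ 64.7, 112. ,  57.8, 113. ]))
```

View pics/t13.png

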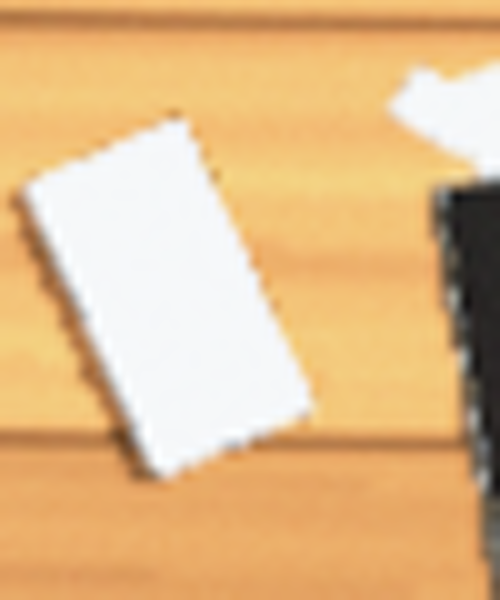

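Call:
{"method": "play_rows", "body": {"increments": [{"dx": -17, "dy": 35, "dz": -2, "rx": 0, "ry": 0, "rz": -0.6}, {"dx": -34, "dy": 70, "dz": -2, "rx": 0, "ry": 0, "rz": -1.2}, {"dx": -51, "dy": 106, "dz": -2, "rx": 0, "ry": 0, "rz": -1.8}, {"dx": -68, "dy": 142, "dz": -2, "rx": 0, "ry": 0, "rz": -2.4}, {"dx": -85, "dy": 178, "dz": 5, "rx": 0, "ry": 0, "rz": -3.0}, {"dx": -102, "dy": 214, "dz": 15, "rx": 0, "ry": 0, "rz": -3.6}, {"dx": -119, "dy": 249, "dz": 30, "rx": 0, "ry": 0, "rz": -4.2}, {"dx": -133, "dy": 279, "dz": 45, "rx": 0, "ry": 0, "rz": -4.55}], "fingers": 1}}

```text
t: 7.67
eef_pos: [457.5, -294.6, 288.8]
tcp_rot: [3.138, -0.003, 0.432]
ft_force: [0.6, -1.0, 0.3]
opening: 1.001
```

```bash
python3 go.py 460 -292.5 207 0.43
```

```text
t 7.67 pos [ 457.5 -294.6  288.8] [ 3.138e+00 -3.000e-03  4.320e-01] F [ 0.6 -1.   0.3] op 1.001
d [ 2.9 -1.1 81.9] r [ 0.03 -0.03  0.02]
```

Call:
{"method": "play_rows", "body": {"increments": [{"dx": 3, "dy": -1, "dz": 20, "rx": 0, "ry": 0, "rz": 0}, {"dx": 3, "dy": -1, "dz": 42, "rx": 0, "ry": 0, "rz": 0}, {"dx": 3, "dy": -1, "dz": 60, "rx": 0, "ry": 0, "rz": 0}, {"dx": 3, "dy": -1, "dz": 75, "rx": 0, "ry": 0, "rz": 0}, {"dx": 3, "dy": -1, "dz": 81, "rx": 0, "ry": 0, "rz": 0}, {"dx": 3, "dy": -1, "dz": 81, "rx": 0, "ry": 0, "rz": 0}]}}

```text
t: 8.17
eef_pos: [459.8, -292.3, 205.8]
tcp_rot: [-3.142, -0.002, 0.432]
ft_force: [0.2, 0.7, 0.6]
opening: 1.002
```

```bash
python3 snap.py s14 side 310 120 80 80 9
```

```text
8.17 [ 459.8 -292.3  205.8] [-3.142e+00 -2.000e-03  4.320e-01] [0.2 0.7 0.6] 1.002
```

View pics/s14.png

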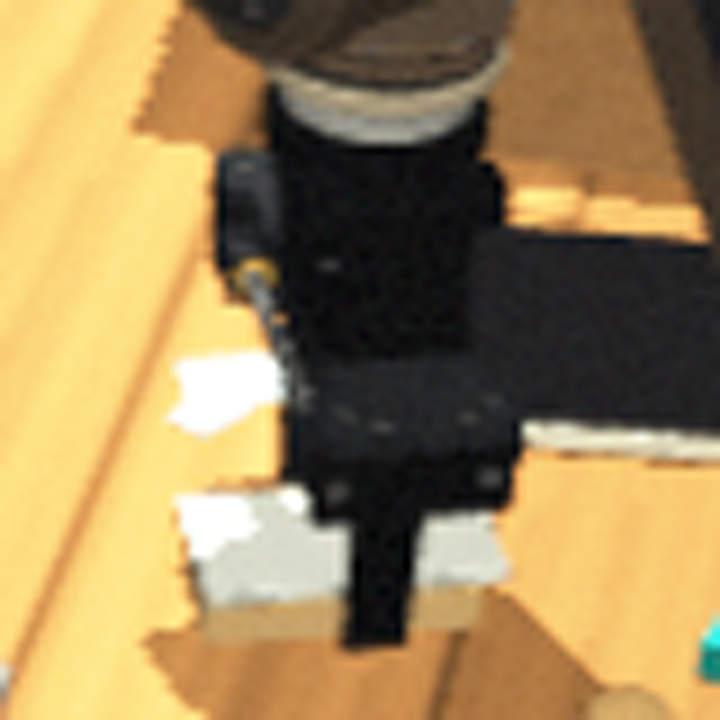

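Call:
{"method": "play_rows", "body": {"increments": [{"dx": 0, "dy": 0, "dz": 0, "rx": 0, "ry": 0, "rz": 0}, {"dx": 0, "dy": 0, "dz": 0, "rx": 0, "ry": 0, "rz": 0}, {"dx": 0, "dy": 0, "dz": 0, "rx": 0, "ry": 0, "rz": 0}, {"dx": 0, "dy": 0, "dz": 0, "rx": 0, "ry": 0, "rz": 0}, {"dx": 0, "dy": 0, "dz": 0, "rx": 0, "ry": 0, "rz": 0}, {"dx": 0, "dy": 0, "dz": 0, "rx": 0, "ry": 0, "rz": 0}, {"dx": 0, "dy": 0, "dz": 0, "rx": 0, "ry": 0, "rz": 0}], "fingers": 0.5}}

```text
t: 8.8
eef_pos: [460.1, -292.5, 207.3]
tcp_rot: [3.14, -0.003, 0.432]
ft_force: [-0.4, 1.5, 3.0]
opening: 0.626
```

```bash
python3 snap.py s15 side 310 120 80 80 9
```

```text
8.8 [ 460.1 -292.5  207.3] [ 3.14e+00 -3.00e-03  4.32e-01] [-0.4  1.5  3. ] 0.626
```

View pics/s15.png

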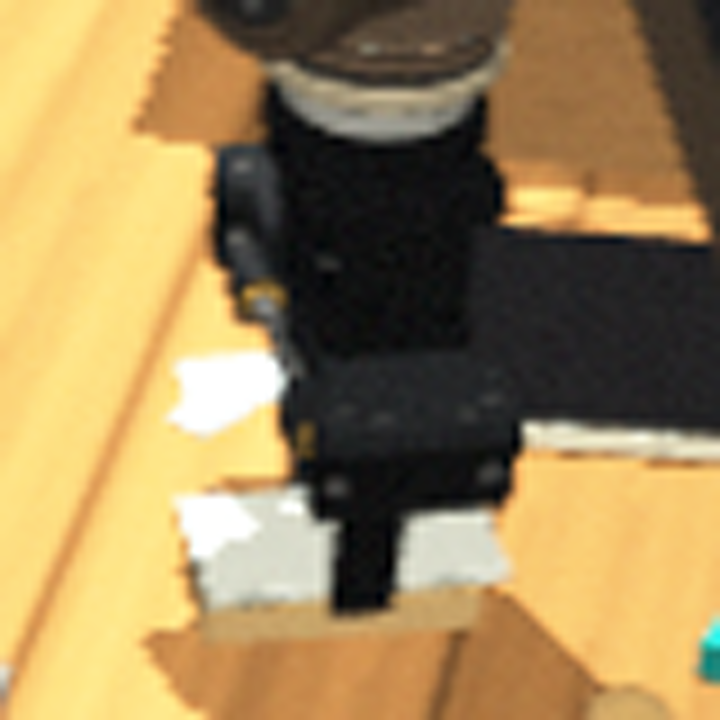

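Call:
{"method": "play_rows", "body": {"increments": [{"dx": 0, "dy": 0, "dz": -10, "rx": 0, "ry": 0, "rz": 0}, {"dx": 0, "dy": 0, "dz": -45, "rx": 0, "ry": 0, "rz": 0}, {"dx": 0, "dy": 0, "dz": -82, "rx": 0, "ry": 0, "rz": 0}, {"dx": 0, "dy": 0, "dz": -120, "rx": 0, "ry": 0, "rz": 0}, {"dx": 8, "dy": -18, "dz": -155, "rx": 0, "ry": 0, "rz": 0}, {"dx": 22, "dy": -50, "dz": -178, "rx": 0, "ry": 0, "rz": 0}, {"dx": 38, "dy": -87, "dz": -178, "rx": 0, "ry": 0, "rz": 0}, {"dx": 54, "dy": -124, "dz": -178, "rx": 0, "ry": 0, "rz": 0}]}}

```text
t: 9.52
eef_pos: [455.9, -155.8, 387.2]
tcp_rot: [3.137, -0.005, 0.431]
ft_force: [0.1, 0.2, -0.7]
opening: 0.627
```

```bash
python3 go.py 446 299 385 0.413; python3 snap.py s16 side 200 60 240 170 3
```

```text
t 9.52 pos [ 455.9 -155.8  387.2] [ 3.137 -0.005  0.431] F [ 0.1  0.2 -0.7] op 0.627
d [ 180.9 -417.4    1.2] r [ 0.04 -0.05  0.17]
9.52 [ 455.9 -155.8  387.2] [ 3.137 -0.005  0.431] [ 0.1  0.2 -0.7] 0.627
```

View pics/s16.png

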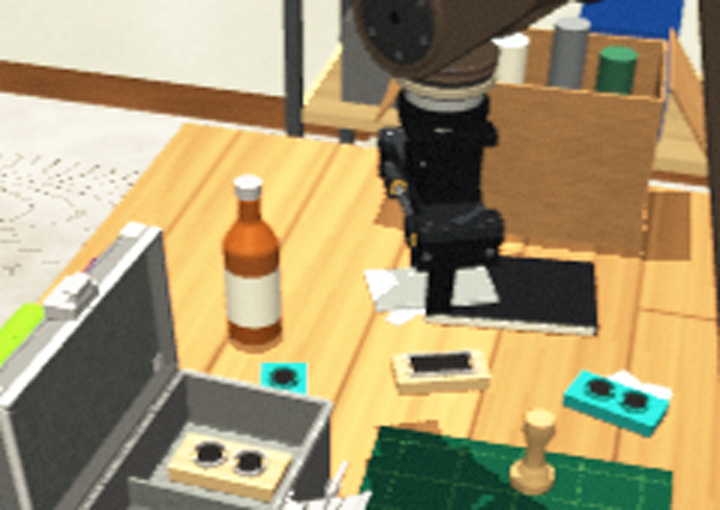

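Good, the plate is held. Across.

Call:
{"method": "play_rows", "body": {"increments": [{"dx": 16, "dy": -37, "dz": 0, "rx": 0, "ry": 0, "rz": 0}, {"dx": 32, "dy": -74, "dz": 0, "rx": 0, "ry": 0, "rz": 0}, {"dx": 48, "dy": -111, "dz": 0, "rx": 0, "ry": 0, "rz": 0}, {"dx": 64, "dy": -148, "dz": 0, "rx": 0, "ry": 0, "rz": 0}, {"dx": 80, "dy": -185, "dz": 0, "rx": 0, "ry": 0, "rz": 0}, {"dx": 96, "dy": -222, "dz": 0, "rx": 0, "ry": 0, "rz": 0}, {"dx": 112, "dy": -259, "dz": 0, "rx": 0, "ry": 0, "rz": 0.1}, {"dx": 128, "dy": -296, "dz": 0, "rx": 0, "ry": 0, "rz": 0.17}]}}

```text
t: 10.23
eef_pos: [446.1, 174.0, 387.4]
tcp_rot: [3.141, -0.004, 0.415]
ft_force: [0.9, -0.8, 0.0]
opening: 0.624
```

```bash
python3 go.py 446 299 245 0.413
```

```text
t 10.23 pos [446.1 174.  387.4] [ 3.141 -0.004  0.415] F [ 0.9 -0.8  0. ] op 0.624
d [  49.8 -114.6  142.5] r [ 0.01 -0.04  0.02]
```

Call:
{"method": "play_rows", "body": {"increments": [{"dx": 16, "dy": -36, "dz": 5, "rx": 0, "ry": 0, "rz": 0}, {"dx": 31, "dy": -72, "dz": 20, "rx": 0, "ry": 0, "rz": 0}, {"dx": 45, "dy": -104, "dz": 45, "rx": 0, "ry": 0, "rz": 0}, {"dx": 50, "dy": -115, "dz": 80, "rx": 0, "ry": -0.04, "rz": 0}, {"dx": 50, "dy": -115, "dz": 115, "rx": 0, "ry": -0.04, "rz": 0}, {"dx": 50, "dy": -115, "dz": 142, "rx": 0, "ry": -0.04, "rz": 0}, {"dx": 50, "dy": -115, "dz": 155, "rx": 0, "ry": -0.04, "rz": 0}, {"dx": 50, "dy": -115, "dz": 160, "rx": 0, "ry": -0.04, "rz": 0}]}}

```text
t: 10.9
eef_pos: [445.7, 299.5, 225.7]
tcp_rot: [3.141, 0.004, 0.415]
ft_force: [-0.6, -0.0, -0.8]
opening: 0.63
```

```bash
python3 go.py 446 299 225 0.413; python3 snap.py s17 side 250 250 110 120 6 t17 top 180 170 80 80 8
```

```text
t 10.9 pos [445.7 299.5 225.7] [3.141 0.004 0.415] F [-0.6 -0.  -0.8] op 0.63
d [0.1 0.5 0.7] r [0.01 0.04 0.02]
10.9 [445.7 299.5 225.7] [3.141 0.004 0.415] [-0.6 -0.  -0.8] 0.63
```

View pics/s17.png

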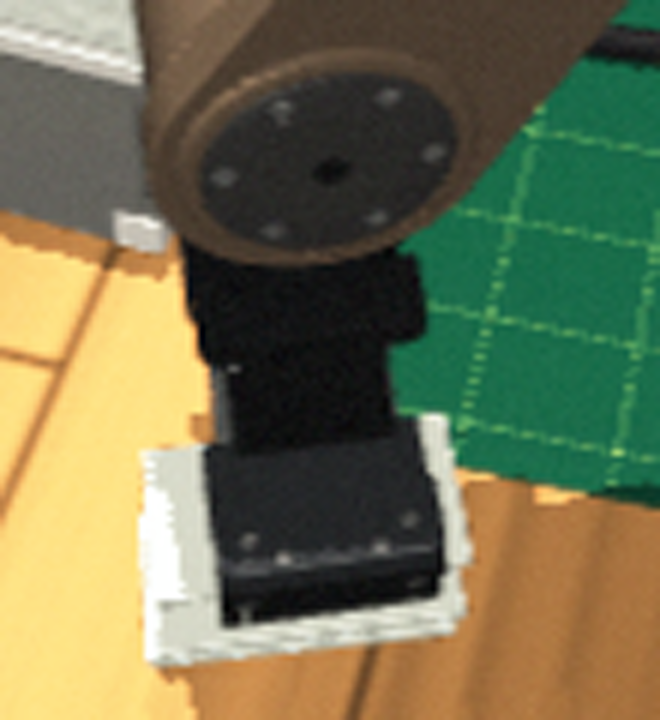

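View pics/t17.png

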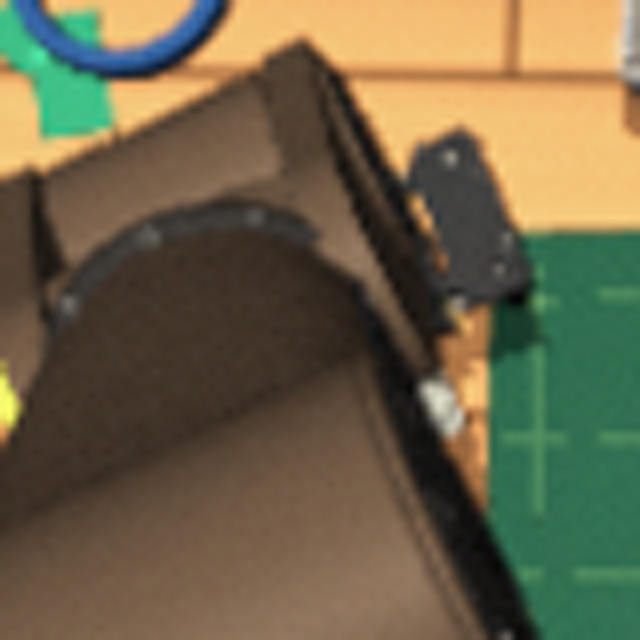

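```bash
python3 - <<'E'
from h import *
s=cam("side")
st=env.state(); p=st["eef_pos"]
B=box(p[0],p[1],p[2]-185.3,st["tcp_rot"][2],110,60,6)
B2=box(446,299,0,.413,110,60,12)
for b in (B,B2): print((proj(s,b)-[250,250]+.5).round(1)*6)
o=[]
crop(s,265,310,70,60,11,"s18.png",[]); crop(s,265,310,70,60,11,"s18o.png",bsegs(s,B)+bsegs(s,B2,(255,0,0)))
E
```

```text
[[437.4 412.2]
 [136.2 451.8]
 [149.4 603. ]
 [466.2 558.6]
 [437.4 402.6]
 [135.6 442.2]
 [148.8 593.4]
 [466.8 549. ]]
[[436.2 477.6]
 [144.6 516.6]
 [157.2 666. ]
 [463.8 622.2]
 [436.8 459.6]
 [142.8 498.6]
 [155.4 648.6]
 [464.4 604.8]]
```

View pics/s18o.png

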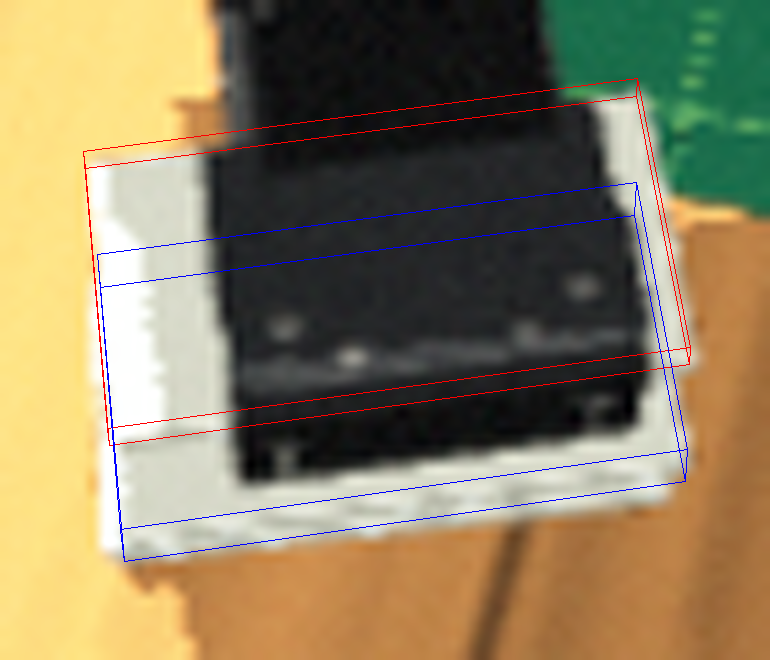

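View pics/s18.png

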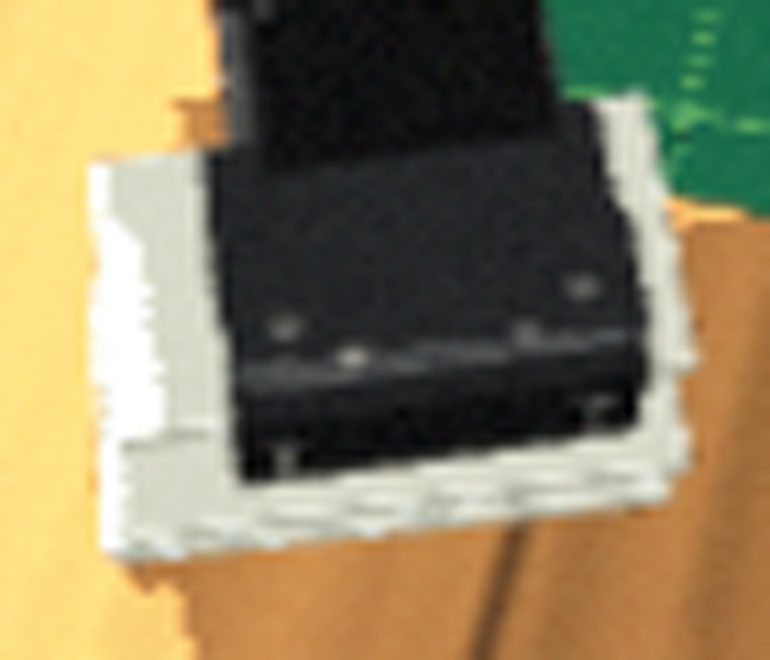

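```bash
python3 - <<'E'
from h import *
s=cam("side"); im=cv2.imread("pics/side0.png")[:,:,::-1]; s=dict(s); s["image"]=im
B2=box(446,299,6,.413,110,60,6)
sg=[(a+[.7,.9],b+[.7,.9],c) for a,b,c in bsegs(s,B2,(255,0,0))]
crop(s,265,318,70,50,11,"s19.png",sg)
t=dict(cam("top")); t["image"]=cv2.imread("pics/top0.png")[:,:,::-1]
crop(t,200,185,50,50,12,"t19.png",bsegs(t,B2,(255,0,0)))
E
```

```text
(no output)
```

View pics/s19.png

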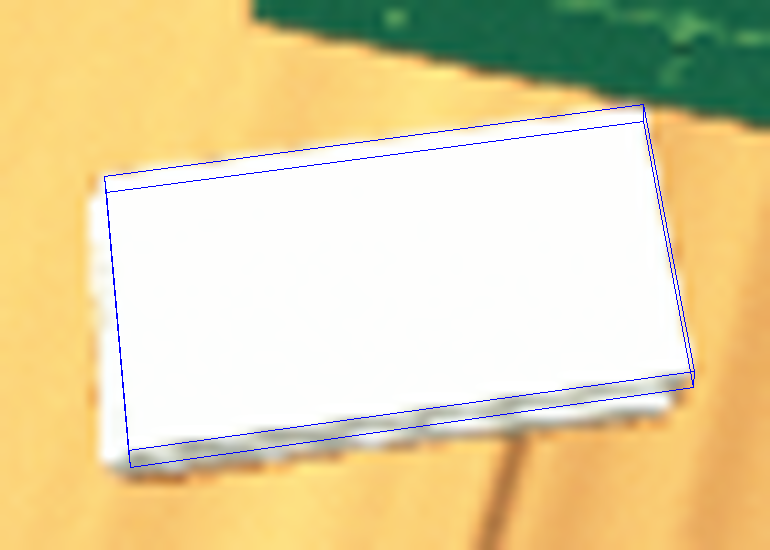

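View pics/t19.png

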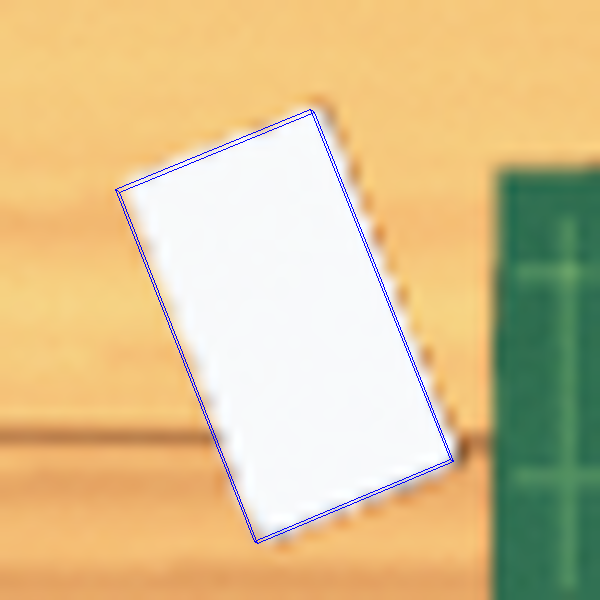

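Call:
{"method": "play_rows", "body": {"increments": [{"dx": 0, "dy": 0.5, "dz": 12, "rx": 0, "ry": 0, "rz": 0}, {"dx": 0, "dy": 0.5, "dz": 20, "rx": 0, "ry": 0, "rz": 0}, {"dx": 0, "dy": 0.5, "dz": 24, "rx": 0, "ry": 0, "rz": 0}, {"dx": 0, "dy": 0.5, "dz": 26, "rx": 0, "ry": 0, "rz": 0}, {"dx": 0, "dy": 0.5, "dz": 27, "rx": 0, "ry": 0, "rz": 0}]}}

```text
t: 11.57
eef_pos: [446.7, 299.1, 202.0]
tcp_rot: [3.141, -0.002, 0.415]
ft_force: [-2.3, -0.2, 8.2]
opening: 0.626
```

```bash
python3 go.py 446 299 197.3 0.413; python3 snap.py s20 side 265 310 70 60 11
```

```text
t 11.57 pos [446.7 299.1 202. ] [ 3.141e+00 -2.000e-03  4.150e-01] F [-2.3 -0.2  8.2] op 0.626
d [-0.7 -0.2  4.7] r [ 0.01 -0.02  0.02]
11.57 [446.7 299.1 202. ] [ 3.141e+00 -2.000e-03  4.150e-01] [-2.3 -0.2  8.2] 0.626
```

View pics/s20.png

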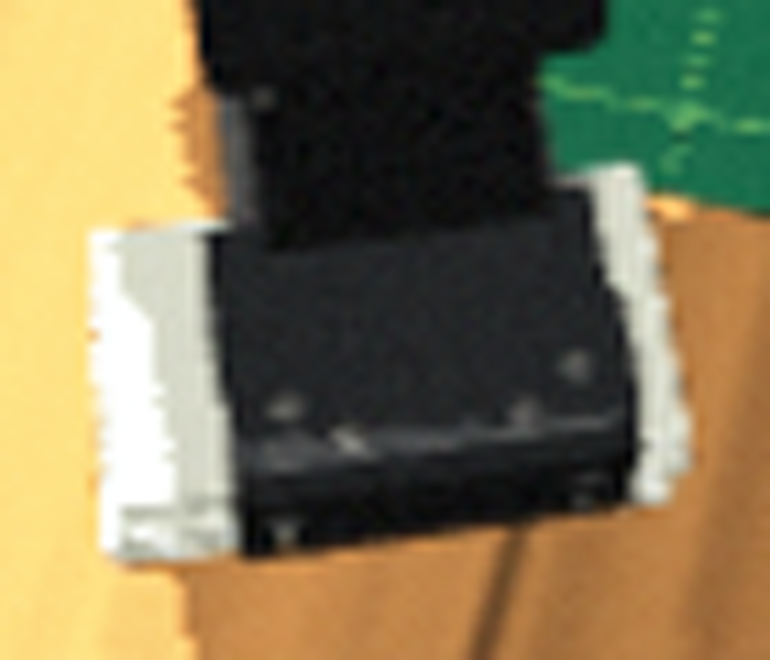

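Call:
{"method": "play_rows", "body": {"increments": [{"dx": 0, "dy": 0, "dz": -30, "rx": 0, "ry": 0, "rz": 0}, {"dx": 0, "dy": 0, "dz": -70, "rx": 0, "ry": 0, "rz": 0}, {"dx": 0, "dy": 0, "dz": -110, "rx": 0, "ry": 0, "rz": 0}, {"dx": -5, "dy": 11, "dz": -145, "rx": 0, "ry": 0, "rz": 0}, {"dx": -17, "dy": 38, "dz": -172, "rx": 0, "ry": 0, "rz": 0}, {"dx": -33, "dy": 75, "dz": -184, "rx": 0, "ry": 0, "rz": 0}, {"dx": -49, "dy": 112, "dz": -184, "rx": 0, "ry": 0, "rz": 0}, {"dx": -65, "dy": 149, "dz": -184, "rx": 0, "ry": 0, "rz": 0}]}}

```text
t: 12.28
eef_pos: [446.2, 135.1, 387.5]
tcp_rot: [3.14, -0.004, 0.416]
ft_force: [1.9, -0.3, -1.1]
opening: 0.624
```

```bash
python3 go.py 460.1 -292.5 386 0.432
```

```text
t 12.28 pos [446.2 135.1 387.5] [ 3.14  -0.004  0.416] F [ 1.9 -0.3 -1.1] op 0.624
d [-160.1  396.8    1.4] r [ 0.01 -0.04 -0.15]
```

Call:
{"method": "play_rows", "body": {"increments": [{"dx": -15, "dy": 37, "dz": 0, "rx": 0, "ry": 0, "rz": 0}, {"dx": -30, "dy": 74, "dz": 0, "rx": 0, "ry": 0, "rz": 0}, {"dx": -45, "dy": 111, "dz": 0, "rx": 0, "ry": 0, "rz": 0}, {"dx": -60, "dy": 148, "dz": 0, "rx": 0, "ry": 0, "rz": 0}, {"dx": -75, "dy": 185, "dz": 0, "rx": 0, "ry": 0, "rz": 0}, {"dx": -90, "dy": 222, "dz": 0, "rx": 0, "ry": 0, "rz": -0.1}, {"dx": -105, "dy": 259, "dz": 0, "rx": 0, "ry": 0, "rz": -0.15}, {"dx": -120, "dy": 296, "dz": 0, "rx": 0, "ry": 0, "rz": -0.15}]}}

```text
t: 12.95
eef_pos: [455.5, -186.1, 387.9]
tcp_rot: [3.14, -0.005, 0.432]
ft_force: [1.4, 1.5, -0.6]
opening: 0.629
```

```bash
python3 go.py 460.1 -292.5 209 0.432
```

```text
t 12.95 pos [ 455.5 -186.1  387.9] [ 3.14  -0.005  0.432] F [ 1.4  1.5 -0.6] op 0.629
d [-41.2  98.2 178.9] r [ 0.02 -0.05 -0.  ]
```

Call:
{"method": "play_rows", "body": {"increments": [{"dx": -14, "dy": 34, "dz": 5, "rx": 0, "ry": 0, "rz": 0}, {"dx": -28, "dy": 68, "dz": 20, "rx": 0, "ry": 0, "rz": 0}, {"dx": -41, "dy": 98, "dz": 45, "rx": 0, "ry": 0, "rz": 0}, {"dx": -41, "dy": 98, "dz": 83, "rx": 0, "ry": -0.04, "rz": 0}, {"dx": -41, "dy": 98, "dz": 120, "rx": 0, "ry": -0.04, "rz": 0}, {"dx": -41, "dy": 98, "dz": 152, "rx": 0, "ry": -0.04, "rz": 0}, {"dx": -41, "dy": 98, "dz": 170, "rx": 0, "ry": -0.04, "rz": 0}, {"dx": -41, "dy": 98, "dz": 175, "rx": 0, "ry": -0.04, "rz": 0}]}}

```text
t: 13.62
eef_pos: [459.7, -292.0, 210.2]
tcp_rot: [-3.14, 0.001, 0.432]
ft_force: [-0.3, -0.3, -0.3]
opening: 0.627
```

```bash
python3 go.py 460.1 -292.5 207.3 0.432;python3 snap.py s21 side 310 120 80 80 9
```

```text
t 13.62 pos [ 459.7 -292.   210.2] [-3.14e+00  1.00e-03  4.32e-01] F [-0.3 -0.3 -0.3] op 0.627
d [0.2 0.6 2.9] r [-0.02  0.01 -0.  ]
13.62 [ 459.7 -292.   210.2] [-3.14e+00  1.00e-03  4.32e-01] [-0.3 -0.3 -0.3] 0.627
```

View pics/s21.png

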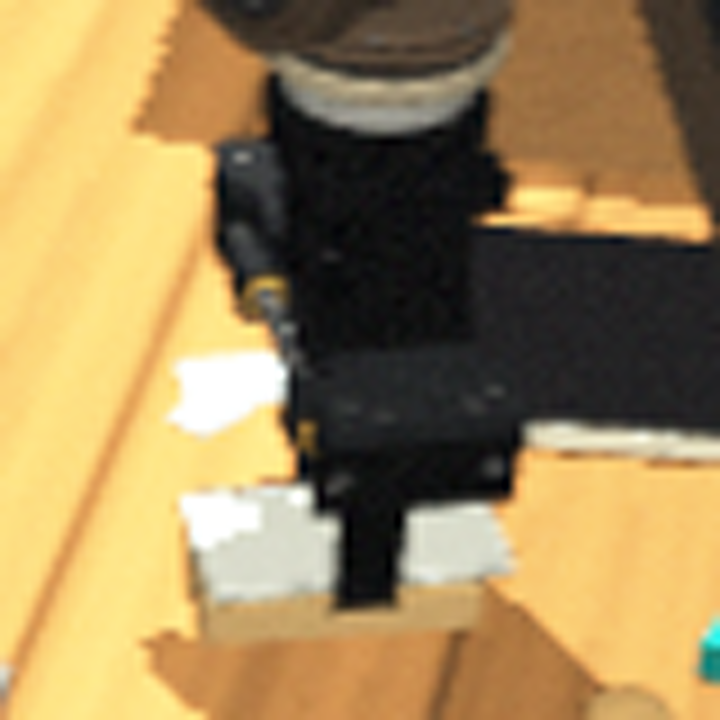

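Call:
{"method": "play_rows", "body": {"increments": [{"dx": 0, "dy": 0.5, "dz": 1.5, "rx": 0, "ry": 0, "rz": 0}, {"dx": 0, "dy": 0.5, "dz": 2.5, "rx": 0, "ry": 0, "rz": 0}, {"dx": 0, "dy": 0.5, "dz": 3, "rx": 0, "ry": 0, "rz": 0}]}}

```text
t: 13.92
eef_pos: [460.4, -292.7, 209.3]
tcp_rot: [3.141, -0.0, 0.432]
ft_force: [-0.0, -0.2, -1.0]
opening: 0.631
```

Call:
{"method": "play_rows", "body": {"increments": [{"dx": 0, "dy": 0, "dz": 1.5, "rx": 0, "ry": 0, "rz": 0}, {"dx": 0, "dy": 0, "dz": 2.5, "rx": 0, "ry": 0, "rz": 0}]}}

```text
t: 14.08
eef_pos: [460.6, -292.7, 207.7]
tcp_rot: [3.139, -0.001, 0.432]
ft_force: [0.3, -0.4, -0.4]
opening: 0.629
```

Call:
{"method": "play_rows", "body": {"increments": [{"dx": 0, "dy": 0, "dz": 0.5, "rx": 0, "ry": 0, "rz": 0}, {"dx": 0, "dy": 0, "dz": 1.2, "rx": 0, "ry": 0, "rz": 0}, {"dx": 0, "dy": 0, "dz": 1.2, "rx": 0, "ry": 0, "rz": 0}]}}

```text
t: 14.33
eef_pos: [460.7, -292.8, 207.3]
tcp_rot: [3.138, -0.001, 0.432]
ft_force: [-0.5, 0.4, 7.6]
opening: 0.624
```

Call:
{"method": "play_rows", "body": {"increments": [{"dx": 0, "dy": 0, "dz": 0, "rx": 0, "ry": 0, "rz": 0}, {"dx": 0, "dy": 0, "dz": 0, "rx": 0, "ry": 0, "rz": 0}, {"dx": 0, "dy": 0, "dz": -3, "rx": 0, "ry": 0, "rz": 0}, {"dx": 0, "dy": 0, "dz": -6, "rx": 0, "ry": 0, "rz": 0}, {"dx": 0, "dy": 0, "dz": -6, "rx": 0, "ry": 0, "rz": 0}, {"dx": 0, "dy": 0, "dz": -6, "rx": 0, "ry": 0, "rz": 0}], "fingers": 0.72}}

```text
t: 14.83
eef_pos: [460.7, -292.8, 213.5]
tcp_rot: [3.138, -0.002, 0.432]
ft_force: [1.0, -0.2, -0.4]
opening: 0.721
```

```bash
python3 snap.py s22 side 310 120 80 80 9; python3 go.py 460.1 -292.5 213.5 0.432
```

```text
14.83 [ 460.7 -292.8  213.5] [ 3.138e+00 -2.000e-03  4.320e-01] [ 1.  -0.2 -0.4] 0.721
t 14.88 pos [ 460.6 -292.8  213.4] [ 3.138e+00 -1.000e-03  4.320e-01] F [ 0.1 -0.1  0.1] op 0.722
d [-0.4 -0.5 -0.1] r [ 0.03 -0.01  0.  ]
```

View pics/s22.png

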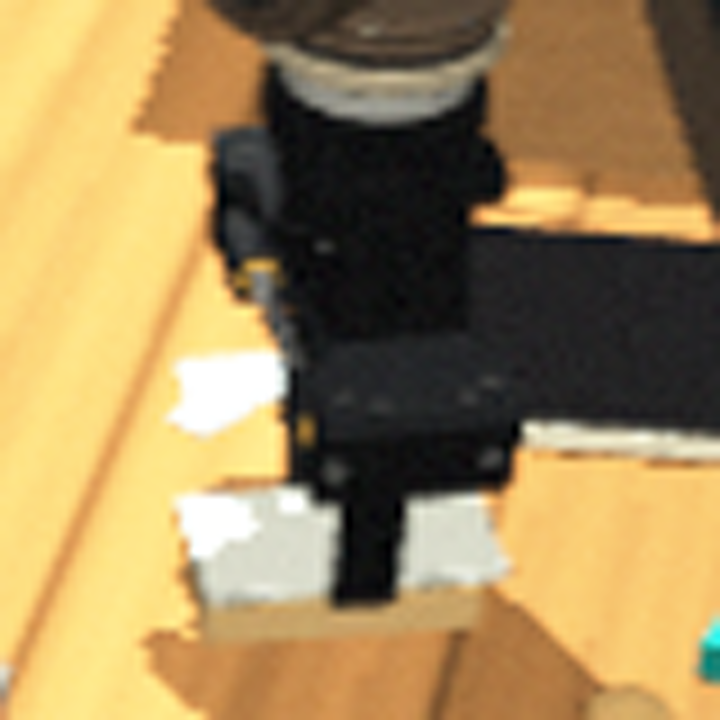

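Call:
{"method": "play_rows", "body": {"increments": [{"dx": 0, "dy": 0, "dz": 0, "rx": 0, "ry": 0, "rz": 0}, {"dx": 0, "dy": 0, "dz": 0, "rx": 0, "ry": 0, "rz": 0}, {"dx": 0, "dy": 0, "dz": 0, "rx": 0, "ry": 0, "rz": 0}, {"dx": 0, "dy": 0, "dz": -5, "rx": 0, "ry": 0, "rz": 0}, {"dx": 0, "dy": 0, "dz": -20, "rx": 0, "ry": 0, "rz": 0}], "fingers": 0.5}}

```text
t: 15.3
eef_pos: [460.3, -292.6, 232.3]
tcp_rot: [3.141, -0.0, 0.432]
ft_force: [-0.7, 1.2, -0.4]
opening: 0.628
```

```bash
python3 snap.py s23 side 310 120 80 80 9; python3 go.py 446 299 385 0.413
```

```text
15.3 [ 460.3 -292.6  232.3] [ 3.141 -0.     0.432] [-0.7  1.2 -0.4] 0.628
t 15.35 pos [ 460.8 -292.9  235.6] [ 3.137e+00 -2.000e-03  4.320e-01] F [ 1.9 -0.7  3.2] op 0.624
d [ 234.7 -543.  -151.5] r [ 0.04 -0.02  0.18]
```

View pics/s23.png

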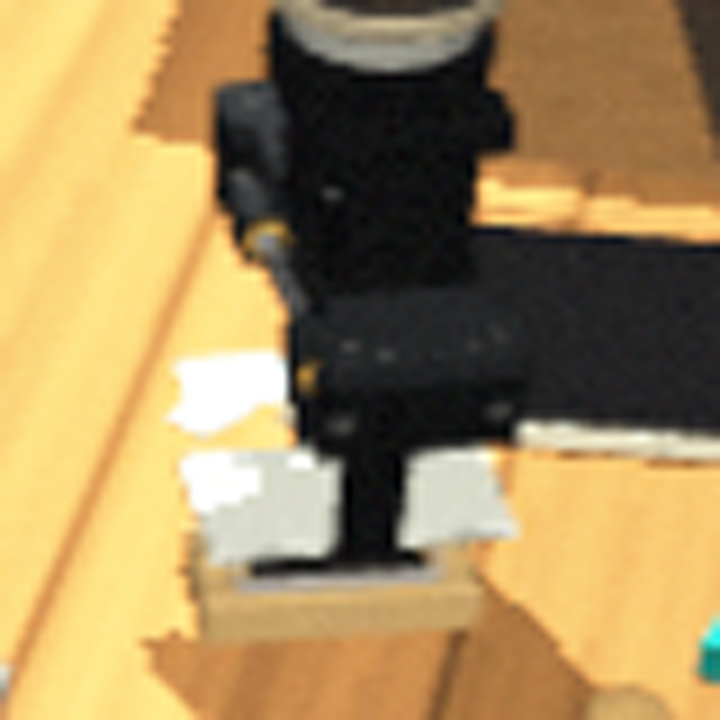

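Held near the very fingertips now. Go up and across again.

Call:
{"method": "play_rows", "body": {"increments": [{"dx": 0, "dy": 0, "dz": -35, "rx": 0, "ry": 0, "rz": 0}, {"dx": 0, "dy": 0, "dz": -73, "rx": 0, "ry": 0, "rz": 0}, {"dx": 5, "dy": -11, "dz": -110, "rx": 0, "ry": 0, "rz": 0}, {"dx": 15, "dy": -35, "dz": -140, "rx": 0, "ry": 0, "rz": 0}, {"dx": 29, "dy": -66, "dz": -152, "rx": 0, "ry": 0, "rz": 0}, {"dx": 45, "dy": -103, "dz": -152, "rx": 0, "ry": 0, "rz": 0}, {"dx": 61, "dy": -140, "dz": -152, "rx": 0, "ry": 0, "rz": 0}, {"dx": 77, "dy": -177, "dz": -152, "rx": 0, "ry": 0, "rz": 0}]}}

```text
t: 16.02
eef_pos: [455.4, -97.8, 387.4]
tcp_rot: [3.136, -0.003, 0.431]
ft_force: [1.2, 0.2, 0.2]
opening: 0.626
```

```bash
python3 go.py 446 299 385 0.413; python3 snap.py s24 side 260 60 160 120 5
```

```text
t 16.02 pos [455.4 -97.8 387.4] [ 3.136e+00 -3.000e-03  4.310e-01] F [1.2 0.2 0.2] op 0.626
d [ 157.3 -364.4    0.8] r [ 0.05 -0.03  0.17]
16.02 [455.4 -97.8 387.4] [ 3.136e+00 -3.000e-03  4.310e-01] [1.2 0.2 0.2] 0.626
```

View pics/s24.png

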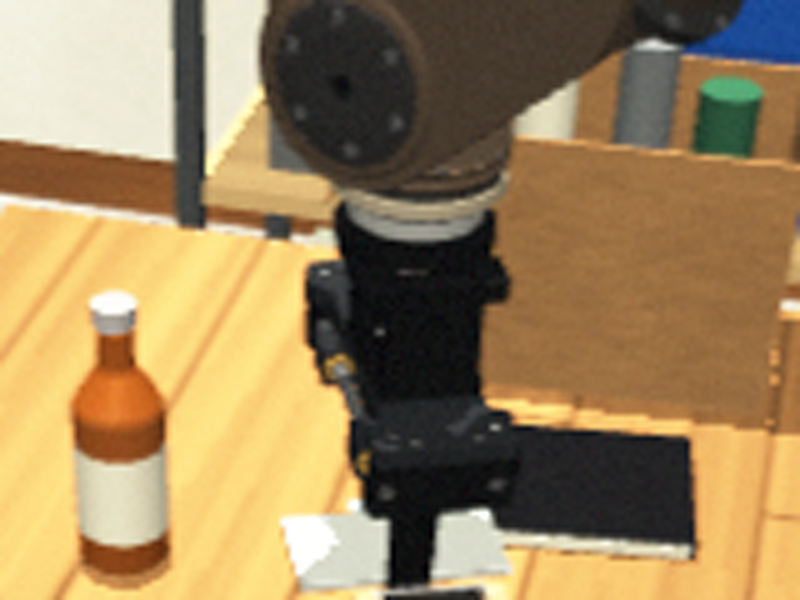

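Call:
{"method": "play_rows", "body": {"increments": [{"dx": 15, "dy": -35, "dz": 0, "rx": 0, "ry": 0, "rz": 0}, {"dx": 31, "dy": -72, "dz": 0, "rx": 0, "ry": 0, "rz": 0}, {"dx": 47, "dy": -109, "dz": 0, "rx": 0, "ry": 0, "rz": 0}, {"dx": 63, "dy": -146, "dz": 0, "rx": 0, "ry": 0, "rz": 0}, {"dx": 79, "dy": -183, "dz": 0, "rx": 0, "ry": 0, "rz": 0}, {"dx": 95, "dy": -220, "dz": 0, "rx": 0, "ry": 0, "rz": 0}, {"dx": 111, "dy": -257, "dz": 0, "rx": 0, "ry": 0, "rz": 0.1}, {"dx": 127, "dy": -294, "dz": 0, "rx": 0, "ry": 0, "rz": 0.17}]}}

```text
t: 16.73
eef_pos: [445.7, 229.6, 386.8]
tcp_rot: [3.139, -0.003, 0.416]
ft_force: [0.7, -0.1, -0.6]
opening: 0.627
```

```bash
python3 go.py 446 299 225 0.413
```

```text
t 16.73 pos [445.7 229.6 386.8] [ 3.139e+00 -3.000e-03  4.160e-01] F [ 0.7 -0.1 -0.6] op 0.627
d [ 27.9 -63.9 161.7] r [ 0.03 -0.03  0.02]
```

Call:
{"method": "play_rows", "body": {"increments": [{"dx": 14, "dy": -32, "dz": 10, "rx": 0, "ry": 0, "rz": 0}, {"dx": 28, "dy": -64, "dz": 35, "rx": 0, "ry": 0, "rz": 0}, {"dx": 28, "dy": -64, "dz": 73, "rx": 0, "ry": 0, "rz": 0}, {"dx": 28, "dy": -64, "dz": 110, "rx": 0, "ry": 0, "rz": 0}, {"dx": 28, "dy": -64, "dz": 145, "rx": 0, "ry": 0, "rz": 0}, {"dx": 28, "dy": -64, "dz": 165, "rx": 0, "ry": 0, "rz": 0}, {"dx": 28, "dy": -64, "dz": 172, "rx": 0, "ry": 0, "rz": 0}, {"dx": 28, "dy": -64, "dz": 174, "rx": 0, "ry": 0, "rz": 0}]}}

```text
t: 17.4
eef_pos: [446.1, 299.0, 211.6]
tcp_rot: [3.138, -0.001, 0.416]
ft_force: [0.6, 0.2, 0.6]
opening: 0.626
```

```bash
python3 go.py 446 299 203.5 0.413; python3 - <<'E'
from h import *
s=cam("side")
B2=box(446,299,6,.413,110,60,6)
st=env.state(); p=st["eef_pos"]
B=box(p[0],p[1],p[2]-191.5,st["tcp_rot"][2],110,60,6)
f=lambda B,c:[(a+[.7,.9],b+[.7,.9],k) for a,b,k in bsegs(s,B,c)]
crop(s,265,310,70,60,11,"s25.png",f(B,(0,0,255))+f(B2,(255,0,0)))
crop(s,265,310,70,60,11,"s25r.png")
E
```

```text
t 17.4 pos [446.1 299.  211.6] [ 3.138e+00 -1.000e-03  4.160e-01] F [0.6 0.2 0.6] op 0.626
d [-0.2 -0.   8.1] r [ 0.03 -0.01  0.02]
```

View pics/s25.png

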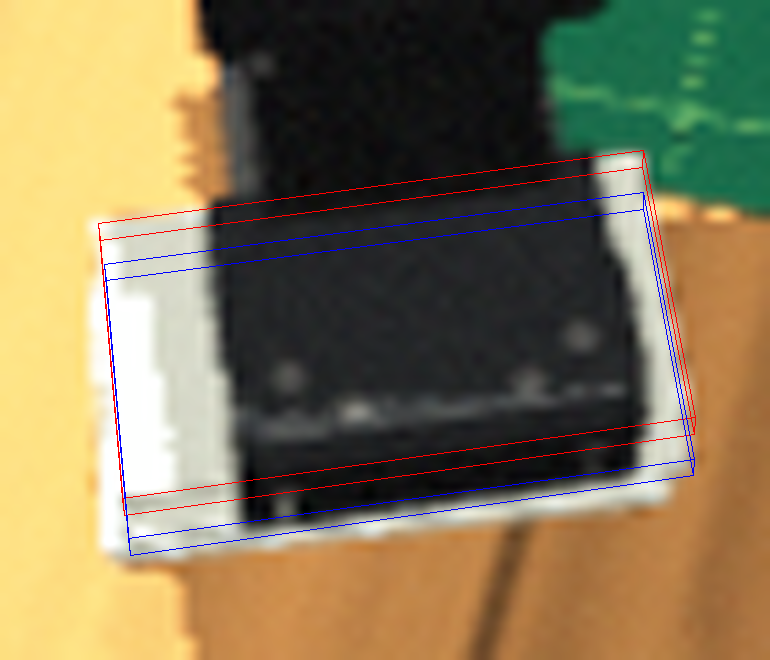

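View pics/s25r.png

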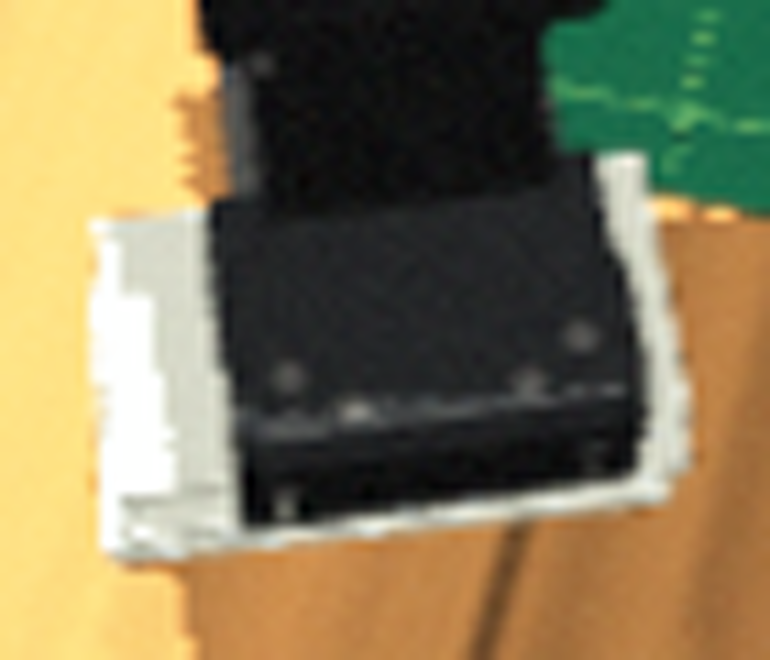

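Call:
{"method": "play_rows", "body": {"increments": [{"dx": 0, "dy": 0, "dz": 3, "rx": 0, "ry": 0, "rz": 0}, {"dx": 0, "dy": 0, "dz": 5, "rx": 0, "ry": 0, "rz": 0}, {"dx": 0, "dy": 0, "dz": 6.5, "rx": 0, "ry": 0, "rz": 0}, {"dx": 0, "dy": 0, "dz": 7.5, "rx": 0, "ry": 0, "rz": 0}, {"dx": 0, "dy": 0, "dz": 8, "rx": 0, "ry": 0, "rz": 0}]}}

```text
t: 17.87
eef_pos: [446.4, 299.1, 204.9]
tcp_rot: [3.139, -0.003, 0.415]
ft_force: [-0.1, 0.3, -0.0]
opening: 0.624
```

Call:
{"method": "play_rows", "body": {"increments": [{"dx": 0, "dy": 0, "dz": 1, "rx": 0, "ry": 0, "rz": 0}, {"dx": 0, "dy": 0, "dz": 1.8, "rx": 0, "ry": 0, "rz": 0}, {"dx": 0, "dy": 0, "dz": 1.8, "rx": 0, "ry": 0, "rz": 0}]}}

```text
t: 18.12
eef_pos: [446.5, 299.2, 203.3]
tcp_rot: [3.139, -0.003, 0.416]
ft_force: [-0.2, -0.7, 1.7]
opening: 0.623
```

Call:
{"method": "play_rows", "body": {"increments": [{"dx": 0, "dy": 0, "dz": 0.5, "rx": 0, "ry": 0, "rz": 0}, {"dx": 0, "dy": 0, "dz": 0.8, "rx": 0, "ry": 0, "rz": 0}]}}

```text
t: 18.28
eef_pos: [446.5, 299.1, 203.2]
tcp_rot: [3.139, -0.004, 0.416]
ft_force: [-3.5, -2.6, 16.6]
opening: 0.627
```

Seated on the pile (force step, 203.2 as predicted). Release and rise.

Call:
{"method": "play_rows", "body": {"increments": [{"dx": 0, "dy": 0, "dz": 0, "rx": 0, "ry": 0, "rz": 0}, {"dx": 0, "dy": 0, "dz": 0, "rx": 0, "ry": 0, "rz": 0}, {"dx": 0, "dy": 0, "dz": -2, "rx": 0, "ry": 0, "rz": 0}, {"dx": 0, "dy": 0, "dz": -15, "rx": 0, "ry": 0, "rz": 0}, {"dx": 0, "dy": 0, "dz": -50, "rx": 0, "ry": 0, "rz": 0}, {"dx": 0, "dy": 0, "dz": -90, "rx": 0, "ry": 0, "rz": 0}, {"dx": -5, "dy": 11, "dz": -130, "rx": 0, "ry": 0, "rz": 0}, {"dx": -17, "dy": 38, "dz": -165, "rx": 0, "ry": 0, "rz": 0}], "fingers": 0.75}}

```text
t: 18.95
eef_pos: [445.3, 261.5, 367.6]
tcp_rot: [3.139, -0.006, 0.418]
ft_force: [0.6, -1.0, 0.6]
opening: 0.751
```

```bash
python3 go.py 460.5 -291 385 0.432; python3 snap.py s26 side 265 310 70 60 11;
```

```text
t 18.95 pos [445.3 261.5 367.6] [ 3.139 -0.006  0.418] F [ 0.6 -1.   0.6] op 0.751
d [-210.2  511.2  -17.2] r [ 0.03 -0.06 -0.14]
18.95 [445.3 261.5 367.6] [ 3.139 -0.006  0.418] [ 0.6 -1.   0.6] 0.751
```

View pics/s26.png

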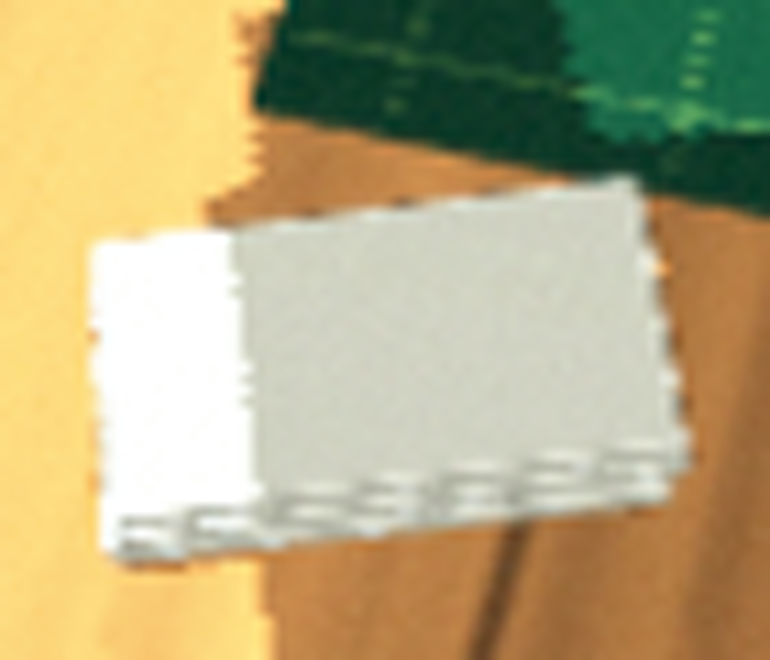

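Call:
{"method": "play_rows", "body": {"increments": [{"dx": -15, "dy": 37, "dz": -17, "rx": 0, "ry": 0, "rz": 0}, {"dx": -30, "dy": 74, "dz": -17, "rx": 0, "ry": 0, "rz": 0}, {"dx": -46, "dy": 111, "dz": -17, "rx": 0, "ry": 0, "rz": 0}, {"dx": -61, "dy": 148, "dz": -17, "rx": 0, "ry": 0, "rz": 0}, {"dx": -76, "dy": 185, "dz": -17, "rx": 0, "ry": 0, "rz": 0}, {"dx": -91, "dy": 222, "dz": -17, "rx": 0, "ry": 0, "rz": -0.1}, {"dx": -106, "dy": 259, "dz": -17, "rx": 0, "ry": 0, "rz": -0.14}, {"dx": -122, "dy": 296, "dz": -17, "rx": 0, "ry": 0, "rz": -0.14}], "fingers": 1}}

```text
t: 19.67
eef_pos: [453.2, -64.2, 389.3]
tcp_rot: [3.137, -0.011, 0.432]
ft_force: [1.7, -0.3, -0.0]
opening: 1.003
```

```bash
python3 go.py 460 -291 230 0.432;  python3 snap.py s27 side 310 140 80 70 9 s27p side 265 310 70 60 11
```

```text
t 19.67 pos [453.2 -64.2 389.3] [ 3.137 -0.011  0.432] F [ 1.7 -0.3 -0. ] op 1.003
d [-90.5 208.2 159.1] r [ 0.04 -0.11 -0.  ]
19.67 [453.2 -64.2 389.3] [ 3.137 -0.011  0.432] [ 1.7 -0.3 -0. ] 1.003
```

View pics/s27.png

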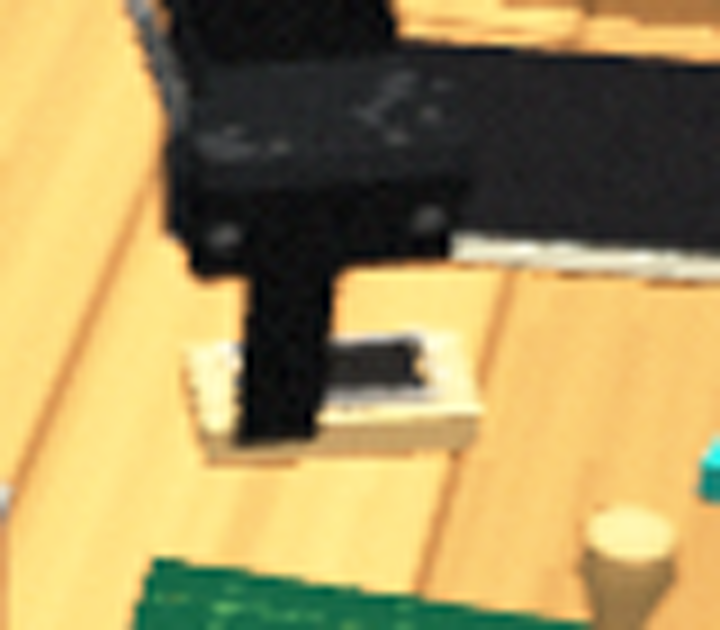

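View pics/s27p.png

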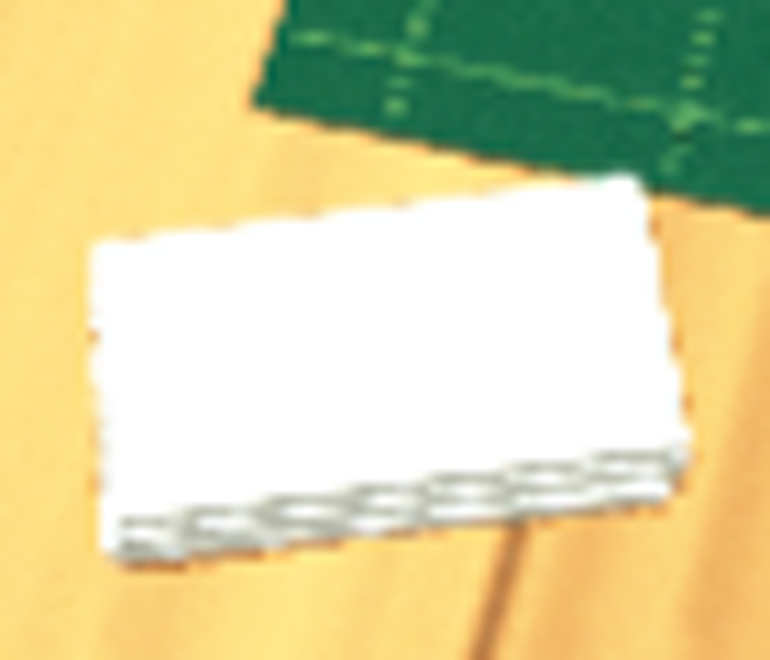

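Call:
{"method": "play_rows", "body": {"increments": [{"dx": -15, "dy": 35, "dz": 0, "rx": 0, "ry": 0, "rz": 0}, {"dx": -30, "dy": 70, "dz": 5, "rx": 0, "ry": 0, "rz": 0}, {"dx": -45, "dy": 105, "dz": 15, "rx": 0, "ry": 0, "rz": 0}, {"dx": -60, "dy": 139, "dz": 30, "rx": 0, "ry": 0, "rz": 0}, {"dx": -75, "dy": 173, "dz": 50, "rx": 0, "ry": -0.1, "rz": 0}, {"dx": -90, "dy": 207, "dz": 70, "rx": 0, "ry": -0.1, "rz": 0}, {"dx": -90, "dy": 208, "dz": 105, "rx": 0, "ry": -0.1, "rz": 0}, {"dx": -90, "dy": 208, "dz": 140, "rx": 0, "ry": -0.1, "rz": 0}]}}

```text
t: 20.43
eef_pos: [459.2, -294.8, 248.1]
tcp_rot: [3.135, -0.002, 0.424]
ft_force: [0.9, 0.2, -0.6]
opening: 1.0
```

```bash
python3 go.py 460 -291 195.5 0.432; python3 snap.py s28 side 310 120 80 80 9
```

```text
t 20.43 pos [ 459.2 -294.8  248.1] [ 3.135e+00 -2.000e-03  4.240e-01] F [ 0.9  0.2 -0.6] op 1.0
d [ 2.2 -3.5 52.5] r [ 0.06 -0.02 -0.08]
20.43 [ 459.2 -294.8  248.1] [ 3.135e+00 -2.000e-03  4.240e-01] [ 0.9  0.2 -0.6] 1.0
```

View pics/s28.png

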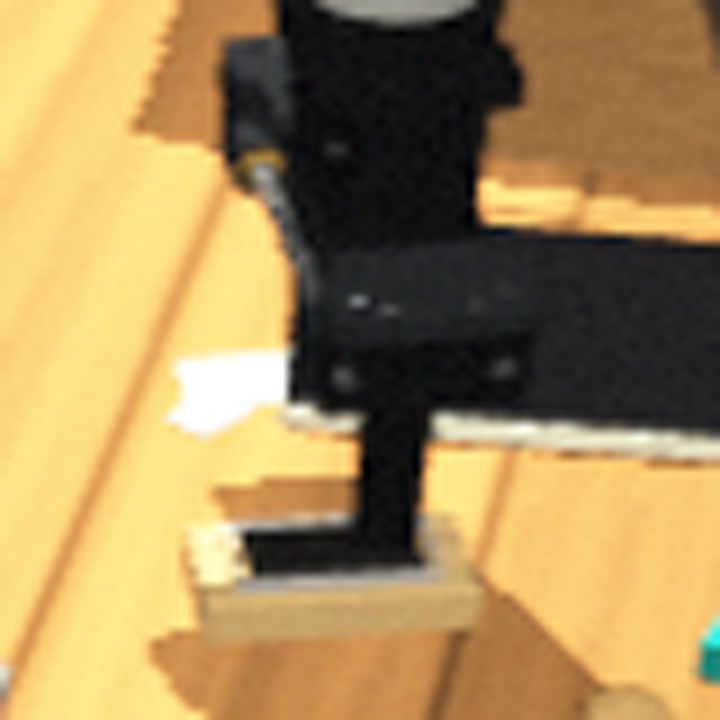

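Call:
{"method": "play_rows", "body": {"increments": [{"dx": 2, "dy": -3.5, "dz": 15, "rx": 0.05, "ry": 0, "rz": -0.08}, {"dx": 2, "dy": -3.5, "dz": 30, "rx": 0.05, "ry": 0, "rz": -0.08}, {"dx": 2, "dy": -3.5, "dz": 42, "rx": 0.05, "ry": 0, "rz": -0.08}, {"dx": 2, "dy": -3.5, "dz": 50, "rx": 0.05, "ry": 0, "rz": -0.08}, {"dx": 2, "dy": -3.5, "dz": 52, "rx": 0.05, "ry": 0, "rz": -0.08}, {"dx": 2, "dy": -3.5, "dz": 52, "rx": 0.05, "ry": 0, "rz": -0.08}]}}

```text
t: 20.98
eef_pos: [458.7, -288.4, 190.9]
tcp_rot: [-3.134, 0.003, 0.433]
ft_force: [-0.0, -0.2, 0.7]
opening: 1.003
```

Call:
{"method": "play_rows", "body": {"increments": [{"dx": 0, "dy": 0, "dz": 0, "rx": 0, "ry": 0, "rz": 0}, {"dx": 0, "dy": 0, "dz": 0, "rx": 0, "ry": 0, "rz": 0}, {"dx": 0, "dy": 0, "dz": 0, "rx": 0, "ry": 0, "rz": 0}, {"dx": 0, "dy": 0, "dz": 0, "rx": 0, "ry": 0, "rz": 0}, {"dx": 0, "dy": 0, "dz": 0, "rx": 0, "ry": 0, "rz": 0}, {"dx": 0, "dy": 0, "dz": 0, "rx": 0, "ry": 0, "rz": 0}, {"dx": 0, "dy": 0, "dz": 0, "rx": 0, "ry": 0, "rz": 0}, {"dx": 0, "dy": 0, "dz": 0, "rx": 0, "ry": 0, "rz": 0}], "fingers": 0.4}}

```text
t: 21.65
eef_pos: [458.7, -288.5, 190.9]
tcp_rot: [-3.135, 0.002, 0.433]
ft_force: [0.6, -1.0, 0.8]
opening: 0.523
```

```bash
python3 snap.py s29 side 310 120 80 80 9; python3 go.py 611 106 350 -.047
```

```text
21.65 [ 458.7 -288.5  190.9] [-3.135e+00  2.000e-03  4.330e-01] [ 0.6 -1.   0.8] 0.523
t 21.7 pos [ 458.7 -288.5  190.9] [-3.135e+00  2.000e-03  4.330e-01] F [ 0.1 -0.1  0.9] op 0.528
d [ 303.5 -295.3 -157.7] r [-0.06  0.04  4.59]
```

View pics/s29.png

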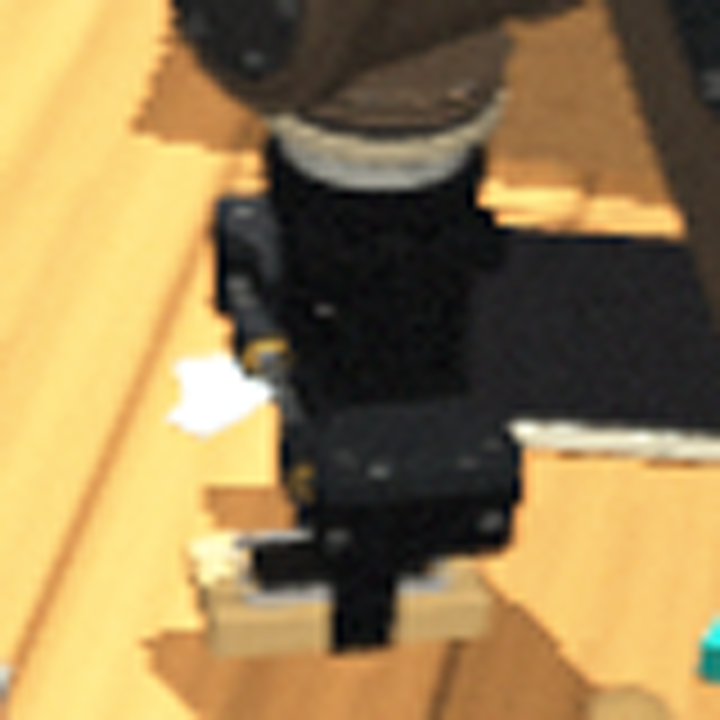

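Call:
{"method": "play_rows", "body": {"increments": [{"dx": 0, "dy": 0, "dz": -15, "rx": -0.06, "ry": 0, "rz": 0}, {"dx": 0, "dy": 0, "dz": -50, "rx": -0.06, "ry": 0, "rz": 0}, {"dx": 0, "dy": 0, "dz": -88, "rx": -0.06, "ry": 0, "rz": 0}, {"dx": 0, "dy": 0, "dz": -126, "rx": -0.06, "ry": 0, "rz": 0}, {"dx": 14, "dy": -14, "dz": -155, "rx": -0.06, "ry": 0, "rz": 0.3}, {"dx": 40, "dy": -39, "dz": -162, "rx": 0, "ry": 0, "rz": 0.8}, {"dx": 67, "dy": -65, "dz": -162, "rx": 0, "ry": 0, "rz": 1.3}, {"dx": 94, "dy": -91, "dz": -162, "rx": 0, "ry": 0, "rz": 1.8}]}}

```text
t: 22.37
eef_pos: [506.6, -166.1, 354.1]
tcp_rot: [-3.136, 0.003, 0.241]
ft_force: [1.1, 0.3, -1.0]
opening: 0.527
```

```bash
python3 go.py 611 106 350 -.047
```

```text
t 22.37 pos [ 506.6 -166.1  354.1] [-3.136e+00  3.000e-03  2.410e-01] F [ 1.1  0.3 -1. ] op 0.527
d [ 166.3 -239.3    5. ] r [-0.05  0.04  2.75]
```

Call:
{"method": "play_rows", "body": {"increments": [{"dx": 21, "dy": -30, "dz": 0, "rx": 0, "ry": 0, "rz": 0.35}, {"dx": 43, "dy": -61, "dz": 0, "rx": -0.05, "ry": 0, "rz": 0.75}, {"dx": 65, "dy": -93, "dz": 0, "rx": -0.05, "ry": 0, "rz": 1.15}, {"dx": 87, "dy": -125, "dz": 0, "rx": -0.05, "ry": 0, "rz": 1.55}, {"dx": 109, "dy": -157, "dz": 0, "rx": -0.05, "ry": 0, "rz": 1.95}, {"dx": 131, "dy": -189, "dz": 0, "rx": -0.05, "ry": 0, "rz": 2.35}, {"dx": 153, "dy": -221, "dz": 0, "rx": -0.05, "ry": 0, "rz": 2.75}, {"dx": 166, "dy": -239, "dz": 3, "rx": -0.05, "ry": 0, "rz": 2.75}]}}

```text
t: 23.03
eef_pos: [611.3, 109.1, 352.1]
tcp_rot: [-3.141, 0.003, -0.048]
ft_force: [0.0, -0.2, -2.1]
opening: 0.528
```

```bash
python3 go.py 611 106 251 -.047; python3 snap.py s30 side 180 90 150 170 4
```

```text
t 23.03 pos [611.3 109.1 352.1] [-3.141e+00  3.000e-03 -4.800e-02] F [ 0.  -0.2 -2.1] op 0.528
d [  0.2   3.1 101.1] r [-0.    0.03 -0.01]
23.03 [611.3 109.1 352.1] [-3.141e+00  3.000e-03 -4.800e-02] [ 0.  -0.2 -2.1] 0.528
```

View pics/s30.png

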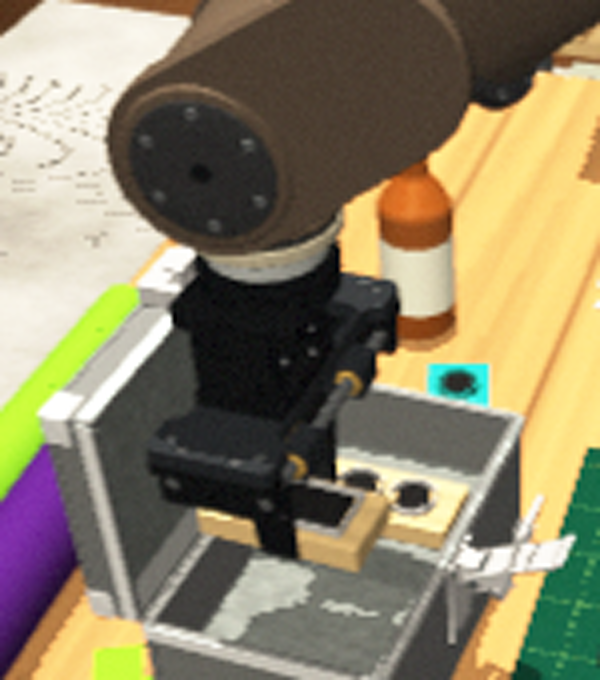

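Call:
{"method": "play_rows", "body": {"increments": [{"dx": 0, "dy": 1, "dz": 25, "rx": 0, "ry": 0, "rz": 0}, {"dx": 0, "dy": 3, "dz": 50, "rx": 0, "ry": 0, "rz": 0}, {"dx": 0, "dy": 3, "dz": 72, "rx": 0, "ry": 0, "rz": 0}, {"dx": 0, "dy": 3, "dz": 87, "rx": 0, "ry": 0, "rz": 0}, {"dx": 0, "dy": 3, "dz": 93, "rx": 0, "ry": 0, "rz": 0}, {"dx": 0, "dy": 3, "dz": 95, "rx": 0, "ry": 0, "rz": 0}, {"dx": 0, "dy": 3, "dz": 96, "rx": 0, "ry": 0, "rz": 0}]}}

```text
t: 23.67
eef_pos: [611.5, 108.0, 255.3]
tcp_rot: [-3.141, 0.004, -0.045]
ft_force: [0.8, 0.8, -1.4]
opening: 0.526
```

```bash
python3 go.py 611 106 251 -.047; python3 snap.py s31 side 180 90 150 170 4
```

```text
t 23.67 pos [611.5 108.  255.3] [-3.141  0.004 -0.045] F [ 0.8  0.8 -1.4] op 0.526
d [-0.4  2.   4.3] r [-0.01  0.04  0.02]
23.67 [611.5 108.  255.3] [-3.141  0.004 -0.045] [ 0.8  0.8 -1.4] 0.526
```

View pics/s31.png

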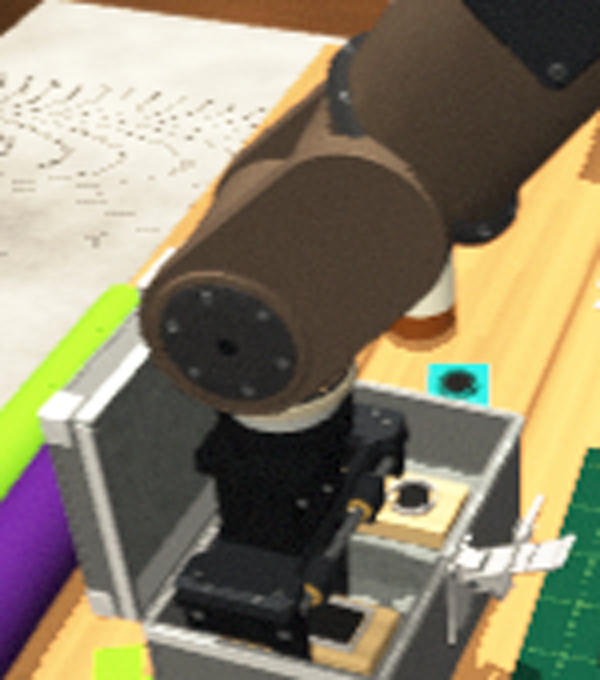

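Call:
{"method": "play_rows", "body": {"increments": [{"dx": 0, "dy": 0, "dz": 1.5, "rx": 0, "ry": 0, "rz": 0}, {"dx": 0, "dy": 0, "dz": 3, "rx": 0, "ry": 0, "rz": 0}, {"dx": 0, "dy": 0, "dz": 3.5, "rx": 0, "ry": 0, "rz": 0}]}}

```text
t: 23.97
eef_pos: [611.6, 108.0, 252.6]
tcp_rot: [-3.141, 0.002, -0.045]
ft_force: [-0.1, 0.3, -1.4]
opening: 0.526
```

Call:
{"method": "play_rows", "body": {"increments": [{"dx": 0, "dy": 0, "dz": 0.8, "rx": 0, "ry": 0, "rz": 0}, {"dx": 0, "dy": 0, "dz": 1.5, "rx": 0, "ry": 0, "rz": 0}]}}

```text
t: 24.13
eef_pos: [611.6, 108.0, 251.4]
tcp_rot: [-3.141, 0.002, -0.045]
ft_force: [-0.2, -0.4, -1.4]
opening: 0.529
```

Call:
{"method": "play_rows", "body": {"increments": [{"dx": 0, "dy": 0, "dz": 0.6, "rx": 0, "ry": 0, "rz": 0}, {"dx": 0, "dy": 0, "dz": 1.2, "rx": 0, "ry": 0, "rz": 0}]}}

```text
t: 24.3
eef_pos: [611.6, 108.0, 250.9]
tcp_rot: [-3.141, 0.002, -0.045]
ft_force: [-5.1, -1.6, 14.1]
opening: 0.529
```

Contact. Release and rise.

Call:
{"method": "play_rows", "body": {"increments": [{"dx": 0, "dy": 0, "dz": 0, "rx": 0, "ry": 0, "rz": 0}, {"dx": 0, "dy": 0, "dz": 0, "rx": 0, "ry": 0, "rz": 0}, {"dx": 0, "dy": 0, "dz": -2, "rx": 0, "ry": 0, "rz": 0}, {"dx": 0, "dy": 0, "dz": -20, "rx": 0, "ry": 0, "rz": 0}, {"dx": 0, "dy": 0, "dz": -55, "rx": 0, "ry": 0, "rz": 0}, {"dx": 0, "dy": 0, "dz": -95, "rx": 0, "ry": 0, "rz": 0}, {"dx": -25, "dy": 0, "dz": -125, "rx": 0, "ry": 0, "rz": 0}, {"dx": -60, "dy": 0, "dz": -145, "rx": 0, "ry": 0, "rz": 0}], "fingers": 0.7}}

```text
t: 24.97
eef_pos: [552.5, 110.3, 398.7]
tcp_rot: [-3.14, -0.003, -0.045]
ft_force: [0.5, 0.2, 0.3]
opening: 0.704
```

```bash
python3 snap.py s32 side 180 110 160 150 5 t32 top 240 90 130 120 6; python3 go.py 500 -100 400 -.047
```

```text
24.97 [552.5 110.3 398.7] [-3.14e+00 -3.00e-03 -4.50e-02] [0.5 0.2 0.3] 0.704
t 25.07 pos [548.8 110.8 399.8] [-3.14e+00 -2.00e-03 -4.40e-02] F [0.3 0.1 0.2] op 0.7
d [-39.5 212.8  -0.6] r [-0.02 -0.02  0.03]
```

View pics/s32.png

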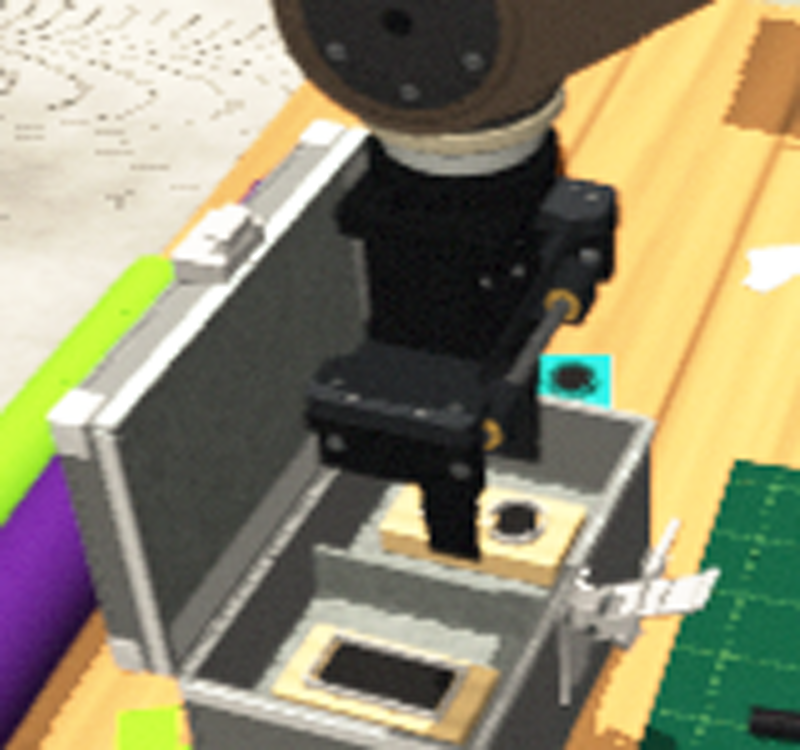

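View pics/t32.png

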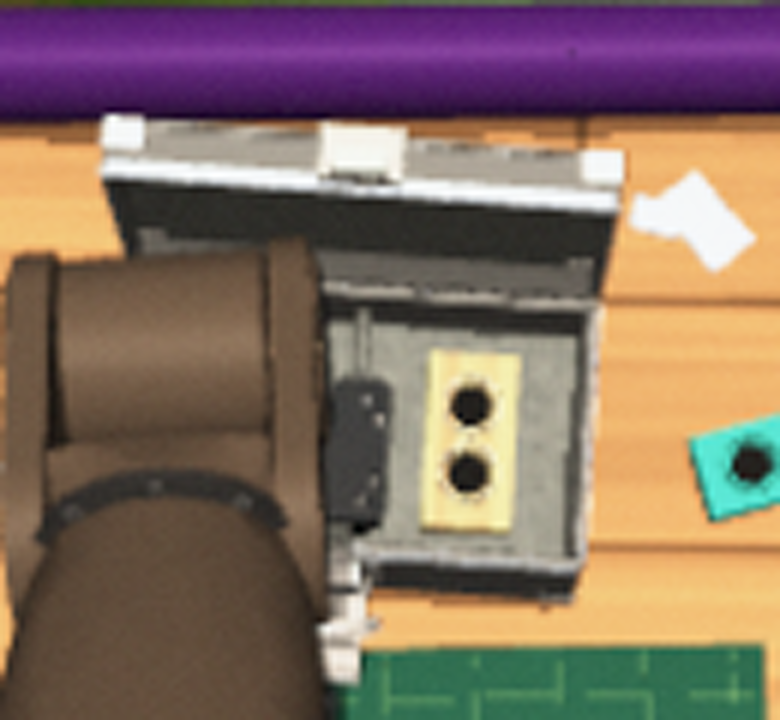

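```bash
cat >> h.py <<'E'
CX,CY,CW=608.,43.,-.047
def case2w(P):
    P=np.asarray(P,float).reshape(-1,3); c,s=np.cos(CW),np.sin(CW)
    return np.c_[CX+c*P[:,0]-s*P[:,1],CY+s*P[:,0]+c*P[:,1],P[:,2]]
def lidpts(th,ys=(130,-130)):
    d=np.array([-np.cos(th),np.sin(th)]); n=np.array([np.sin(th),np.cos(th)]); o=[]
    for y in ys:
        for off in(0,32):
            q=np.array([75,115])+150*d+off*n; o.append([q[0],y,q[1]])
    return case2w(o)
E
python3 - <<'E'
from h import *
s=cam("side");t=cam("top")
S=lambda u,v:np.array([190+u/4-.5,130+v/4-.5])-[.7,.9]; T=lambda u,v:np.array([245+u/5-.5,95+v/5-.5])
obs=[(s,[S(45,262),S(5,245),S(250,28),S(207,18)]),(t,[T(62,120),T(62,75),T(492,150),T(496,102)])]
def f(p):
    P=lidpts(p[0]); return np.concatenate([(proj(c,P)-np.array(o)).ravel() for c,o in obs])
r=least_squares(f,[1.7]); print(r.x,r.fun.round(1)); print(lidpts(r.x[0],(0,)))
r=least_squares(lambda p:f(p)[:8],[1.7]); print(r.x)
r=least_squares(lambda p:f(p)[8:],[1.7]); print(r.x)
E
```

```text
[1.62684642] [ 1.5  1.  -1.8  2.9  1.2 -0.5  0.7  0.5 -1.8  0.1 -0.8 -0.9 -1.4 -0.6
 -1.7 -1. ]
[[691.31101132  39.08149672 264.76444067]
 [723.22547666  37.58041139 262.97177655]]
[1.63344978]
[1.61627627]
```

```bash
python3 go.py 765 -2 485 -.047
```

```text
t 25.17 pos [551.4 110.6 397. ] [-3.14  -0.    -0.044] F [ 1.4 -0.  -0.1] op 0.699
d [218.4 102.9 -88. ] r [-0.01 -0.    0.02]
```

Call:
{"method": "play_rows", "body": {"increments": [{"dx": 10, "dy": 5, "dz": -35, "rx": 0, "ry": 0, "rz": 0}, {"dx": 25, "dy": 15, "dz": -70, "rx": 0, "ry": 0, "rz": 0}, {"dx": 50, "dy": 28, "dz": -90, "rx": 0, "ry": 0, "rz": 0}, {"dx": 83, "dy": 44, "dz": -92, "rx": 0, "ry": 0, "rz": 0}, {"dx": 117, "dy": 60, "dz": -92, "rx": 0, "ry": 0, "rz": 0}, {"dx": 151, "dy": 75, "dz": -92, "rx": 0, "ry": 0, "rz": 0}, {"dx": 185, "dy": 90, "dz": -90, "rx": 0, "ry": 0, "rz": 0}, {"dx": 218, "dy": 103, "dz": -88, "rx": 0, "ry": 0, "rz": 0}], "fingers": 0}}

```text
t: 25.83
eef_pos: [767.0, -3.7, 483.0]
tcp_rot: [-3.14, 0.001, -0.045]
ft_force: [0.5, -0.0, 0.1]
opening: 0.195
```

```bash
python3 go.py 758 -2 415 -.047; python3 snap.py s33 side 150 0 190 190 4
```

```text
t 25.83 pos [767.   -3.7 483. ] [-3.14e+00  1.00e-03 -4.50e-02] F [ 0.5 -0.   0.1] op 0.195
d [-9.  -1.2 68. ] r [-0.01  0.01  0.02]
25.83 [767.   -3.7 483. ] [-3.14e+00  1.00e-03 -4.50e-02] [ 0.5 -0.   0.1] 0.195
```

View pics/s33.png

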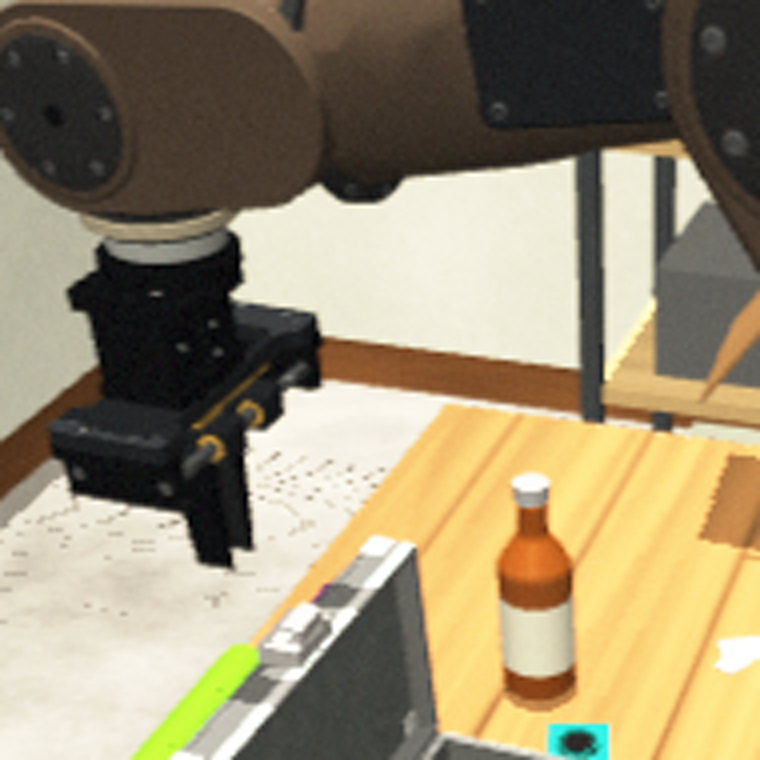

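Call:
{"method": "play_rows", "body": {"increments": [{"dx": 0, "dy": 0, "dz": 25, "rx": 0, "ry": 0, "rz": 0}, {"dx": 0, "dy": 0, "dz": 50, "rx": 0, "ry": 0, "rz": 0}, {"dx": -3, "dy": 0, "dz": 66, "rx": 0, "ry": 0, "rz": 0}, {"dx": -9, "dy": 0, "dz": 68, "rx": 0, "ry": 0, "rz": 0}, {"dx": -15, "dy": 0, "dz": 68, "rx": 0, "ry": 0, "rz": 0}]}}

```text
t: 26.3
eef_pos: [756.2, -6.0, 409.6]
tcp_rot: [-3.141, 0.006, -0.047]
ft_force: [-0.4, 0.4, 0.0]
opening: 0.0
```

```bash
cat > lid.py <<'E'
from h import *
# waypoints for TCP in tool axes relative to now; args: y case, r, thetas...
a=[float(v) for v in sys.argv[1:]]
st=env.state(); p=st["eef_pos"]; Rm=R.from_euler("xyz",st["tcp_rot"])
print(round(st["t"],2),p.round(1),st["tcp_rot"].round(3),st["ft_force"].round(1))
for th in a[2:]:
    d=np.array([-np.cos(th),np.sin(th)]); n=np.array([np.sin(th),np.cos(th)])
    q=np.array([75,115])+a[1]*d+32*n
    w=case2w([q[0]+10,a[0],q[1]+190])[0]
    print(th,w.round(1),Rm.inv().apply(w-p).round(1))
E
python3 lid.py -45 130 1.6 1.45 1.3 1.15 1.0 .85 .7 .55 .4 .25 .1 0; python3 snap.py s34 side 150 0 190 190 4
```

```text
26.3 [756.2  -6.  409.6] [-3.141  0.006 -0.047] [-0.4  0.4  0. ]
1.6 [726.5  -7.6 434. ] [-29.6   3.  -24.3]
1.45 [706.9  -6.7 437.9] [-49.3   3.  -28. ]
1.3 [686.9  -5.8 438.8] [-69.4   3.  -28.8]
1.15 [666.9  -4.8 436.7] [-89.3   3.1 -26.6]
1.0 [647.5  -3.9 431.7] [-108.7    3.1  -21.5]
0.85 [629.1  -3.  423.8] [-127.1    3.1  -13.5]
0.7 [612.1  -2.2 413.2] [-144.1    3.1   -2.8]
0.55 [596.8  -1.5 400.2] [-159.3    3.1   10.3]
0.4 [583.6  -0.9 385.1] [-172.4    3.1   25.5]
0.25 [ 5.729e+02 -4.000e-01  3.682e+02] [-183.1    3.1   42.5]
0.1 [564.8  -0.  349.8] [-191.1    3.2   60.9]
0.0 [5.609e+02 2.000e-01 3.370e+02] [-194.9    3.2   73.7]
26.3 [756.2  -6.  409.6] [-3.141  0.006 -0.047] [-0.4  0.4  0. ] 0.0
```

View pics/s34.png

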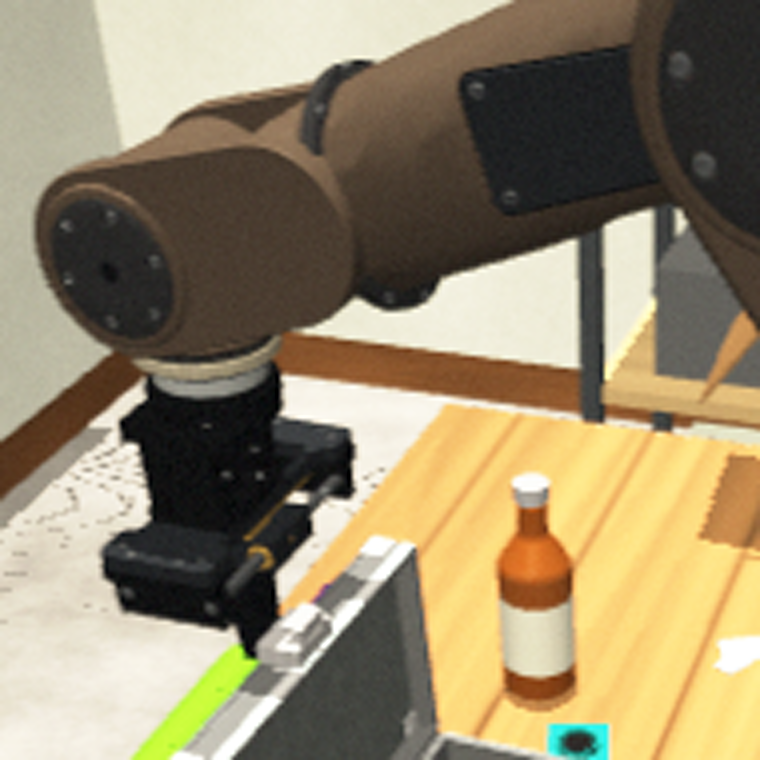

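Call:
{"method": "play_rows", "body": {"increments": [{"dx": -15, "dy": 2, "dz": -10, "rx": 0, "ry": 0, "rz": 0}, {"dx": -30, "dy": 3, "dz": -20, "rx": 0, "ry": 0, "rz": 0}, {"dx": -45, "dy": 3, "dz": -26, "rx": 0, "ry": 0, "rz": 0}, {"dx": -60, "dy": 3, "dz": -28, "rx": 0, "ry": 0, "rz": 0}]}}

```text
t: 26.68
eef_pos: [694.7, -5.9, 443.0]
tcp_rot: [-3.141, -0.002, -0.047]
ft_force: [3.8, -0.4, -1.6]
opening: 0.008
```

```bash
python3 lid.py -45 130 1.3 1.15 1.0 .85 .7 .55 .4 .25 .1 0; python3 snap.py s35 side 150 40 190 190 4
```

```text
26.68 [694.7  -5.9 443. ] [-3.141e+00 -2.000e-03 -4.700e-02] [ 3.8 -0.4 -1.6]
1.3 [686.9  -5.8 438.8] [-7.9  0.2  4.2]
1.15 [666.9  -4.8 436.7] [-27.8   0.2   6.2]
1.0 [647.5  -3.9 431.7] [-47.3   0.2  11.2]
0.85 [629.1  -3.  423.8] [-65.7   0.2  19.1]
0.7 [612.1  -2.2 413.2] [-82.8   0.2  29.6]
0.55 [596.8  -1.5 400.2] [-98.1   0.2  42.6]
0.4 [583.6  -0.9 385.1] [-111.3    0.3   57.7]
0.25 [ 5.729e+02 -4.000e-01  3.682e+02] [-122.1    0.3   74.6]
0.1 [564.8  -0.  349.8] [-130.3    0.3   92.9]
0.0 [5.609e+02 2.000e-01 3.370e+02] [-134.2    0.3  105.7]
26.68 [694.7  -5.9 443. ] [-3.141e+00 -2.000e-03 -4.700e-02] [ 3.8 -0.4 -1.6] 0.008
```

View pics/s35.png

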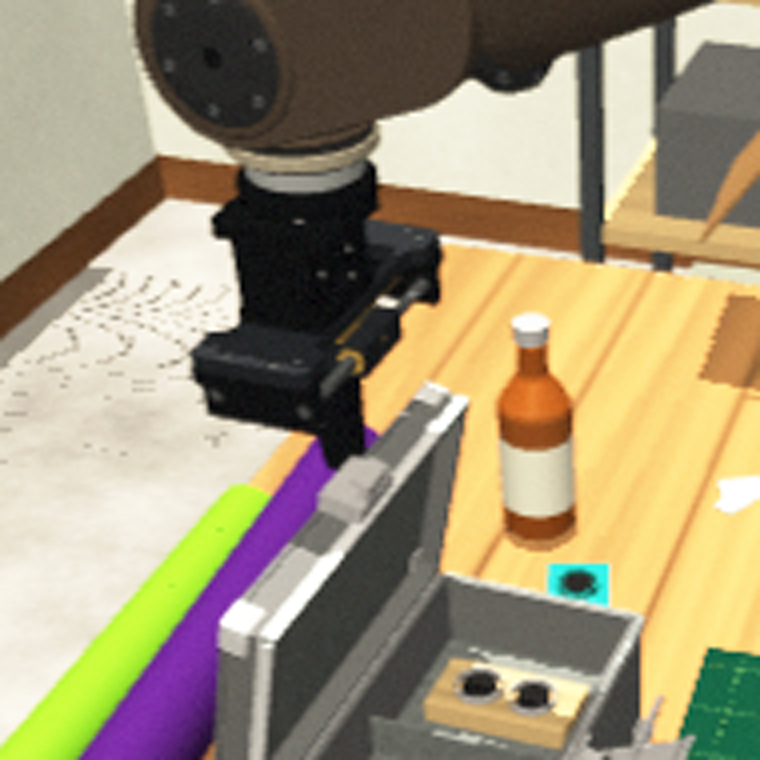

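Call:
{"method": "play_rows", "body": {"increments": [{"dx": -12, "dy": 0, "dz": 6, "rx": 0, "ry": 0, "rz": 0}, {"dx": -28, "dy": 0, "dz": 9, "rx": 0, "ry": 0, "rz": 0}, {"dx": -45, "dy": 0, "dz": 13, "rx": 0, "ry": 0, "rz": 0}, {"dx": -60, "dy": 0, "dz": 18, "rx": 0, "ry": 0, "rz": 0}, {"dx": -75, "dy": 0, "dz": 26, "rx": 0, "ry": 0, "rz": 0}]}}

```text
t: 27.15
eef_pos: [617.8, -2.0, 419.4]
tcp_rot: [-3.141, -0.006, -0.047]
ft_force: [2.0, -0.3, 0.5]
opening: 0.006
```

```bash
python3 lid.py -45 130 .85 .7 .55 .4 .25 .1 0; python3 snap.py s36 side 150 60 190 190 4
```

```text
27.15 [617.8  -2.  419.4] [-3.141 -0.006 -0.047] [ 2.  -0.3  0.5]
0.85 [629.1  -3.  423.8] [11.4  0.5 -4.3]
0.7 [612.1  -2.2 413.2] [-5.8  0.5  6.1]
0.55 [596.8  -1.5 400.2] [-21.1   0.5  19. ]
0.4 [583.6  -0.9 385.1] [-34.4   0.5  34.1]
0.25 [ 5.729e+02 -4.000e-01  3.682e+02] [-45.3   0.5  51. ]
0.1 [564.8  -0.  349.8] [-53.5   0.5  69.3]
0.0 [5.609e+02 2.000e-01 3.370e+02] [-57.4   0.5  82.1]
27.15 [617.8  -2.  419.4] [-3.141 -0.006 -0.047] [ 2.  -0.3  0.5] 0.006
```

View pics/s36.png

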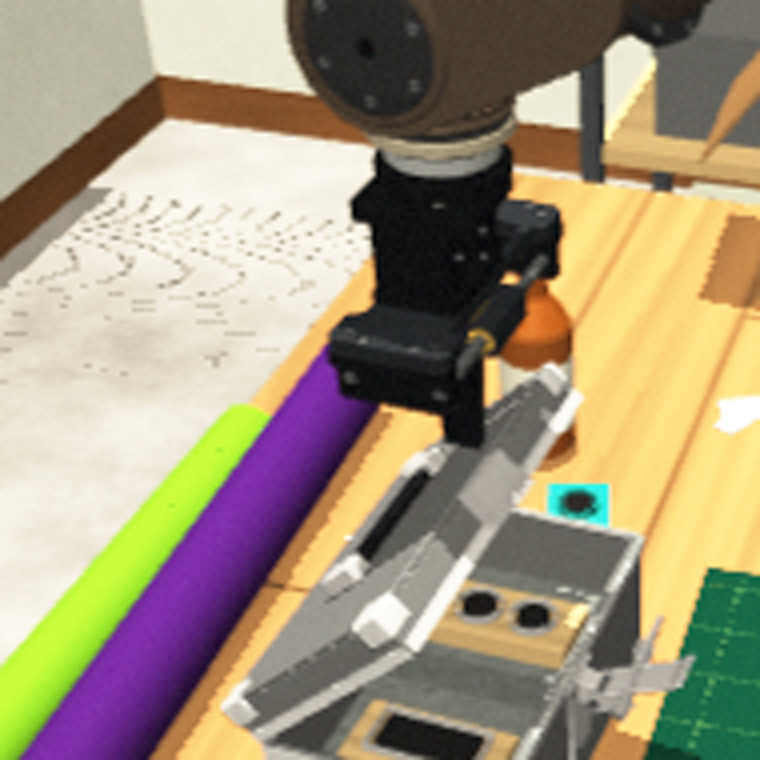

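Call:
{"method": "play_rows", "body": {"increments": [{"dx": -6, "dy": 0, "dz": 7, "rx": 0, "ry": 0, "rz": 0}, {"dx": -21, "dy": 0, "dz": 20, "rx": 0, "ry": 0, "rz": 0}, {"dx": -34, "dy": 0, "dz": 35, "rx": 0, "ry": 0, "rz": 0}, {"dx": -44, "dy": 0, "dz": 51, "rx": 0, "ry": 0, "rz": 0}, {"dx": -51, "dy": 0, "dz": 66, "rx": 0, "ry": 0, "rz": 0}, {"dx": -54, "dy": 0, "dz": 75, "rx": 0, "ry": 0, "rz": 0}]}}

```text
t: 27.7
eef_pos: [562.0, 0.8, 342.4]
tcp_rot: [-3.141, -0.002, -0.047]
ft_force: [-0.3, 0.1, 0.4]
opening: 0.005
```

```bash
python3 lid.py -45 130 .1 0; python3 snap.py s37 side 170 110 170 170 4
```

```text
27.7 [562.    0.8 342.4] [-3.141e+00 -2.000e-03 -4.700e-02] [-0.3  0.1  0.4]
0.1 [564.8  -0.  349.8] [ 2.8  0.7 -7.4]
0.0 [5.609e+02 2.000e-01 3.370e+02] [-1.   0.7  5.4]
27.7 [562.    0.8 342.4] [-3.141e+00 -2.000e-03 -4.700e-02] [-0.3  0.1  0.4] 0.005
```

View pics/s37.png

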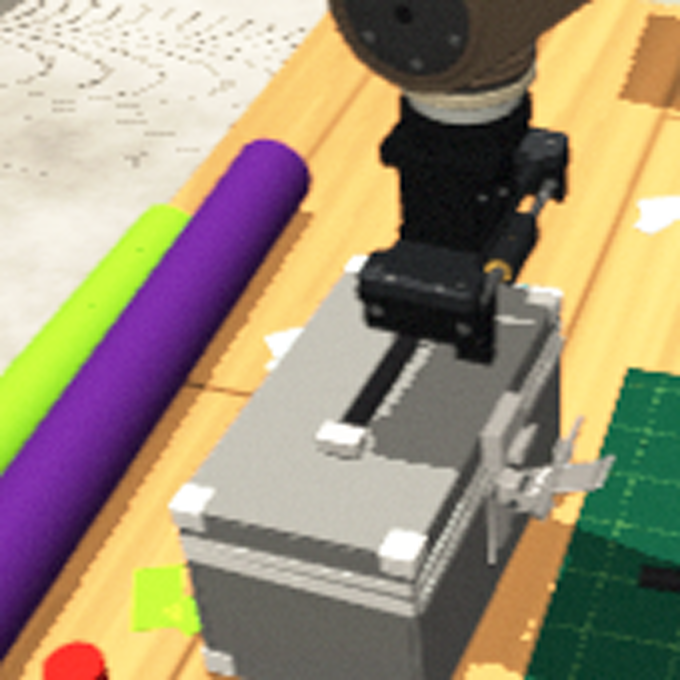

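Call:
{"method": "play_rows", "body": {"increments": [{"dx": 0, "dy": 0, "dz": 3, "rx": 0, "ry": 0, "rz": 0}, {"dx": 0, "dy": 0, "dz": 5.5, "rx": 0, "ry": 0, "rz": 0}, {"dx": 0, "dy": 0, "dz": 6.5, "rx": 0, "ry": 0, "rz": 0}]}}

```text
t: 28.0
eef_pos: [562.4, 0.7, 337.0]
tcp_rot: [-3.141, -0.002, -0.046]
ft_force: [-10.5, 0.8, 30.4]
opening: 0.006
```

Call:
{"method": "play_rows", "body": {"increments": [{"dx": 0, "dy": 0, "dz": 1, "rx": 0, "ry": 0, "rz": 0}, {"dx": 0, "dy": 0, "dz": 1.5, "rx": 0, "ry": 0, "rz": 0}]}}

```text
t: 28.17
eef_pos: [563.2, 0.7, 337.1]
tcp_rot: [3.142, -0.005, -0.046]
ft_force: [-4.3, 0.4, 21.5]
opening: 0.007
```

Call:
{"method": "play_rows", "body": {"increments": [{"dx": 0, "dy": 0, "dz": -20, "rx": 0, "ry": 0, "rz": 0}, {"dx": 0, "dy": 20, "dz": -55, "rx": 0, "ry": 0, "rz": 0}, {"dx": 0, "dy": 50, "dz": -80, "rx": 0, "ry": 0, "rz": 0}, {"dx": 0, "dy": 80, "dz": -85, "rx": 0, "ry": 0, "rz": 0}]}}

```text
t: 28.5
eef_pos: [559.7, -79.7, 426.9]
tcp_rot: [3.14, -0.012, -0.045]
ft_force: [0.2, -0.0, -1.2]
opening: 0.002
```

```bash
python3 snap.py s38 side 255 195 90 75 8 t38 top 255 140 90 75 8; cat > latch.py <<'E'
from h import *
# latch model points in case frame
def latch(lev,loop,stretch=0):
    A=np.array([-91,92.])
    u=lambda a:np.array([-np.sin(a),-np.cos(a)])  # angle from straight down, outwards to the front
    end=A+60*u(lev); nrm=np.array([-np.cos(lev),np.sin(lev)]) # outer face normal: lever out -> up
    pin=A+20*u(lev-.26)
    lean=lev+loop-.1
    bar=pin+(52.5+stretch)*np.array([np.sin(lean),np.cos(lean)])
    return A,end,end+6*nrm,pin,bar
def segs(c,lev,loop,off):
    A,e,eo,pin,bar=latch(lev,loop)
    f=lambda q,y:proj(c,case2w([q[0],y,q[1]]))[0]+off
    nrm=eo-e; o=[]
    for y in(-13,13):
        o.append((f(A+nrm,y),f(eo,y),(0,0,255)))
        o.append((f(pin,y*1.5),f(bar,y*1.5),(255,0,0)))
    o.append((f(eo,-13),f(eo,13),(0,0,255))); o.append((f(bar,-20),f(bar,20),(255,0,0)))
    ks=np.array([-91,128]); o.append((f(ks,-13),f(ks,13),(0,255,0)))
    o.append((f(np.array([-97.5,132]),-13),f(np.array([-97.5,132]),13),(0,200,200)))
    return o
if __name__=="__main__":
    lev,loop=map(float,sys.argv[1:3]); print([x.round(1) for x in latch(lev,loop)])
    s=cam("side");t=cam("top")
    crop(s,255,195,90,75,8,sys.argv[3]+"s.png",segs(s,lev,loop,[.7,.9]))
    crop(t,255,140,90,75,8,sys.argv[3]+"t.png",segs(t,lev,loop,[-1,0]))
E
python3 latch.py 1.57 -2.15 L1
```

```text
28.5 [559.7 -79.7 426.9] [ 3.14  -0.012 -0.045] [ 0.2 -0.  -1.2] 0.002
[array([-91.,  92.]), array([-151.,   92.]), array([-151.,   98.]), array([-110.3,   86.8]), array([-143.3,  127.7])]
```

View pics/s38.png

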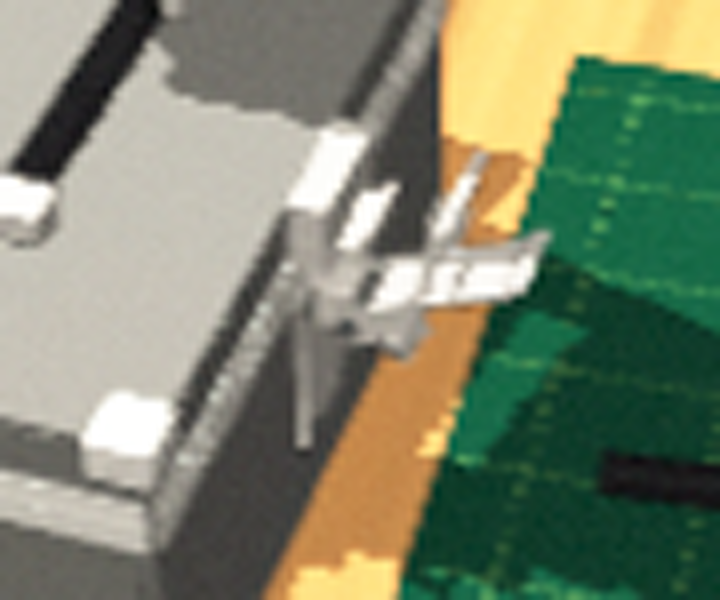

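View pics/L1s.png

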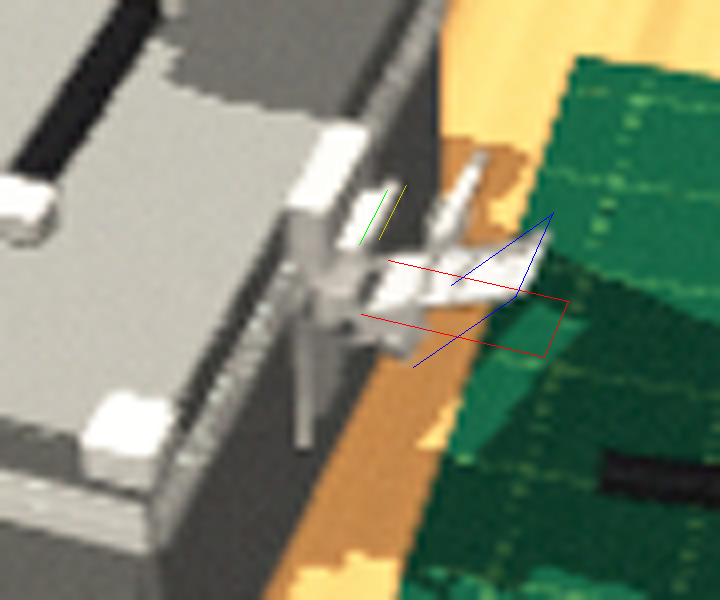

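View pics/L1t.png

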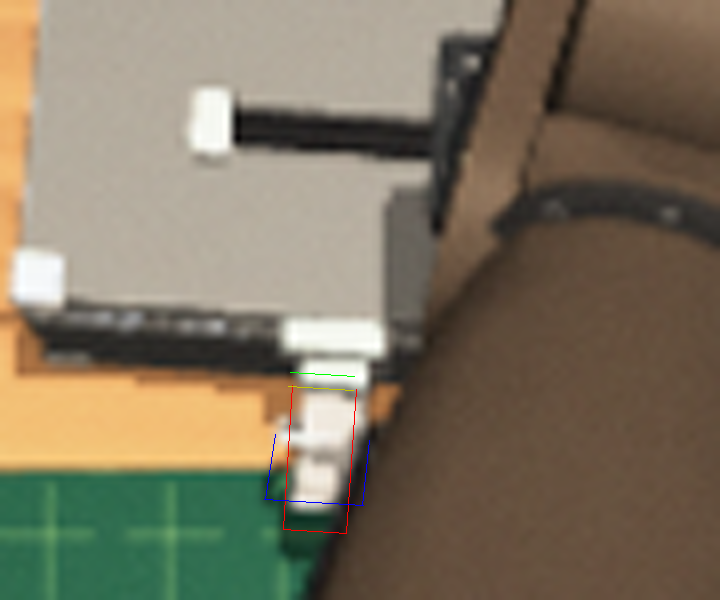

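```bash
python3 latch.py 1.95 -2.15 L2
```

```text
[array([-91.,  92.]), array([-146.7,  114.2]), array([-144.5,  119.8]), array([-110.9,   94.4]), array([-126.4,  144.5])]
```

View pics/L2s.png

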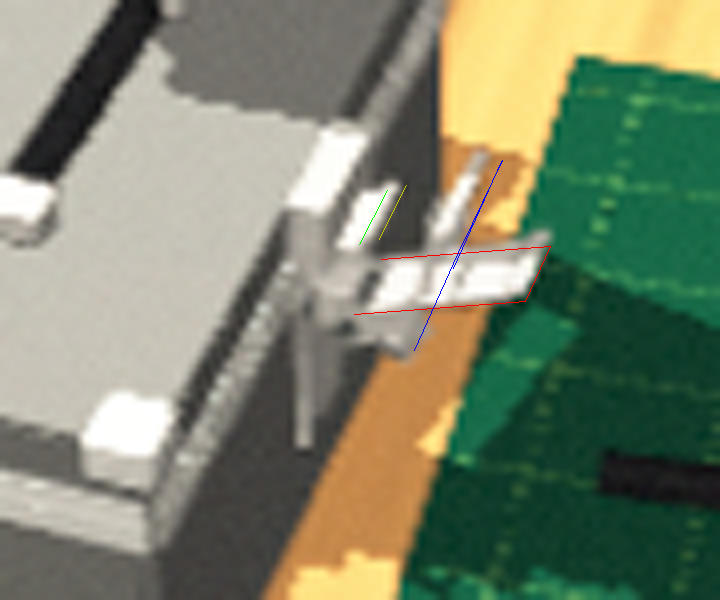

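View pics/L2t.png

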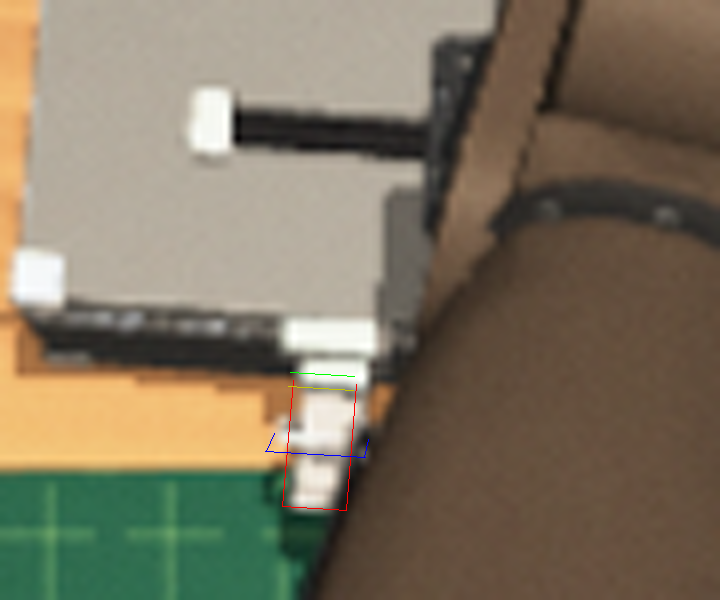

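```bash
python3 - <<'E'
from h import *
s=cam("side");t=cam("top")
S=lambda u,v:np.array([255+u/8-.5,195+v/8-.5])-[.7,.9]; T=lambda u,v:np.array([255+u/8-.5,140+v/8-.5])
# keeper lip top edge ends z=132 ; lever end edge
print("lip top", [plane(t,T(u,v),132).round(1) for u,v in((302,385),(368,388))],"side",[plane(s,S(u,v),132).round(1) for u,v in((397,186),(345,250))])
print("lever end top",[plane(t,T(u,v),123).round(1) for u,v in((290,500),(337,508))],"side",[plane(s,S(u,v),123).round(1) for u,v in((550,235),(525,300))])
print("rim/lid top corners: top",[plane(t,T(u,v),147).round(1) for u,v in((12,300),)])
print(case2w([[-97.5,13,132],[-97.5,-13,132],[-145,13,120],[-145,-13,120]]).round(1))
E
```

```text
lip top [array([511.7,  58.3, 132. ]), array([510.9,  31.8, 132. ])] side [array([512.6,  35.9, 132. ]), array([519.8,  68.1, 132. ])]
lever end top [array([466.2,  62.6, 123. ]), array([463.2,  43.6, 123. ])] side [array([463.4,  35.4, 123. ]), array([463.6,  65.6, 123. ])]
rim/lid top corners: top [array([541.8, 174.2, 147. ])]
[[511.2  60.6 132. ]
 [510.   34.6 132. ]
 [463.8  62.8 120. ]
 [462.5  36.8 120. ]]
```

```bash
python3 go.py 450 50 380 -.047
```

```text
t 28.9 pos [559.3 -78.4 421.7] [-3.141 -0.004 -0.045] F [ 0.1 -0.1  0.1] op 0.004
d [-115.2 -123.3   41.3] r [-0.   -0.04  0.02]
```

Call:
{"method": "play_rows", "body": {"increments": [{"dx": -24, "dy": -25, "dz": 0, "rx": 0, "ry": 0, "rz": 0}, {"dx": -48, "dy": -50, "dz": 0, "rx": 0, "ry": 0, "rz": 0}, {"dx": -72, "dy": -76, "dz": 0, "rx": 0, "ry": 0, "rz": 0}, {"dx": -96, "dy": -102, "dz": 8, "rx": 0, "ry": 0, "rz": 0}, {"dx": -115, "dy": -123, "dz": 22, "rx": 0, "ry": 0, "rz": 0}, {"dx": -115, "dy": -123, "dz": 50, "rx": 0, "ry": 0, "rz": 0}, {"dx": -115, "dy": -123, "dz": 75, "rx": 0, "ry": 0, "rz": 0}, {"dx": -115, "dy": -123, "dz": 85, "rx": 0, "ry": 0, "rz": 0}]}}

```text
t: 29.57
eef_pos: [449.5, 50.8, 333.9]
tcp_rot: [-3.141, -0.001, -0.043]
ft_force: [-0.1, -0.1, -0.3]
opening: 0.006
```

```bash
python3 go.py 468 49.5 328 -.047; python3 go.py 492 48.5 328 -.047;python3 snap.py s39 side 255 165 100 85 8
```

```text
t 29.57 pos [449.5  50.8 333.9] [-3.141e+00 -1.000e-03 -4.300e-02] F [-0.1 -0.1 -0.3] op 0.006
d [18.5  0.5  5.9] r [-0.   -0.01  0.04]
t 29.57 pos [449.5  50.8 333.9] [-3.141e+00 -1.000e-03 -4.300e-02] F [-0.1 -0.1 -0.3] op 0.006
d [42.6  0.5  6. ] r [-0.   -0.01  0.04]
29.57 [449.5  50.8 333.9] [-3.141e+00 -1.000e-03 -4.300e-02] [-0.1 -0.1 -0.3] 0.006
```

View pics/s39.png

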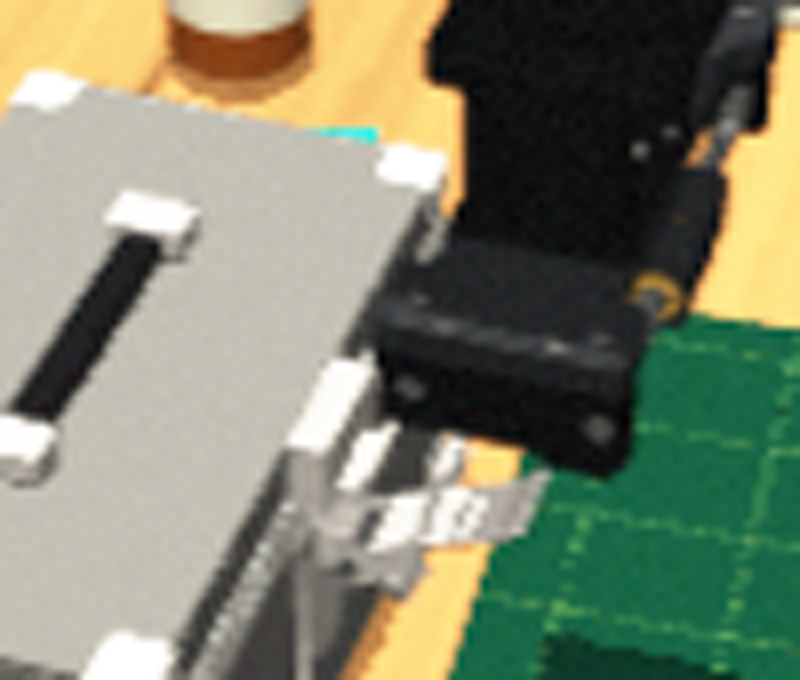

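Call:
{"method": "play_rows", "body": {"increments": [{"dx": 4, "dy": 0.5, "dz": 5, "rx": 0, "ry": 0, "rz": 0.04}, {"dx": 10, "dy": 0.5, "dz": 6, "rx": 0, "ry": 0, "rz": 0.04}, {"dx": 18, "dy": 0.5, "dz": 6, "rx": 0, "ry": 0, "rz": 0.04}, {"dx": 26, "dy": 0.5, "dz": 6, "rx": 0, "ry": 0, "rz": 0.04}, {"dx": 34, "dy": 0.5, "dz": 6, "rx": 0, "ry": 0, "rz": 0.04}, {"dx": 40, "dy": 0.5, "dz": 6, "rx": 0, "ry": 0, "rz": 0.04}, {"dx": 43, "dy": 0.5, "dz": 6, "rx": 0, "ry": 0, "rz": 0.04}]}}

```text
t: 30.2
eef_pos: [493.6, 48.1, 327.5]
tcp_rot: [-3.141, -0.0, -0.048]
ft_force: [-0.2, -0.2, 0.0]
opening: 0.004
```

```bash
python3 snap.py s40 side 255 165 100 85 8 t40 top 255 140 90 75 8
```

```text
30.2 [493.6  48.1 327.5] [-3.141 -0.    -0.048] [-0.2 -0.2  0. ] 0.004
```

View pics/s40.png

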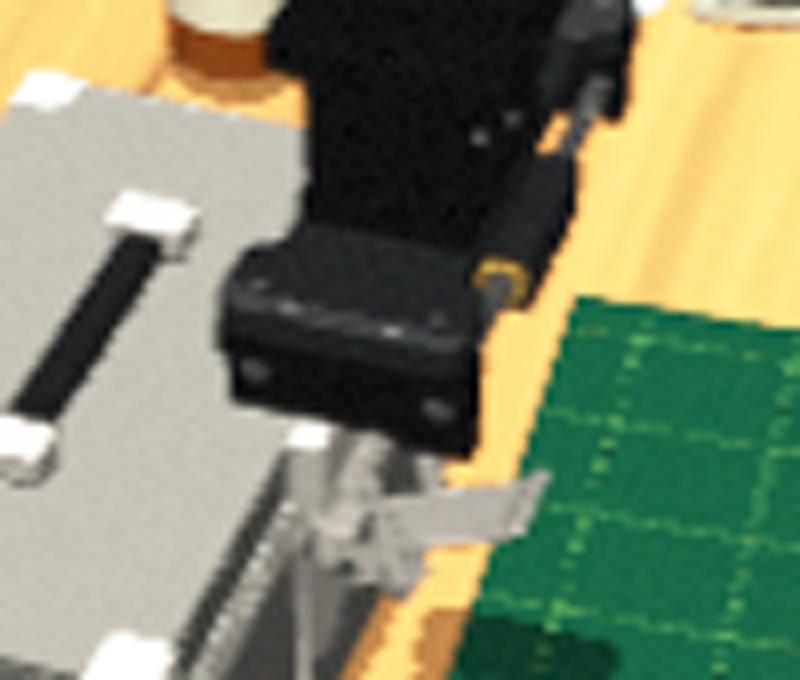

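Call:
{"method": "play_rows", "body": {"increments": [{"dx": -10, "dy": 0, "dz": -10, "rx": 0, "ry": 0, "rz": 0}, {"dx": -25, "dy": 0, "dz": -35, "rx": 0, "ry": 0, "rz": 0}, {"dx": -35, "dy": 0, "dz": -72, "rx": 0, "ry": 0, "rz": 0}, {"dx": -35, "dy": 0, "dz": -105, "rx": 0, "ry": 0, "rz": 0}, {"dx": -35, "dy": 0, "dz": -120, "rx": 0, "ry": 0, "rz": 0}]}}

```text
t: 30.72
eef_pos: [457.3, 49.9, 451.1]
tcp_rot: [-3.141, -0.004, -0.048]
ft_force: [0.3, -0.9, 0.4]
opening: -0.002
```

```bash
python3 snap.py s41 side 255 165 100 85 8
```

```text
30.72 [457.3  49.9 451.1] [-3.141 -0.004 -0.048] [ 0.3 -0.9  0.4] -0.002
```

View pics/s41.png

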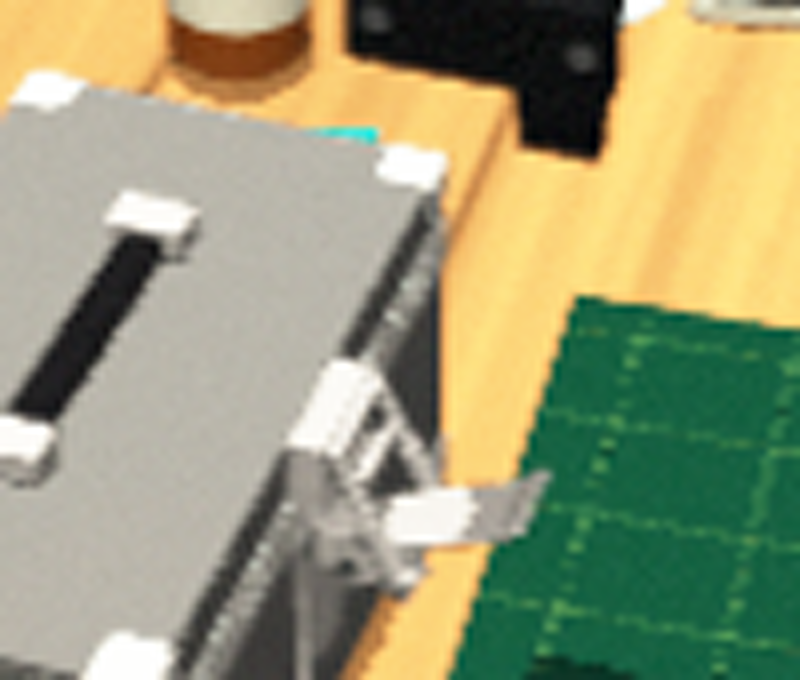

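```bash
python3 - <<'E'
from h import *
st=env.state(); print(st["joints"].round(4),st["eef_pos"].round(2),st["tcp_rot"].round(4))
D=[([-1.253,0.491538,1.559423,0,1.0917,-.1056],[257.036,-569.7,404.761]),(list(st["joints"]),list(st["eef_pos"]))]
def f(p):
    a1,L1,L2,h=p; o=[]
    for q,e in D:
        o+= [a1+L1*np.sin(q[1])+L2*np.sin(q[1]+q[2])-np.hypot(*e[:2]), h+L1*np.cos(q[1])+L2*np.cos(q[1]+q[2])-e[2]]
    return o
for x0 in([0,450,400,100],[100,500,450,200]):
    r=least_squares(f,x0); print(r.x.round(1),r.cost)
E
```

```text
[-3.5100e-02  2.0080e-01  1.8782e+00  2.0000e-04  1.0560e+00  1.5834e+00] [457.68  49.89 452.3 ] [-3.1413 -0.0066 -0.0478]
[ -6.8 584.4 401.4  75. ] 6.049872984416401e-22
[ -6.8 584.4 401.4  75. ] 9.522755243303342e-23
```

```bash
python3 - <<'E'
from h import *
st=env.state()
D=[([-1.2526,0.491538,1.559423,0,1.0917,-.1056],[257.036,-569.7,404.761]),(list(st["joints"]),list(st["eef_pos"]))]
for q,e in D: print("lat", e[1]*np.cos(q[0])-e[0]*np.sin(q[0]))
def f(p):
    a1,L1,L2,h=p; o=[]
    for q,e in D:
        r=e[0]*np.cos(q[0])+e[1]*np.sin(q[0])
        o+= [a1+L1*np.sin(q[1])+L2*np.sin(q[1]+q[2])-r, h+L1*np.cos(q[1])+L2*np.cos(q[1]+q[2])-e[2]]
    return o
r=least_squares(f,[0,500,450,100]); a1,L1,L2,h=r.x; print(r.x.round(1))
# candidate tilt poses: assume d6
for d6 in(80,100,120):
  for phi in(25,35,45):
    ph=np.radians(phi)
    for tip in([-134,121],[-150,92],[-134,66],[-112,45],[-100,45]):
        tcp=np.array(tip)+190*np.array([-np.sin(ph),np.cos(ph)])
        # wrist centre
        w=tcp+d6*np.array([-np.sin(ph),np.cos(ph)])
        X=CX+w[0]; Y=CY-CW*-w[0]*-1; Y=CY-.047*w[0]
        rr=np.sqrt(X*X+Y*Y-66**2)-a1; zz=w[1]-(h+d6)
        D_=np.hypot(rr,zz); c=(D_**2-L1**2-L2**2)/(2*L1*L2)
        if abs(c)>1: print(d6,phi,tip,"unreach",D_); continue
        j3=np.arccos(c); j2=np.arctan2(rr,zz)-np.arctan2(L2*np.sin(j3),L1+L2*np.cos(j3)); j5=np.pi-ph-j2-j3
        print(d6,phi,tip,"j2 %.2f j3 %.2f j5 %.2f"%(j2,j3,j5))
E
```

```text
lat 65.90022457757823
lat 65.91710541317374
[-25.8 588.2 416.8  78.7]
80 25 [-134, 121] j2 0.29 j3 2.31 j5 0.11
80 25 [-150, 92] j2 0.33 j3 2.37 j5 -0.00
80 25 [-134, 66] j2 0.41 j3 2.36 j5 -0.06
80 25 [-112, 45] j2 0.47 j3 2.33 j5 -0.10
80 25 [-100, 45] j2 0.48 j3 2.30 j5 -0.08
80 35 [-134, 121] j2 0.29 j3 2.42 j5 -0.18
80 35 [-150, 92] j2 0.35 j3 2.49 j5 -0.31
80 35 [-134, 66] j2 0.43 j3 2.48 j5 -0.38
80 35 [-112, 45] j2 0.50 j3 2.44 j5 -0.41
80 35 [-100, 45] j2 0.51 j3 2.41 j5 -0.39
80 45 [-134, 121] j2 0.34 j3 2.53 j5 -0.51
80 45 [-150, 92] j2 0.42 j3 2.60 j5 -0.66
80 45 [-134, 66] j2 0.51 j3 2.58 j5 -0.73
80 45 [-112, 45] j2 0.57 j3 2.54 j5 -0.76
80 45 [-100, 45] j2 0.58 j3 2.52 j5 -0.74
100 25 [-134, 121] j2 0.28 j3 2.33 j5 0.09
100 25 [-150, 92] j2 0.33 j3 2.39 j5 -0.02
100 25 [-134, 66] j2 0.40 j3 2.38 j5 -0.08
100 25 [-112, 45] j2 0.47 j3 2.35 j5 -0.12
100 25 [-100, 45] j2 0.48 j3 2.32 j5 -0.10
100 35 [-134, 121] j2 0.29 j3 2.45 j5 -0.21
100 35 [-150, 92] j2 0.35 j3 2.52 j5 -0.34
100 35 [-134, 66] j2 0.44 j3 2.50 j5 -0.41
100 35 [-112, 45] j2 0.50 j3 2.47 j5 -0.44
100 35 [-1
[... 195 characters left out ...]
8 j5 -0.82
100 45 [-100, 45] j2 0.59 j3 2.55 j5 -0.79
120 25 [-134, 121] j2 0.28 j3 2.35 j5 0.08
120 25 [-150, 92] j2 0.32 j3 2.41 j5 -0.03
120 25 [-134, 66] j2 0.40 j3 2.40 j5 -0.10
120 25 [-112, 45] j2 0.47 j3 2.37 j5 -0.13
120 25 [-100, 45] j2 0.48 j3 2.35 j5 -0.12
120 35 [-134, 121] j2 0.29 j3 2.48 j5 -0.24
120 35 [-150, 92] j2 0.35 j3 2.54 j5 -0.37
120 35 [-134, 66] j2 0.44 j3 2.53 j5 -0.44
120 35 [-112, 45] j2 0.51 j3 2.50 j5 -0.48
120 35 [-100, 45] j2 0.51 j3 2.47 j5 -0.46
120 45 [-134, 121] j2 0.35 j3 2.61 j5 -0.61
120 45 [-150, 92] j2 0.45 j3 2.67 j5 -0.77
120 45 [-134, 66] j2 0.55 j3 2.66 j5 -0.85
120 45 [-112, 45] j2 0.61 j3 2.62 j5 -0.88
120 45 [-100, 45] j2 0.61 j3 2.59 j5 -0.85
```

```bash
cat > lev.py <<'E'
from h import *
PHI=np.radians(15)
tx=np.array([np.cos(PHI),np.sin(PHI)]); tz=np.array([np.sin(PHI),-np.cos(PHI)])
def tcp(a,r,extra=0):
    u=np.array([-np.sin(a),-np.cos(a)]); n=np.array([-np.cos(a),np.sin(a)])
    tip=np.array([-91,92.])+r*u+6*n+n*(10*abs(n@tx)+extra)
    q=tip-190*tz
    return case2w([q[0],0,q[1]])[0],tip
if __name__=="__main__":
    st=env.state(); p=st["eef_pos"]; Rm=R.from_euler("xyz",st["tcp_rot"])
    T=R.from_euler("z",CW)*R.from_euler("xyz",[np.pi,0,0])*R.from_euler("y",PHI)
    print(round(st["t"],2),p.round(1),st["tcp_rot"].round(3),"F",st["ft_force"].round(1),"j5",st["joints"][4].round(2),"rot",((Rm.inv()*T).as_rotvec()/np.radians(6)).round(2), "tgt rpy",T.as_euler("xyz").round(3))
    for s in sys.argv[1:]:
        v=[float(x) for x in s.split(",")]; w,tip=tcp(*v)
        print(s,"tcp",w.round(1),"tip",tip.round(1),"d",Rm.inv().apply(w-p).round(1))
E
python3 lev.py 2.05,48,40 2.05,48,5
```

```text
30.77 [457.7  49.9 452.3] [-3.141 -0.007 -0.048] F [ 0.5 -0.   2. ] j5 1.06 rot [-0.    2.44 -0.01] tgt rpy [ 3.142 -0.262 -0.047]
2.05,48,40 tcp [449.7  50.4 344.5] tip [-109.3  160.9] d [-8.700e+00 -1.000e-01  1.078e+02]
2.05,48,5 tcp [433.6  51.2 313.4] tip [-125.4  129.9] d [-2.500e+01 -1.000e-01  1.387e+02]
```

Call:
{"method": "play_rows", "body": {"increments": [{"dx": -10, "dy": 0, "dz": 25, "rx": 0, "ry": 0.8, "rz": 0}, {"dx": -20, "dy": 0, "dz": 55, "rx": 0, "ry": 1.6, "rz": 0}, {"dx": -27, "dy": 0, "dz": 85, "rx": 0, "ry": 2.44, "rz": 0}, {"dx": -27, "dy": 0, "dz": 108, "rx": 0, "ry": 2.44, "rz": 0}, {"dx": -26, "dy": 0, "dz": 120, "rx": 0, "ry": 2.44, "rz": 0}, {"dx": -26, "dy": 0, "dz": 122, "rx": 0, "ry": 2.44, "rz": 0}]}}

```text
t: 31.27
eef_pos: [431.9, 51.1, 328.0]
tcp_rot: [-3.141, -0.258, -0.048]
ft_force: [-0.9, 0.1, -1.0]
opening: 0.001
```

```bash
python3 lev.py 2.05,48,2 1.9,48 1.7,48 1.5,48 1.3,48; python3 snap.py s42 side 255 165 100 85 8
```

```text
31.27 [431.9  51.1 328. ] [-3.141 -0.258 -0.048] F [-0.9  0.1 -1. ] j5 0.42 rot [-0.    0.04 -0.01] tgt rpy [ 3.142 -0.262 -0.047]
2.05,48,2 tcp [432.2  51.3 310.7] tip [-126.8  127.2] d [-4.1 -0.2 16.8]
1.9,48 tcp [426.3  51.5 302. ] tip [-132.7  118.5] d [-12.   -0.2  23.8]
1.7,48 tcp [421.7  51.8 291.4] tip [-137.3  107.9] d [-19.2  -0.2  32.8]
1.5,48 tcp [419.6  51.9 280. ] tip [-139.4   96.5] d [-24.2  -0.2  43.3]
1.3,48 tcp [420.2  51.8 268.6] tip [-138.9   85. ] d [-26.5  -0.2  54.5]
31.27 [431.9  51.1 328. ] [-3.141 -0.258 -0.048] [-0.9  0.1 -1. ] 0.001
```

View pics/s42.png

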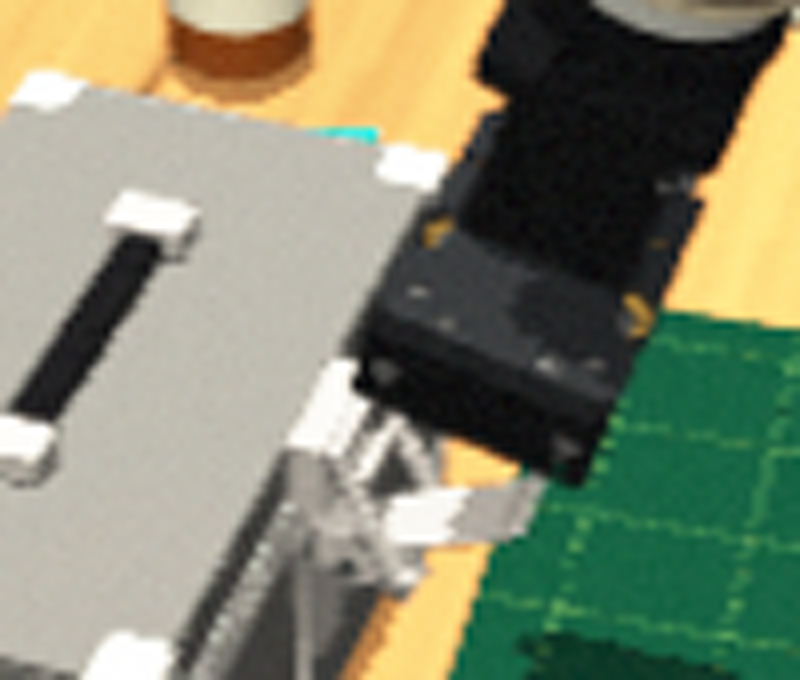

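Call:
{"method": "play_rows", "body": {"increments": [{"dx": -4, "dy": 0, "dz": 10, "rx": 0, "ry": 0, "rz": 0}, {"dx": -6, "dy": 0, "dz": 18, "rx": 0, "ry": 0, "rz": 0}, {"dx": -12, "dy": 0, "dz": 24, "rx": 0, "ry": 0, "rz": 0}, {"dx": -16, "dy": 0, "dz": 29, "rx": 0, "ry": 0, "rz": 0}, {"dx": -20, "dy": 0, "dz": 34, "rx": 0, "ry": 0, "rz": 0}, {"dx": -23, "dy": 0, "dz": 40, "rx": 0, "ry": 0, "rz": 0}]}}

```text
t: 31.82
eef_pos: [420.2, 51.7, 284.3]
tcp_rot: [-3.141, -0.26, -0.048]
ft_force: [1.0, -0.3, -0.1]
opening: 0.003
```

```bash
python3 lev.py 1.5,48 1.4,48 1.3,48 1.2,48 1.1,47 1,46; python3 snap.py s43 side 255 165 100 85 8
```

```text
31.82 [420.2  51.7 284.3] [-3.141 -0.26  -0.048] F [ 1.  -0.3 -0.1] j5 0.28 rot [-0.    0.02 -0.01] tgt rpy [ 3.142 -0.262 -0.047]
1.5,48 tcp [419.6  51.9 280. ] tip [-139.4   96.5] d [-1.7 -0.1  4. ]
1.4,48 tcp [419.6  51.9 274.2] tip [-139.5   90.6] d [-3.2 -0.1  9.7]
1.3,48 tcp [420.2  51.8 268.6] tip [-138.9   85. ] d [-4.1 -0.1 15.2]
1.2,48 tcp [420.7  51.8 264.7] tip [-138.3   81.2] d [-4.5 -0.1 19.1]
1.1,47 tcp [422.5  51.7 261.4] tip [-136.5   77.9] d [-3.7 -0.1 22.8]
1,46 tcp [424.4  51.6 258.3] tip [-134.6   74.8] d [-2.6 -0.1 26.3]
31.82 [420.2  51.7 284.3] [-3.141 -0.26  -0.048] [ 1.  -0.3 -0.1] 0.003
```

View pics/s43.png

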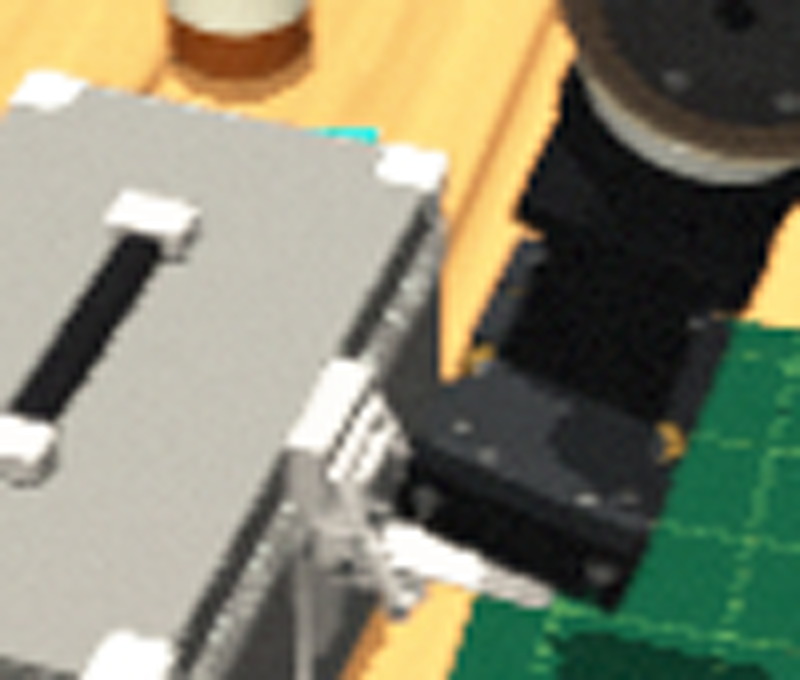

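Call:
{"method": "play_rows", "body": {"increments": [{"dx": -2, "dy": 0, "dz": 4, "rx": 0, "ry": 0, "rz": 0}, {"dx": -3, "dy": 0, "dz": 10, "rx": 0, "ry": 0, "rz": 0}, {"dx": -4, "dy": 0, "dz": 15, "rx": 0, "ry": 0, "rz": 0}, {"dx": -4.5, "dy": 0, "dz": 19, "rx": 0, "ry": 0, "rz": 0}, {"dx": -4, "dy": 0, "dz": 23, "rx": 0, "ry": 0, "rz": 0}]}}

```text
t: 32.28
eef_pos: [421.8, 51.6, 259.5]
tcp_rot: [-3.141, -0.257, -0.048]
ft_force: [-0.8, -0.0, 0.5]
opening: 0.0
```

```bash
python3 lev.py 1,46 .9,45 .8,44 .7,43 .6,42 .5,41 .4,40; python3 snap.py s44 side 255 165 100 85 8
```

```text
32.28 [421.8  51.6 259.5] [-3.141 -0.257 -0.048] F [-0.8 -0.   0.5] j5 0.21 rot [-0.    0.04 -0.01] tgt rpy [ 3.142 -0.262 -0.047]
1,46 tcp [424.4  51.6 258.3] tip [-134.6   74.8] d [ 2.2 -0.1  1.8]
.9,45 tcp [426.6  51.5 255.4] tip [-132.5   71.8] d [ 3.5 -0.1  5.2]
.8,44 tcp [428.9  51.4 252.7] tip [-130.1   69.1] d [ 5.1 -0.2  8.4]
.7,43 tcp [431.4  51.3 250.2] tip [-127.7   66.7] d [ 6.8 -0.2 11.4]
.6,42 tcp [434.   51.2 247.9] tip [-125.    64.4] d [ 8.8 -0.2 14.3]
.5,41 tcp [436.7  51.1 245.9] tip [-122.3   62.4] d [11.  -0.2 17. ]
.4,40 tcp [439.6  50.9 244.1] tip [-119.4   60.6] d [13.3 -0.2 19.4]
32.28 [421.8  51.6 259.5] [-3.141 -0.257 -0.048] [-0.8 -0.   0.5] 0.0
```

View pics/s44.png

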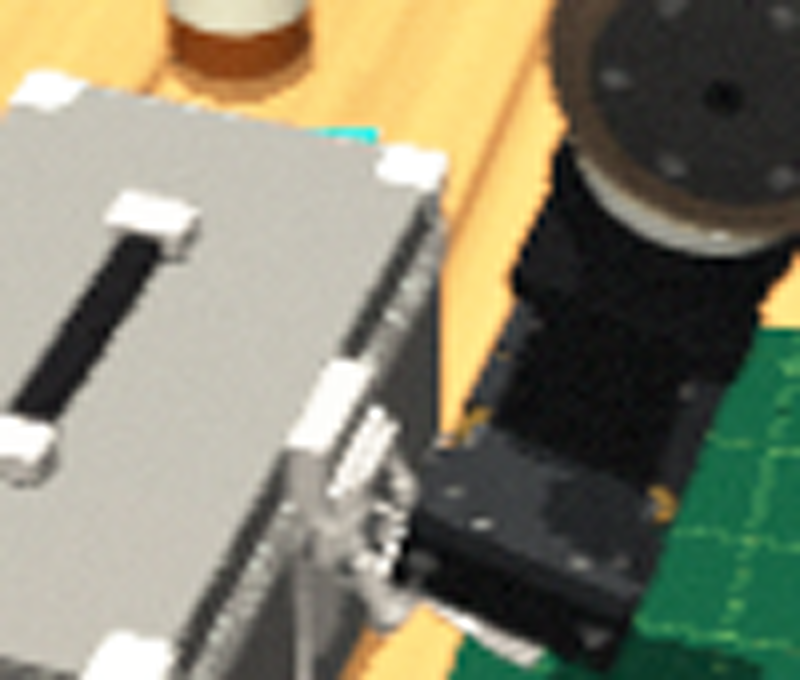

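Call:
{"method": "play_rows", "body": {"increments": [{"dx": 2.5, "dy": 0, "dz": 3, "rx": 0, "ry": 0, "rz": 0}, {"dx": 4, "dy": 0, "dz": 6, "rx": 0, "ry": 0, "rz": 0}, {"dx": 6, "dy": 0, "dz": 9, "rx": 0, "ry": 0, "rz": 0}, {"dx": 8, "dy": 0, "dz": 12, "rx": 0, "ry": 0, "rz": 0}]}}

```text
t: 32.67
eef_pos: [432.4, 51.1, 249.0]
tcp_rot: [-3.141, -0.254, -0.048]
ft_force: [-6.6, 0.7, -0.3]
opening: 0.004
```

```bash
python3 lev.py .7,43 .6,42 .5,41 .4,40 .3,40 .2,40 .1,40; python3 snap.py s45 side 255 165 100 85 8
```

```text
32.67 [432.4  51.1 249. ] [-3.141 -0.254 -0.048] F [-6.6  0.7 -0.3] j5 0.19 rot [ 0.    0.07 -0.01] tgt rpy [ 3.142 -0.262 -0.047]
.7,43 tcp [431.4  51.3 250.2] tip [-127.7   66.7] d [-0.7 -0.2 -1.4]
.6,42 tcp [434.   51.2 247.9] tip [-125.    64.4] d [ 1.2 -0.2  1.4]
.5,41 tcp [436.7  51.1 245.9] tip [-122.3   62.4] d [ 3.4 -0.2  4.1]
.4,40 tcp [439.6  50.9 244.1] tip [-119.4   60.6] d [ 5.7 -0.2  6.6]
.3,40 tcp [442.4  50.8 241.6] tip [-116.6   58.1] d [ 7.8 -0.2  9.7]
.2,40 tcp [445.4  50.6 239.3] tip [-113.6   55.8] d [10.1 -0.2 12.7]
.1,40 tcp [448.7  50.5 237.3] tip [-110.3   53.7] d [12.8 -0.2 15.5]
32.67 [432.4  51.1 249. ] [-3.141 -0.254 -0.048] [-6.6  0.7 -0.3] 0.004
```

View pics/s45.png

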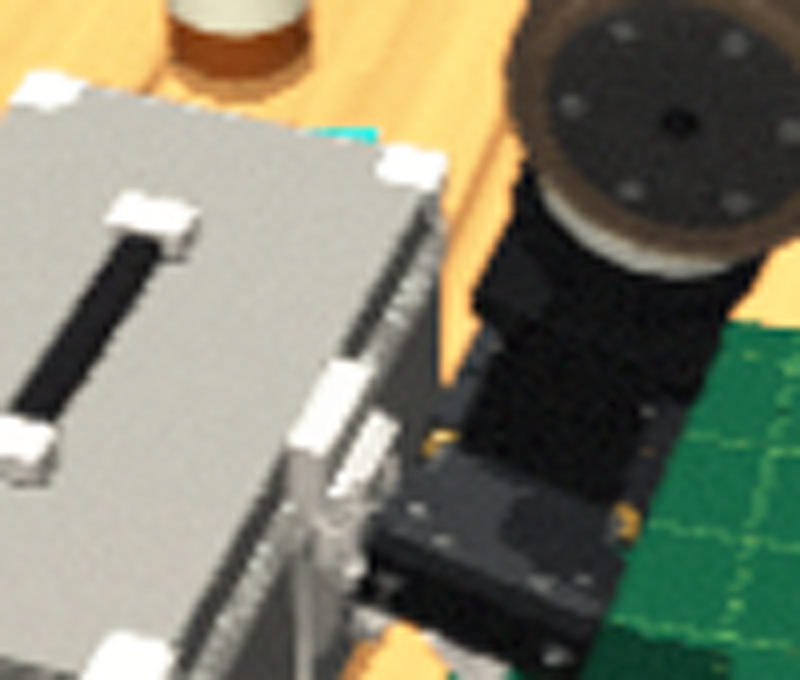

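Call:
{"method": "play_rows", "body": {"increments": [{"dx": 2, "dy": 0, "dz": 2, "rx": 0, "ry": 0, "rz": 0}, {"dx": 4, "dy": 0, "dz": 5, "rx": 0, "ry": 0, "rz": 0}, {"dx": 6, "dy": 0, "dz": 7, "rx": 0, "ry": 0, "rz": 0}, {"dx": 8, "dy": 0, "dz": 9.7, "rx": 0, "ry": 0, "rz": 0}]}}

```text
t: 33.05
eef_pos: [443.1, 50.6, 241.2]
tcp_rot: [-3.141, -0.254, -0.048]
ft_force: [-3.2, 0.3, -0.7]
opening: -0.001
```

```bash
python3 lev.py  .3,40 .2,40 .15,40 .1,40 0,40 -.05,40; python3 snap.py s46 side 255 165 100 85 8
```

```text
33.05 [443.1  50.6 241.2] [-3.141 -0.254 -0.048] F [-3.2  0.3 -0.7] j5 0.19 rot [ 0.    0.07 -0.01] tgt rpy [ 3.142 -0.262 -0.047]
.3,40 tcp [442.4  50.8 241.6] tip [-116.6   58.1] d [-0.6 -0.2 -0.6]
.2,40 tcp [445.4  50.6 239.3] tip [-113.6   55.8] d [ 1.7 -0.2  2.4]
.15,40 tcp [447.   50.6 238.2] tip [-112.    54.7] d [ 3.  -0.2  3.8]
.1,40 tcp [448.7  50.5 237.3] tip [-110.3   53.7] d [ 4.4 -0.2  5.2]
0,40 tcp [452.3  50.3 235.5] tip [-106.7   52. ] d [ 7.5 -0.2  7.8]
-.05,40 tcp [454.2  50.2 234.8] tip [-104.8   51.3] d [ 9.2 -0.2  9. ]
33.05 [443.1  50.6 241.2] [-3.141 -0.254 -0.048] [-3.2  0.3 -0.7] -0.001
```

View pics/s46.png

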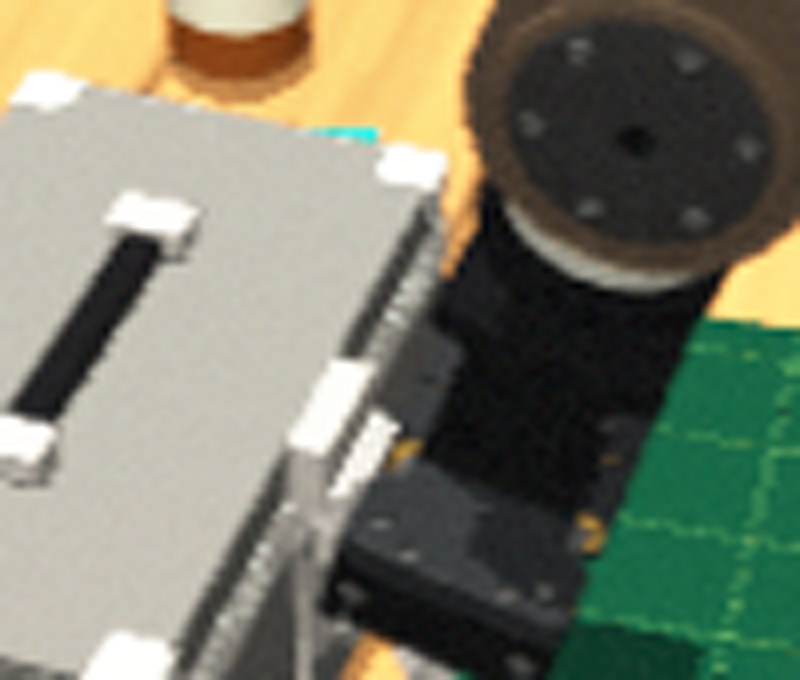

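Call:
{"method": "play_rows", "body": {"increments": [{"dx": 1.7, "dy": 0, "dz": 1.5, "rx": 0, "ry": 0, "rz": 0}, {"dx": 3, "dy": 0, "dz": 3, "rx": 0, "ry": 0, "rz": 0}, {"dx": 4.5, "dy": 0, "dz": 4, "rx": 0, "ry": 0, "rz": 0}, {"dx": 5.5, "dy": 0, "dz": 4.5, "rx": 0, "ry": 0, "rz": 0}]}}

```text
t: 33.43
eef_pos: [450.8, 50.1, 238.1]
tcp_rot: [-3.141, -0.257, -0.048]
ft_force: [-0.0, 1.2, -0.3]
opening: 0.006
```

```bash
python3 lev.py  .1,40 0,40
```

```text
33.43 [450.8  50.1 238.1] [-3.141 -0.257 -0.048] F [-0.   1.2 -0.3] j5 0.19 rot [ 0.    0.05 -0.01] tgt rpy [ 3.142 -0.262 -0.047]
.1,40 tcp [448.7  50.5 237.3] tip [-110.3   53.7] d [-2.2 -0.3  0.3]
0,40 tcp [452.3  50.3 235.5] tip [-106.7   52. ] d [ 0.8 -0.3  2.9]
```

Call:
{"method": "play_rows", "body": {"increments": [{"dx": 1, "dy": 0, "dz": 0.3, "rx": 0, "ry": 0, "rz": 0}, {"dx": 2, "dy": 0, "dz": 0.6, "rx": 0, "ry": 0, "rz": 0}]}}

```text
t: 33.6
eef_pos: [453.2, 50.0, 238.2]
tcp_rot: [-3.141, -0.258, -0.048]
ft_force: [-0.4, 0.2, 0.2]
opening: 0.005
```

Call:
{"method": "play_rows", "body": {"increments": [{"dx": 1, "dy": 0, "dz": 0.3, "rx": 0, "ry": 0, "rz": 0}, {"dx": 2, "dy": 0, "dz": 0.6, "rx": 0, "ry": 0, "rz": 0}]}}

```text
t: 33.77
eef_pos: [454.5, 50.0, 238.0]
tcp_rot: [-3.141, -0.254, -0.048]
ft_force: [-9.5, -0.3, 8.0]
opening: 0.005
```

Call:
{"method": "play_rows", "body": {"increments": [{"dx": -15, "dy": 0, "dz": 0, "rx": 0, "ry": 0, "rz": 0}, {"dx": -35, "dy": 0, "dz": -15, "rx": 0, "ry": 0, "rz": 0}, {"dx": -45, "dy": 0, "dz": -50, "rx": 0, "ry": 0, "rz": 0}, {"dx": -45, "dy": 0, "dz": -90, "rx": 0, "ry": 0, "rz": 0}, {"dx": -35, "dy": 15, "dz": -130, "rx": 0, "ry": 0, "rz": 0}, {"dx": -20, "dy": 45, "dz": -165, "rx": 0, "ry": 0, "rz": 0}, {"dx": -10, "dy": 80, "dz": -185, "rx": 0, "ry": 0, "rz": 0}, {"dx": 0, "dy": 115, "dz": -195, "rx": 0, "ry": 0, "rz": 0}]}}

```text
t: 34.43
eef_pos: [398.7, -59.2, 428.5]
tcp_rot: [3.141, -0.259, -0.045]
ft_force: [1.2, -0.0, 0.5]
opening: 0.007
```

```bash
python3 snap.py s47 side 255 165 100 85 8 t47 top 240 110 130 110 6 s47f side 150 70 300 300 2; cp pics/s47.png pics/x.png; python3 latch.py 0 0 L3
```

```text
34.43 [398.7 -59.2 428.5] [ 3.141 -0.259 -0.045] [ 1.2 -0.   0.5] 0.007
[array([-91.,  92.]), array([-91.,  32.]), array([-97.,  32.]), array([-85.9,  72.7]), array([-91.1, 124.9])]
```

View pics/s47.png

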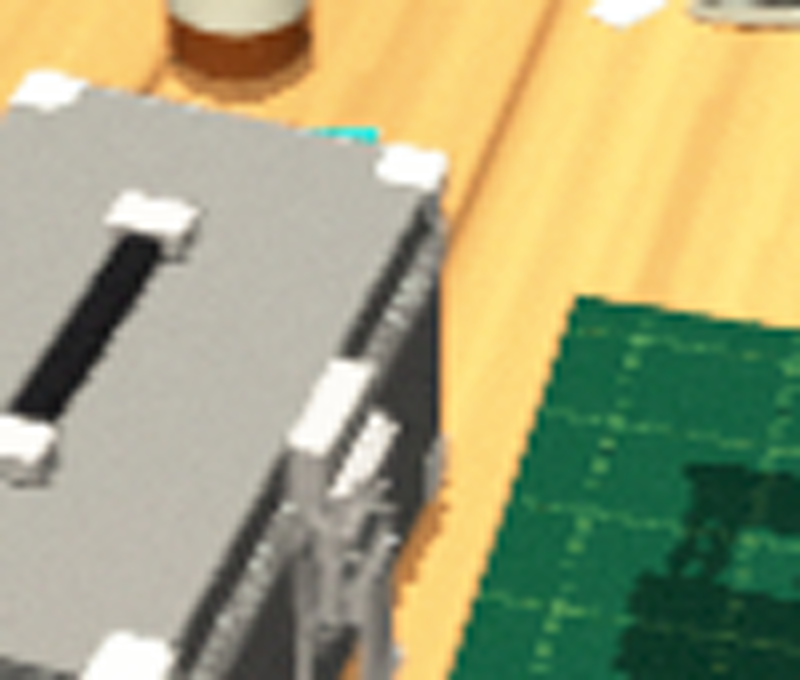

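View pics/t47.png

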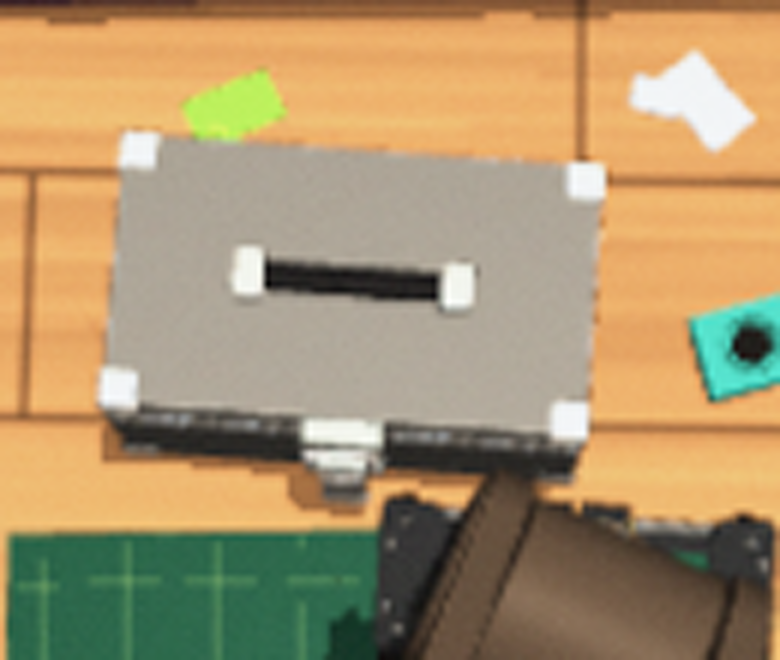

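View pics/s47f.png

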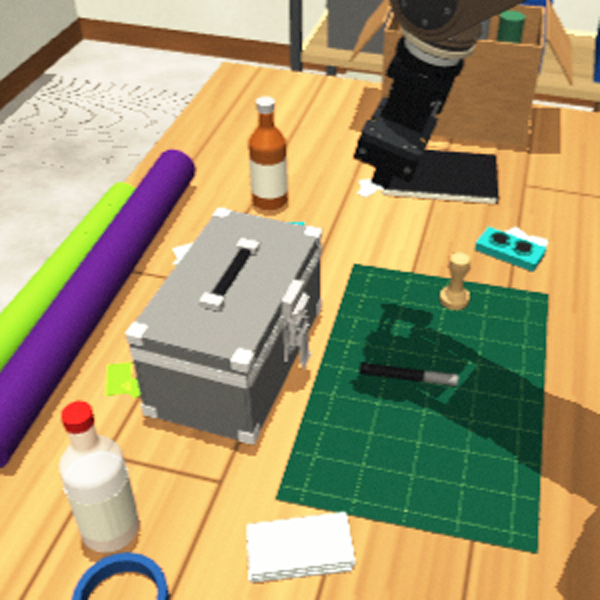

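View pics/L3s.png

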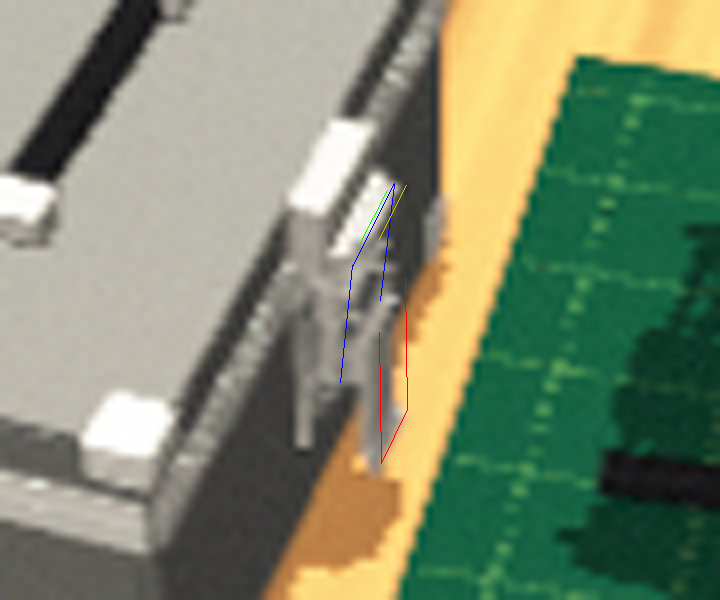

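```bash
python3 - <<'E'
from h import *
t=dict(cam("top")); s=cam("side")
for nm,z in(("now",18),("top0",12)):
    c=dict(t)
    if nm=="top0": c["image"]=cv2.imread("pics/top0.png")[:,:,::-1]
    im=c["image"][185:240,200:250]; sat=cv2.cvtColor(np.ascontiguousarray(im),cv2.COLOR_RGB2HSV)[:,:,1]
    b=cv2.resize(255-sat,None,fx=8,fy=8,interpolation=cv2.INTER_CUBIC)
    cs,_=cv2.findContours((b>185).astype(np.uint8),cv2.RETR_EXTERNAL,cv2.CHAIN_APPROX_NONE)
    k=max(cs,key=cv2.contourArea).reshape(-1,2)
    P=np.array([plane(c,p,z)[:2] for p in (k+.5)/8-.5+[200,185]])
    print(nm,cv2.minAreaRect(P.astype(np.float32)))
crop(s,255,300,90,70,8,"s48.png")
E
```

```text
now ((446.2865905761719, 295.6461181640625), (114.39122009277344, 63.25703811645508), 22.775686264038086)
top0 ((446.0069885253906, 296.5566711425781), (115.0909194946289, 63.69119644165039), 22.908565521240234)
```

View pics/s48.png

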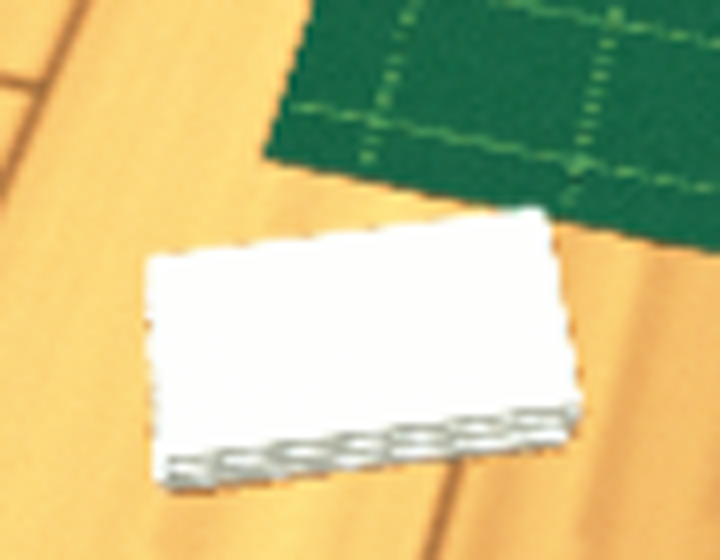

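```bash
python3 - <<'E'
from cell import env
print(env.state()["t"], env.state()["ft_force"], env.job_done())
E
```

```text
the job is handed in; nothing more can be done
34.7833 [ 0.34242344 -0.18815464  0.11909221] None
```

The job is done and handed in at 34.8 s of the 72 s allowed, with the arm clear of everything.

**What I did:**
- **Dies:** the upper die lies flat in the right bay and the lower die in the left bay, both blades up. I released each only after feeling contact with the foam, at 14–18 N.
- **Spacer plate:** it sits on the plate pile. On the first try the fingertips met the pile before the plate did. I set the plate back on the lower die, regripped it at the very fingertips and placed it again.
- **Lid and latch:** I pushed the lid shut, swung the loop over the keeper and pressed the lever down. The lever pushed back with about 6.6 N. That dropped to zero past dead centre, and a last press met a firm stop.

**Last checks:**
- **Lid and lever:** the lid top measured about 147 mm, as expected when shut, and in the side picture the lever hangs straight down.
- **Loop bar:** it looks hooked, but the keeper lip hides it. I judged it from the spring force and the snap.
- **Plate on the pile:** it agrees with the pile's own top plate to about 1 mm and 0.1° in the top view. The pile's lower plate was already offset slightly before I started.
- **Other things on the table:** those I could see in the last pictures looked unmoved.
- **Disagreement:** the two cameras differed by about 7 mm in y at the same height. I used their mean and confirmed it by gripping.

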